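# Load the kitting tray flattest first, pillars last

### The job

Load the kitting tray for the next marking job, working up from the flattest part to the tallest. First swing up the hold-down clip, slide the flat plate under it along the seat, up to the end stop, and lower the clip onto the plate; then lay every block, knob and bush that is there flat in a bay made for it; and only after that stand the tall gauge pillars upright in the square bays in the middle. Do not disturb the mouse, memory stick and marker pen.

Things in the scene. Friction and masses are not known exactly. Their poses are not given: they have to be found in the camera images.
- kit_tray: fixed kitting tray: aluminium base plate 186 x 180 x 6 mm screwed to the worktop, with low grey walled bays and a hold-down clip; origin under its centre on the worktop; turned 0.35 to 0.8 rad; its x points away from the robot, from the near to the far edge, y to its left, z up. The parts lie to the right of it; a monitor hangs 0.26 m above the worktop beyond them
- plate_seat (a point): where the centre of the plate's underside lies when home, its 60 mm length along the tray's x: top of a raised ledge 64 x 20 mm (narrower than the plate), 10 mm above the worktop. End stop at tray x +30 mm from here; guides 3 mm clear of the plate's long edges from x +5 to +31 mm only (stop and guides reach 5 mm above the ledge); the near part is free at both sides for fingers
- clip (a joint): hold-down clip, a steel strip 14 mm wide, 66 mm long, hinged beyond the far end of the seat; angle in rad: 0 down, 1.6 upright, opens upward. Friction hinge: stays where it is left (about 1 N at the bead moves it). Down on the plate it reads about 0.05. At 1.4 and more it is well clear of a gripper working at the seat
- clip_hinge (a point): the clip's hinge axis (along the tray's y), 22 mm above the worktop, 46 mm beyond plate_seat in tray x; axes as the tray's
- clip_bead (a point): centre of the black bead on the clip's free end: a lying cylinder 14 mm in diameter, 16 mm long along the tray's y, to be pinched end to end or pushed. With the clip at 0 it lies 60 mm nearer than the hinge axis (tray -x) and 9 mm above it, 31 mm above the worktop; it turns with the clip about the hinge
- bay_block_near (a point): point on the kitting tray: centre of the floor of the nearer of the two block bays (right side of the tray), inside 53 x 38 mm (tray x by tray y), floor 6 mm above the worktop, walls 4 mm thick and 6 mm high; axes as the tray's
- bay_block_mid (a point): point on the kitting tray: centre of the floor of the farther of the two block bays (right side of the tray), inside 53 x 38 mm (tray x by tray y), floor 6 mm above the worktop, walls 4 mm thick and 6 mm high; axes as the tray's
- bay_knob (a point): point on the kitting tray: centre of the floor of the knob bay (far right of the tray), inside 48 x 48 mm (tray x by tray y), floor 6 mm above the worktop, walls 4 mm thick and 6 mm high; axes as the tray's
- bay_bush (a point): point on the kitting tray: centre of the floor of the bush bay (far edge, middle of the tray), inside 32 x 32 mm (tray x by tray y), floor 6 mm above the worktop, walls 4 mm thick and 6 mm high; axes as the tray's
- bay_gauge_near (a point): point on the kitting tray: centre of the floor of the nearer of the two gauge bays (middle of the tray), inside 28 x 28 mm (tray x by tray y), floor 6 mm above the worktop, walls 4 mm thick and 6 mm high; axes as the tray's
- bay_gauge_far (a point): point on the kitting tray: centre of the floor of the farther of the two gauge bays (middle of the tray), inside 28 x 28 mm (tray x by tray y), floor 6 mm above the worktop, walls 4 mm thick and 6 mm high; axes as the tray's
- plate: flat white plate with a dark face, 25 x 60 x 9 mm lying flat (length along its own y), origin at the centre of its underside; always present, on the bare worktop to the right of the tray (a like plate on the perforated slab belongs to the room)
- block_a: white machined block 30 x 45 x 20 mm (length along its own y) with two holes in its top, origin at the centre of its underside; always present; fits either block bay, its length along the tray's x
- block_b: the same as block_a; may be absent
- knob: black round knob, 40 mm in diameter, 26 mm high, standing on its flat face; origin at the centre of its underside; may be absent
- bush: cream round bush with a hole through it, 24 mm outside, 25 mm high, standing; origin at the centre of its underside; may be absent
- gauge_a: pale square gauge pillar 20 x 20 x 98 mm, at first standing upright on the dark mouse pad (4 mm thick), origin at the centre of its underside; may be absent; fits either gauge bay, its sides parallel to the bay's
- gauge_b: the same as gauge_a; may be absent (at least one of the two is there)
- mouse: computer mouse 113 x 62 x 40 mm, a bystander: leave it where it is
- usb_stick: black memory stick 18 x 52 x 9 mm, a bystander: leave it where it is
- marker_black: black marker pen 17 x 129 x 18 mm, a bystander: leave it where it is

How it is judged:
By the outcome, as a careful person would: the job done as asked, in the order asked, and still so for the second after the job is handed in, with the robot touching nothing.
Of block_b, knob, bush only 2 to 3 are there at a start; the rules pass over those that are not, and their reading is None.
Of gauge_a, gauge_b only 1 to 2 are there at a start; the rules pass over those that are not, and their reading is None.
At some moment in a run one of block_a, block_b may be knocked a few centimetres aside while the robot is not near it.
It also fails if it takes over 210 s, if anything falls off the work surface, if the arm or the gripper's body presses on something with over 40 N, if the wrist force passes 120 N, or if a joint passes its speed limit or range.

### The arm

A 6-joint arm with a two-finger parallel gripper is mounted at the origin on a cart in front of the work surface, level with it; the furniture and walls round the work are solid. World frame = base frame: x ahead of the robot, y to its left, z up, the work surface at z = 0. Lengths are in mm, angles in rad, forces in N, time in s.
With the tool pointing down it reaches from about 275 to 850 mm from the base axis. Payload 5.2 kg.
Tool frame: the origin (TCP) lies on the centre line of the jaws, within the pads' length; the fingertips stand 25 mm ahead of it and the grasp point (between the pads) lies 6 mm ahead of it; z points along the fingers, x is the direction in which the jaws open and shut, and the axes are right-handed (so a half turn about z gives the same grasp; the last joint's range is limited). The gripper opens to 85 mm and grips with 20 to 120 N. Pads are 22 mm wide; open, the fingers measure 114 mm over their backs; the gripper's body (76 mm by 85 mm) begins 54 mm behind the grasp point. The pads swing forward as they close: fully open they stand 13 mm farther back than shut.
Start: joints at [1.098, 0.259, 1.535, -0, 1.348, -0.203], TCP at [146.574, 530.114, 256.31] pointing down, gripper open.
Joint ranges: [-3.14, 3.14], [-0.91, 2.08], [0.19, 2.58], [-1.22, 4.36], [0.22, 2.71], [-3.12, 3.12]. Speed limits (rad/s): [2.57, 2.57, 3.14, 3.14, 3.14, 3.14].

### API

Orientations are given as [roll, pitch, yaw] about the fixed x, y, z axes, in that order (R = Rz(yaw) Ry(pitch) Rx(roll)).
In Python, from bench import status, viewer, manip, models gives the robot as it stands.
- The arm moves only by the shell command python3 -m handwheel 'ROWS' [FORCE]. ROWS is JSON, a list of rows, each a list of 3 entries, a list of its own where there are three numbers: the shift along the tool's x, y, z in m, then the turn, a rotation vector about the tool's x, y, z in rad, then the opening, from 0 (shut) to 1 (fully open). A call has 1 to 8 rows; each row is the pose to reach, as a shift and turn from the pose commanded when the call began, along the tool's axes at that moment; what a row does not reach only later rows make up. A row lasts 1/10 s, in which the tool goes at most 50 mm and 8.59 degrees, less where a joint would pass 70% of its speed; a pose out of reach is approached as far as the arm can. A call with a gripper value outside its range is refused whole. The fingers move at their own pace and stop on an object; FORCE is the grip in N (left out, the last holds). Time passes only in rows, so rows that repeat a pose let the fingers close. It gives the time, the measured TCP pose, the force and the opening at its end, in the units of the state.
- status.state(): the state, without advancing time (a new reading comes with each control period).
- viewer.snapshot(name): name is "side" or "top"; returns (picture, depth): 384x512x3 uint8, red, green, blue; 384x512 float32, mm along the optical axis (not along the pixel's ray), 0 where there is no reading.
- viewer.camera_params(name): a dict with "fx", "fy", "cx", "cy" (pixels), "k1" (the pictures are not rectified: a ray, as slopes to the right and down, at radius r is drawn at 1 + k1 r^2 times it, then the intrinsics apply), "position" and "orientation" of the camera in the world. Camera axes: x right, y up, looking along -z (the intrinsics and any distortion apply to the point x, -y, -z); pixel columns grow to the right and rows downward; lengths in mm; the calibration is good to about 2 mm. A picture is of the moment at which its call begins. camera_params takes no time and is no camera call.
- manip.hand_in(): hands the job in, once; it reports no verdict.
Trained networks look in the newest picture that a camera, given by its name, has taken for a name from the list of things; names that differ only in an ending like _2 or _b are one class to them, and where a whole thing is asked for, a point or a joint stands for the part that bears it (a point fixed in the world has none). Each returns a list of dicts, best first, with "confidence" (0 to 1); they miss things now and then, are a little off and sometimes report something else, mostly with a low value. They report only what shows in the picture. A call takes as long as a camera call.
- models.spot_in(name, camera): "xyz" ([x, y, z] in mm, in the coordinates of the camera as it stood for that picture, good to about 4 mm: the middle of the surface that is visible of it).
- models.masks_of(name, camera): "region" (384x512 bool, what is visible of it).
The state is a dict: "time_s": time; "joints": joint angles; "qvel": joint speeds; "tau": joint torques, N m; "tool_pos": TCP position; "eef_rot": TCP orientation; "contact_force": force on the tool from outside, world axes, zero at the start; "moment": the same for the moment, N m; "grip_width": finger opening in mm.
Only numpy, scipy, OpenCV 4.12 (cv2) and the standard library are available. Lean on these libraries where they do the work, as an engineer would, in place of code of your own. Each camera call takes 0.05 s, during which the arm holds its last target.

## Working session

There is one attempt and no reset: what is moved stays moved. The work goes in short steps, Python scripts to look and compute and a shell command to move; the robot and the scene stay as the last step left them, time stands still between calls to the robot, and variables do not carry over. Pictures are saved under pics/ and viewed, and the job is handed in when it is done.

```bash
ls -la; mkdir -p pics
cat > h.py <<'E'
import numpy as np, cv2
from scipy.spatial.transform import Rotation as R
from bench import status, viewer, manip, models
def snap(cam,fn=None):
    p,d=viewer.snapshot(cam)
    if fn: cv2.imwrite('pics/'+fn,p[:,:,::-1])
    return p,d
E
python3 - <<'E'
from h import *
for c in('side','top'):
    p,d=snap(c,c+'0.png'); print(viewer.camera_params(c))
    np.save(c+'_d.npy',d)
print(status.state())
E
```

```text
total 12
drwxr-xr-x  3 agent agent 4096 Dec  7 00:16 .
drwxr-xr-x 23 root  root  4096 Dec  7 00:16 ..
drwxr-xr-x  2 agent agent 4096 Dec  7 00:16 pics
{'fx': 411.7622034582251, 'fy': 411.7622034582251, 'cx': 257.6944234682644, 'cy': 194.5020273523865, 'k1': -0.058984306252374344, 'position': array([274.16726325, 817.98871054, 587.81680274]), 'orientation': array([ 0.9617174 ,  0.02094494, -2.81963899])}
{'fx': 474.264787557537, 'fy': 474.264787557537, 'cx': 254.06498511865024, 'cy': 193.0538978030864, 'k1': -0.03885302710687241, 'position': array([ 454.76821927,   80.18778535, 1008.10399759]), 'orientation': array([ 0.10463123, -0.01135905, -1.55246366])}
{'time_s': 0.1, 'joints': array([ 1.09822052e+00,  2.59310453e-01,  1.53596626e+00,  1.33100332e-05,
        1.34799320e+00, -2.02792721e-01]), 'qvel': array([ 0.00139797, -0.00154462, -0.00393767, -0.00089575, -0.00149403,
        0.00240108]), 'tau': array([ 1.42682016e-03, -4.46971643e+01, -2.91246217e+01, -3.66503846e-04,
        6.35765522e-03,  4.76490629e-05]), 'tool_pos': array([146.3591696 , 529.72805878, 255.53904122]), 'eef_rot': array([-3.14124214e+00,  1.64026738e-03,  1.30101058e+00]), 'contact_force': array([ 0.33795837, -0.17977343, -0.25850207]), 'moment': array([-0.02521464, -0.04078077,  0.03734438]), 'grip_width': 85.10479933915961}
```

View pics/side0.png

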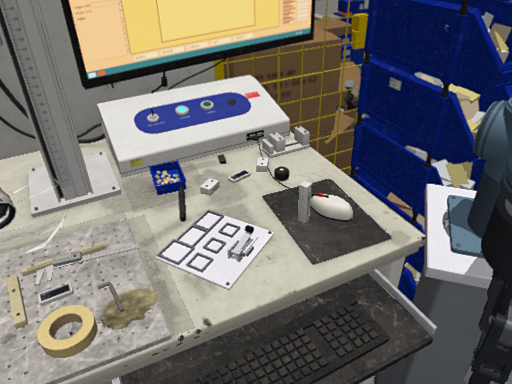

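View pics/top0.png

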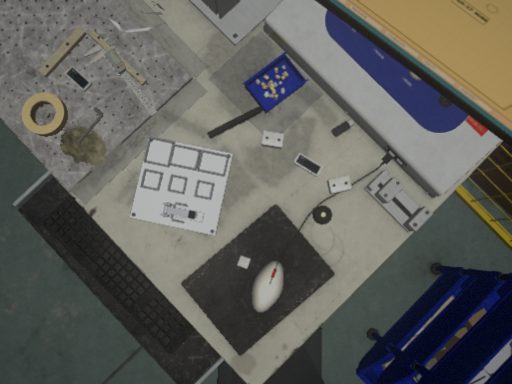

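```bash
cat >> h.py <<'E'
from scipy.optimize import brentq
CP={c:viewer.camera_params(c) for c in('side','top')}
def rot(c): return R.from_euler('xyz',CP[c]['orientation']).as_matrix()
def slopes(c,uv):
    q=CP[c]; uv=np.atleast_2d(np.float64(uv))
    d=np.c_[(uv[:,0]-q['cx'])/q['fx'],(uv[:,1]-q['cy'])/q['fy']]
    s=d.copy()
    for _ in range(20): s=d/(1+q['k1']*(s**2).sum(1,keepdims=True))
    return s
def rays(c,uv):
    s=slopes(c,uv); return np.c_[s[:,0],-s[:,1],-np.ones(len(s))]@rot(c).T
def onz(c,uv,z):
    r=rays(c,uv); o=CP[c]['position']; return o+r*((z-o[2])/r[:,2])[:,None]
def atd(c,uv,dep):
    return CP[c]['position']+rays(c,uv)*np.ravel(dep)[:,None]
def proj(c,P):
    q=CP[c]; x=(np.atleast_2d(P)-q['position'])@rot(c); s=np.c_[x[:,0]/-x[:,2],x[:,1]/x[:,2]]
    s=s*(1+q['k1']*(s**2).sum(1,keepdims=True)); return np.c_[s[:,0]*q['fx']+q['cx'],s[:,1]*q['fy']+q['cy']]
def spots(name,c,n=4):
    for r in models.spot_in(name,c)[:n]:
        x=np.array(r['xyz']); w=CP[c]['position']+rot(c)@x
        print(c,name,round(r['confidence'],2),w.round(1),proj(c,w)[0].round(0))
def crop(p,fn,x0,y0,x1,y1,k):
    cv2.imwrite('pics/'+fn,cv2.resize(p[y0:y1,x0:x1,::-1],None,fx=k,fy=k,interpolation=cv2.INTER_CUBIC))
E
python3 - <<'E'
from h import *
p,d=snap('top');np.save('top_p.npy',p);np.save('top_d.npy',d)
for n in('kit_tray','clip_bead','plate','block_a','knob','bush','gauge_a','mouse','usb_stick','marker_black'): spots(n,'top')
crop(p,'t1.png',120,90,370,320,3)
p,d=snap('side');np.save('side_p.npy',p);np.save('side_d.npy',d)
for n in('plate','block_a','knob','bush','gauge_a','clip_bead'): spots(n,'side')
crop(p,'s1.png',150,140,350,300,4)
E
```

```text
top kit_tray 0.75 [569.1 223.7   7. ] [182. 187.]
top clip_bead 0.47 [512.7 225.8  28. ] [179. 213.]
top clip_bead 0.17 [ 706.  -116.8    9.3] [342. 127.]
top plate 0.91 [623.5 -43.1  11.9] [308. 164.]
top block_a 0.78 [ 575.9 -101.5   21. ] [336. 186.]
top block_a 0.61 [673.8  36.4  18.7] [271. 140.]
top knob 0.65 [516.  -72.1  24.2] [322. 215.]
top gauge_a 0.57 [672.4  36.2  20.1] [271. 140.]
top gauge_a 0.55 [418.   85.2  98.8] [246. 262.]
top mouse 0.65 [369.9  35.3  38.4] [270. 285.]
top mouse 0.44 [572.8 226.7   6.2] [181. 186.]
top usb_stick 0.47 [ 704.2 -114.9    7.1] [341. 128.]
top usb_stick 0.26 [675.9  34.6  21.9] [272. 138.]
top marker_black 0.6 [708.5 113.5  15.5] [235. 123.]
side plate 0.7 [619.7 -35.4   9. ] [240. 176.]
side plate 0.51 [568.  248.1   6.5] [216. 250.]
side plate 0.23 [420.   99.   56.5] [304. 203.]
side block_a 0.71 [672.2  42.6  17.3] [210. 185.]
side block_a 0.47 [580.5 -90.8  22.6] [261. 163.]
side block_a 0.3 [710.5 131.   13.5] [180. 204.]
side block_a 0.26 [519.9 222.4  26.2] [242. 240.]
side knob 0.45 [517.8 -62.2  24.9] [280. 171.]
side knob 0.22 [569.9 251.8   1.6] [215. 253.]
side bush 0.49 [510.7 -62.1  22.9] [283. 172.]
side gauge_a 0.71 [420.9  99.2  57.3] [303. 202.]
side clip_bead 0.71 [516.9 219.6  20.5] [244. 241.]
```

View pics/t1.png

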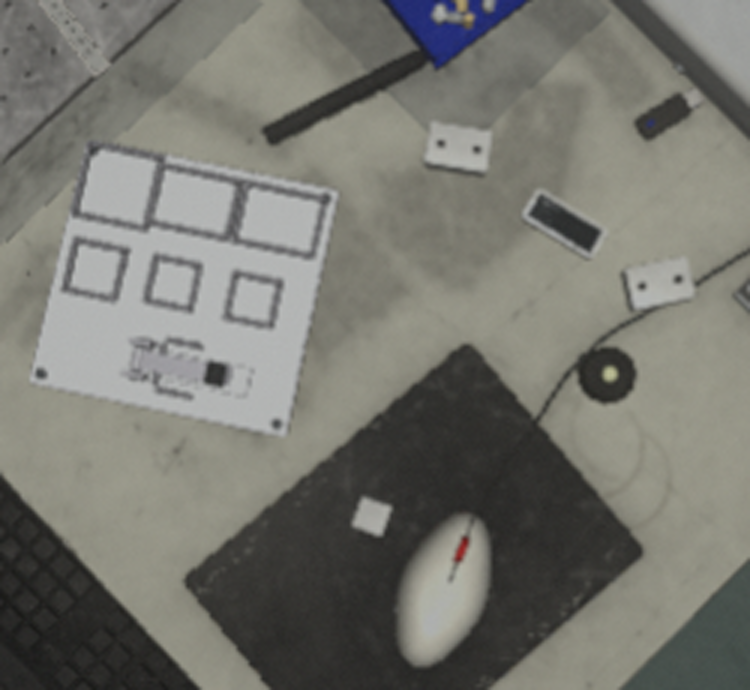

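View pics/s1.png

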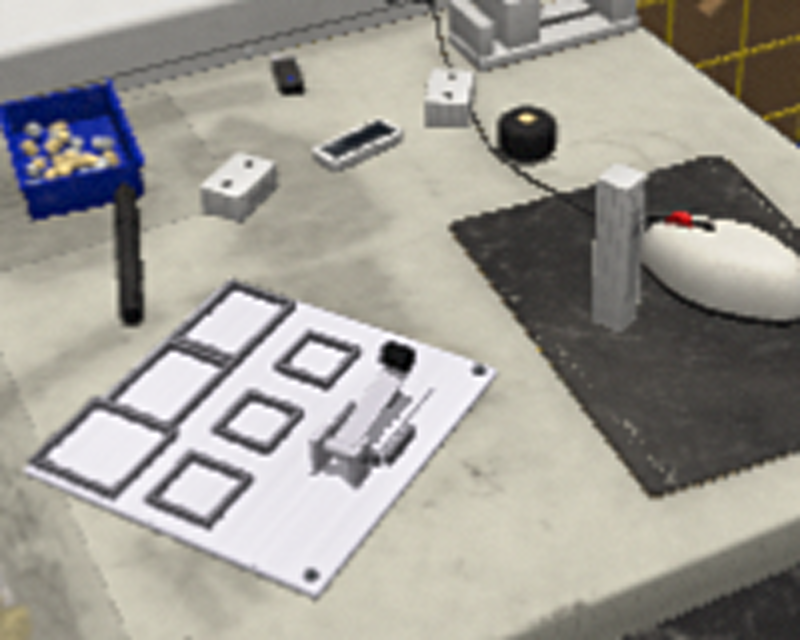

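Run:
```python
from h import *
for c,nm in(('top','top'),('side','side')):
    p=np.load(nm+'_p.npy'); viewer.snapshot(c)
    ms=models.masks_of('kit_tray',c); print([ (round(m['confidence'],2),m['region'].sum()) for m in ms])
    m=ms[0]['region'].astype(np.uint8); cs,_=cv2.findContours(m,cv2.RETR_EXTERNAL,cv2.CHAIN_APPROX_NONE)
    k=max(cs,key=cv2.contourArea)[:,0,:]
    W=onz(c,k,6)[:,:2].astype(np.float32); print(cv2.minAreaRect(W))
    q=cv2.approxPolyDP(k,6,True)[:,0]; print(q.tolist()); print(onz(c,q,6).round(1).tolist())
```

```text
[(0.81, np.int64(7283))]
((573.6644287109375, 225.794921875), (187.39083862304688, 179.99444580078125), 79.20892333984375)
[[149, 138], [130, 216], [215, 235], [232, 155]]
[[674.8, 298.9, 6.0], [506.3, 332.0, 6.0], [469.9, 151.3, 6.0], [641.2, 119.5, 6.0]]
[(0.56, np.int64(5251))]
((575.212890625, 230.72030639648438), (191.36961364746094, 185.16807556152344), 78.97358703613281)
[[205, 211], [156, 257], [229, 289], [273, 232]]
[[646.9, 130.3, 6.0], [678.8, 303.3, 6.0], [503.5, 338.4, 6.0], [472.4, 156.6, 6.0]]
```

```bash
cat >> h.py <<'E'
TC=np.array([573.7,225.8]); TY=np.deg2rad(79.1)
def t2w(t):
    t=np.atleast_2d(np.float64(t)); c,s=np.cos(TY),np.sin(TY)
    return np.c_[TC[0]+c*t[:,0]-s*t[:,1],TC[1]+s*t[:,0]+c*t[:,1],t[:,2]]
def w2t(w):
    w=np.atleast_2d(np.float64(w)); c,s=np.cos(TY),np.sin(TY); d=w[:,:2]-TC
    return np.c_[c*d[:,0]+s*d[:,1],-s*d[:,0]+c*d[:,1],w[:,2]]
def rect(c,p,z,k=3,h=115):
    # image up = tray +x, left = tray +y ; grid every 20mm
    n=2*h*k; j,i=np.meshgrid(np.arange(n),np.arange(n))
    P=np.c_[(h-i.ravel()/k),(h-j.ravel()/k),np.full(n*n,float(z))]
    m=proj(c,t2w(P)).astype(np.float32).reshape(n,n,2)
    return cv2.remap(p,m[...,0],m[...,1],cv2.INTER_CUBIC)
def grid(im,k=3,h=115):
    im=im.copy()
    for g in range(-100,101,20):
        a=int((h-g)*k); col=(255,0,0) if g==0 else (0,160,255)
        cv2.line(im,(0,a),(im.shape[1],a),col,1); cv2.line(im,(a,0),(a,im.shape[0]),col,1)
    return im
E
python3 - <<'E'
from h import *
for c in('top','side'):
    p=np.load(c+'_p.npy')
    im=rect(c,p,12,2.6); cv2.imwrite(f'pics/r_{c}.png',grid(im,2.6)[:,:,::-1])
E
```

```text
Traceback (most recent call last):
  File "h.py", line 42, in rect
    P=np.c_[(h-i.ravel()/k),(h-j.ravel()/k),np.full(n*n,float(z))]
                                            ~~~~~~~^^^^^^^^^^^^^^
TypeError: expected a sequence of integers or a single integer, got '357604.0'
```

```bash
sed -i 's/n=2\*h\*k;/n=int(2*h*k);/' h.py
python3 - <<'E'
from h import *
for c in('top','side'):
    p=np.load(c+'_p.npy')
    im=rect(c,p,12,2.6); cv2.imwrite(f'pics/r_{c}.png',grid(im,2.6)[:,:,::-1])
E
```

```text
(no output)
```

View pics/r_top.png

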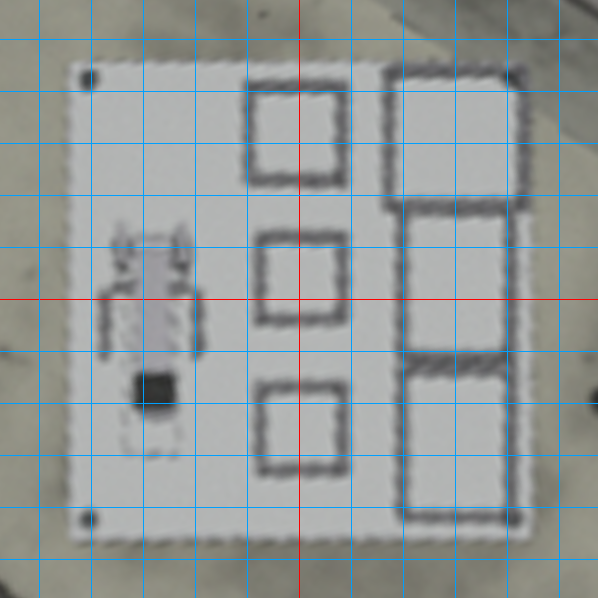

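View pics/r_side.png

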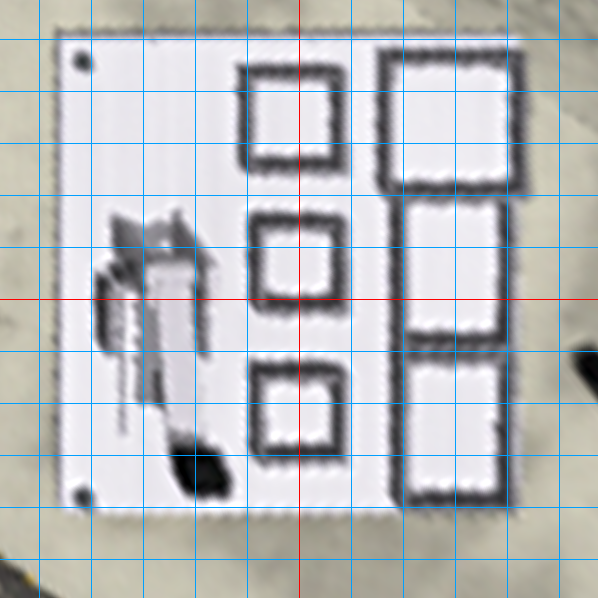

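Run:
```python
from h import *
for c in('top','side'):
    d=np.load(c+'_d.npy')
    # bare worktop/tray points by tray grid outside
    for (x,y,z) in [(600,60,0),(560,0,0),(540,90,0),(620,0,0),(480,-80,0),(500,-20,0)]:
        u,v=proj(c,[[x,y,z]])[0].round().astype(int)
        w=d[v-1:v+2,u-1:u+2]; print(c,(u,v),atd(c,[[u,v]],np.median(w)).round(1))
    for t in [(-70,30,6),(70,65,6),(20,20,6),(-50,0,6),(-50,-60,6),(0,-60,6),(64,-60,6)]:
        u,v=proj(c,t2w([t]))[0].round().astype(int)
        print(c,t,atd(c,[[u,v]],np.median(d[v-1:v+2,u-1:u+2])).round(1))
```

```text
top (np.int64(259), np.int64(175)) [[600.1  60.8  -0.7]]
top (np.int64(287), np.int64(194)) [[ 5.603e+02  1.000e-01 -1.300e+00]]
top (np.int64(245), np.int64(203)) [[ 5.392e+02  8.960e+01 -3.000e-01]]
top (np.int64(287), np.int64(166)) [[6.207e+02 9.000e-01 4.000e-01]]
top (np.int64(324), np.int64(232)) [[480.5 -79.5  -0.5]]
top (np.int64(296), np.int64(222)) [[500.7 -19.8  -1.3]]
top (-70, 30, 6) [[530.9 163.6   5.5]]
top (70, 65, 6) [[523.8 307.3   6.1]]
top (20, 20, 6) [[556.8 249.2   5.9]]
top (-50, 0, 6) [[564.7 177.3   5.4]]
top (-50, -60, 6) [[622.9 166.1   6.6]]
top (0, -60, 6) [[632.9 213.5   5.7]]
top (64, -60, 6) [[644.7 278.3   5.8]]
side (np.int64(235), np.int64(200)) [[599.3  58.7  -1.6]]
side (np.int64(258), np.int64(189)) [[560.4  -3.5  -1.7]]
side (np.int64(254), np.int64(211)) [[540.   87.8  -1.3]]
side (np.int64(236), np.int64(185)) [[621.3  -5.6  -2.4]]
side (np.int64(296), np.int64(178)) [[480.  -80.4  -0.9]]
side (np.int64(283), np.int64(189)) [[499.7 -23.2  -2.7]]
side (-70, 30, 6) [[513.6 205.9  43.6]]
side (70, 65, 6) [[522.9 305.5   4.6]]
side (20, 20, 6) [[559.1 249.    5. ]]
side (-50, 0, 6) [[565.7 176.1   4.5]]
side (-50, -60, 6) [[624.2 164.3   4.3]]
side (0, -60, 6) [[634.7 210.8   3.8]]
side (64, -60, 6) [[645.2 275.3   4.5]]
```

```bash
cat >> h.py <<'E'
def pose():
    s=status.state(); return s['tool_pos'],R.from_euler('xyz',s['eef_rot']),s
def go(x,y,z,yaw):
    """delta in tool axes (m, rad) to TCP (x,y,z), tool down, x axis at yaw (mod pi)"""
    p,r,s=pose(); j1=np.arctan2(y,x)
    best=min((yaw+k*np.pi for k in range(-3,4)),key=lambda a:abs(j1-a))
    if abs(j1-best)>2.9: print('j6 far')
    T=R.from_euler('xyz',[np.pi,0,best]); d=r.inv().apply(np.array([x,y,z])-p)/1000
    rv=(r.inv()*T).as_rotvec()
    print('d',d.round(4).tolist(),'rv',rv.round(3).tolist(),'yaw',round(best,3),'j6~',round(j1-best,2),'rows>=',max(np.linalg.norm(d)/.05,np.linalg.norm(rv)/.15).round(1))
def st():
    p,r,s=pose(); print('t',round(s['time_s'],2),'tcp',p.round(1),'rpy',s['eef_rot'].round(3),'F',s['contact_force'].round(1),'w',round(s['grip_width'],1))
E
python3 - <<'E'
from h import *
st(); go(520,222,150,TY+np.pi/2)
E
```

```text
t 1.2 tcp [146.6 530.1 256.3] rpy [3.142 0.    1.301] F [ 0.1 -0.1  0.3] w 85.5
d [-0.1974, 0.442, 0.1063] rv [0.0, 0.0, 1.491] yaw -0.19 j6~ 0.59 rows>= 9.9
```

```bash
python3 -m handwheel '[[[-0.02,0.04,0],[0,0,0.1],0.6],[[-0.04,0.09,0.01],[0,0,0.25],0.6],[[-0.06,0.13,0.02],[0,0,0.4],0.6],[[-0.08,0.17,0.03],[0,0,0.55],0.6],[[-0.1,0.21,0.04],[0,0,0.7],0.6],[[-0.11,0.25,0.05],[0,0,0.85],0.6],[[-0.13,0.29,0.06],[0,0,1.0],0.6],[[-0.14,0.31,0.07],[0,0,1.1],0.6]]'
python3 - <<'E'
from h import *
st(); go(520,222,150,TY+np.pi/2)
E
```

```text
time_s: 2.0
tool_pos: [410.8, 310.4, 186.1]
eef_rot: [3.141, -0.001, 0.193]
contact_force: [-0.5, -0.1, -0.0]
grip_width: 50.9
t 2.0 tcp [410.8 310.4 186.1] rpy [ 3.141e+00 -1.000e-03  1.930e-01] F [-0.5 -0.1 -0. ] w 50.9
d [0.0902, 0.1077, 0.0363] rv [0.0, -0.002, 0.383] yaw -0.19 j6~ 0.59 rows>= 2.9
```

```bash
python3 -m handwheel '[[[0.03,0.035,0.01],[0,0,0.13],0.45],[[0.06,0.07,0.02],[0,0,0.25],0.45],[[0.09,0.108,0.036],[0,0,0.383],0.45],[[0.09,0.108,0.036],[0,0,0.383],0.45],[[0.09,0.108,0.036],[0,0,0.383],0.45]]'
python3 - <<'E'
from h import *
st()
for c in('top','side'):
    p,d=snap(c); np.save(c+'_p1.npy',p); np.save(c+'_d1.npy',d)
    pp,r,s=pose()
    for z in(0,6,25):print(c,z,proj(c,pp+[0,0,-z]).round(1))
    u,v=proj(c,pp)[0].astype(int)
    crop(p,f'g_{c}.png',max(u-80,0),max(v-60,0),u+80,v+90,5)
    print(max(u-80,0),max(v-60,0))
E
```

```text
time_s: 2.5
tool_pos: [518.1, 223.6, 149.5]
eef_rot: [3.141, 0.002, -0.184]
contact_force: [-0.1, 0.2, -0.5]
grip_width: 38.7
t 2.5 tcp [518.1 223.6 149.5] rpy [ 3.141e+00  2.000e-03 -1.840e-01] F [-0.1  0.2 -0.5] w 38.7
top 0 [[169.7 206.5]]
top 6 [[170.2 206.8]]
top 25 [[171.9 207.6]]
89 146
side 0 [[239.8 191.2]]
side 6 [[239.9 193.8]]
side 25 [[240.4 201.9]]
159 131
```

View pics/g_top.png

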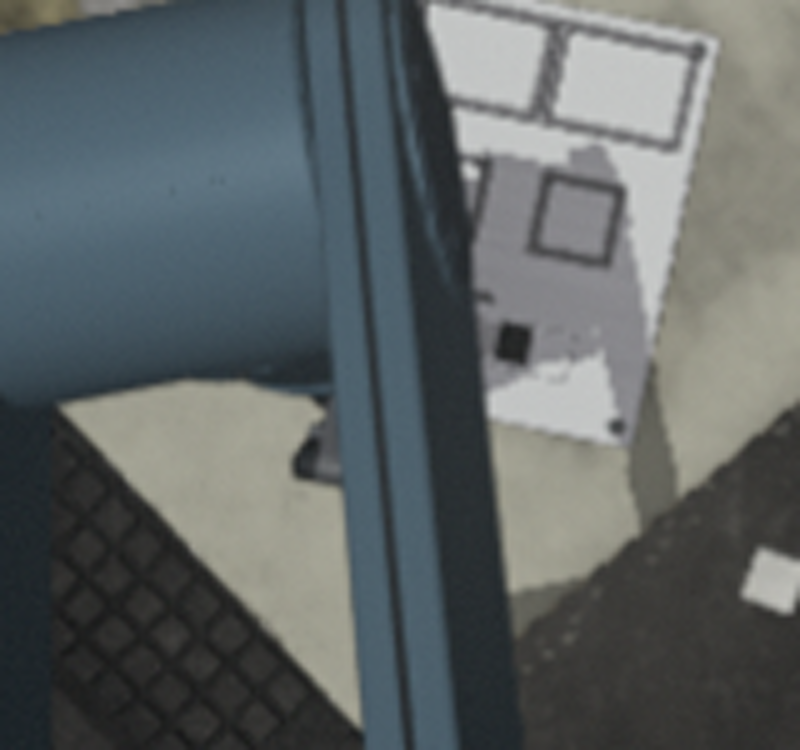

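View pics/g_side.png

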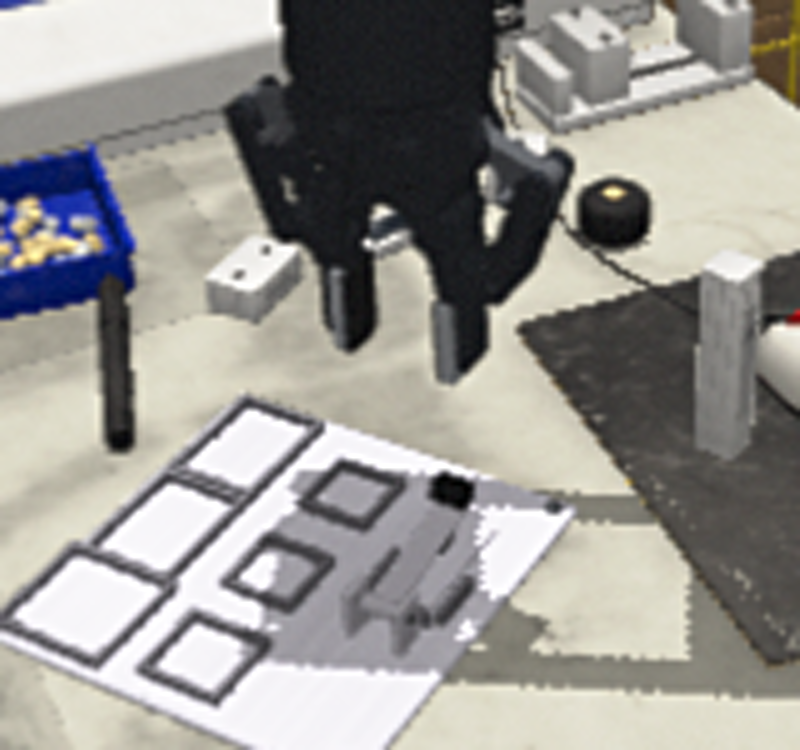

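Run:
```python
from h import *
pp,r,s=pose(); c='side'; d=np.load('side_d1.npy')
v,u=np.mgrid[0:384,0:512]; m=(d>0)
P=atd(c,np.c_[u[m],v[m]],d[m]); T=r.inv().apply(P-pp)
k=(abs(T[:,0])<70)&(abs(T[:,1])<40)&(T[:,2]>-30)&(T[:,2]<45)
T=T[k]; print(len(T))
for z0 in range(-24,40,4):
    q=T[(T[:,2]>=z0)&(T[:,2]<z0+4)]
    for sgn in(-1,1):
        w=q[q[:,0]*sgn>0]
        if len(w)>2: print(z0,sgn,len(w),'x',np.percentile(w[:,0],[2,50,98]).round(1),'y',np.percentile(w[:,1],[2,50,98]).round(1))
```

```text
609
-24 -1 32 x [-48.6 -31.5 -21.3] y [-14.8 -11.4   6.6]
-24 1 34 x [20.9 25.3 47.4] y [-13.5  -8.3   7.5]
-20 -1 10 x [-34.9 -28.8 -19.3] y [-13.8 -11.6  -7. ]
-20 1 28 x [20.7 23.7 45.2] y [-14.2  -6.5   9.5]
-16 -1 10 x [-32.6 -27.9 -21.3] y [-11.5  -9.   -6.3]
-16 1 18 x [20.5 22.5 27.6] y [-12.5  -2.7   9.7]
-12 -1 14 x [-31.8 -24.2 -18.4] y [-12.6  -9.4  -1.1]
-12 1 21 x [19.4 20.9 31.4] y [-11.2  -7.2  10.6]
-8 -1 24 x [-32.3 -26.7 -19.6] y [-12.2  -7.3   4.4]
-8 1 24 x [19.6 20.9 32.5] y [-13.3  -6.4   9.1]
-4 -1 20 x [-32.3 -28.8 -18. ] y [-12.   -7.7   5.4]
-4 1 16 x [19.8 21.6 32.2] y [-12.7  -6.4   8.1]
0 -1 21 x [-32.3 -27.5 -20.6] y [-12.6  -5.9   6.1]
0 1 17 x [19.6 21.  32.8] y [-11.7  -4.8   8.6]
4 -1 21 x [-32.3 -26.6 -19.5] y [-12.8  -7.4   3.3]
4 1 20 x [19.4 21.1 32.5] y [-11.6  -7.3   8.4]
8 -1 17 x [-32.  -28.5 -20.1] y [-12.4  -7.3   5.3]
8 1 19 x [20.  20.9 34. ] y [-11.9  -6.2   6.7]
12 -1 16 x [-31.8 -29.  -19.9] y [-11.3  -7.3   5.1]
12 1 21 x [19.8 22.1 33. ] y [-12.2  -8.6   7.2]
16 -1 16 x [-30.8 -24.7 -18.6] y [-12.6  -9.4   4.3]
16 1 14 x [19.5 20.8 29.6] y [-11.1  -2.7  10.3]
20 -1 4 x [-24.4 -24.1 -21.1] y [-12.1  -9.9  -5.3]
20 1 14 x [19.4 20.8 25.4] y [-12.6  -2.1   9.4]
24 -1 3 x [-24.9 -24.3 -23.4] y [-7.4 -6.5 -1.8]
24 1 3 x [20.4 20.4 22. ] y [-9.1 -4.8 -1.2]
```

```bash
sed -i "s/^def rot(c)/CP['side']['position']=CP['side']['position']+[0,0,1.6]\ndef rot(c)/" h.py
python3 - <<'E'
from h import *
c='side'; p=np.load('side_p.npy')
im=rect(c,p,6,2.6); cv2.imwrite('pics/r6.png',grid(im,2.6)[:,:,::-1])
# outline edges at z=6 on clear plate edges, gradient from bright plate to dark
k=5; g=cv2.cvtColor(rect(c,p,6,k),cv2.COLOR_RGB2GRAY).astype(float); h=115
def edge(line,lo,hi):
    seg=line[int(lo):int(hi)]; gr=abs(np.diff(cv2.GaussianBlur(seg[None],(0,0),4)[0])); return lo+np.argmax(gr)+.5
for name,vals in (('y=60,30',[('x',60),('x',30),('x',-10)]),('x',[('y',80),('y',40),('y',-40),('y',-75)])):
    for ax,v in vals:
        if ax=='x': l=g[:,int((h-v)*k)]
        else: l=g[int((h-v)*k),:]
        a=edge(l,int((h-105)*k),int((h-82)*k)); b=edge(l,int((h+82)*k),int((h+105)*k)); print(ax,v,'hi',round(h-a/k,1),'lo',round(h-b/k,1))
E
```

```text
x 60 hi 95.3 lo -90.3
x 30 hi 95.3 lo -84.1
x -10 hi 84.9 lo -89.9
y 80 hi 87.5 lo -87.3
y 40 hi 87.3 lo -86.9
y -40 hi 87.3 lo -83.3
y -75 hi 87.1 lo -83.3
```

View pics/r6.png

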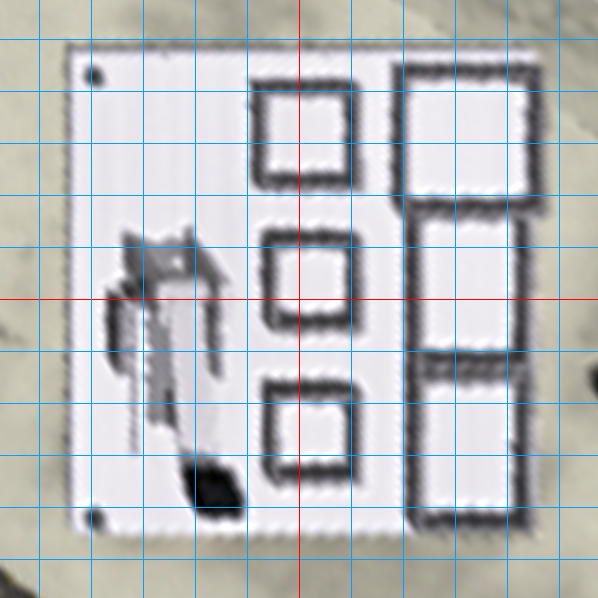

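```bash
sed -i "s/^def rot(c)/CP['side']['position']=CP['side']['position']+[-.7,-.6,0]\nCP['top']['position']=CP['top']['position']+[1.7,1.6,.5]\ndef rot(c)/; s/^TC=.*/TC=np.array([575.4,227.4]); TY=np.deg2rad(79.1)/" h.py
cat >> h.py <<'E'
def tri(ut,us):
    A=[];b=[]
    for c,uv in(('top',ut),('side',us)):
        r=rays(c,[uv])[0]; r/=np.linalg.norm(r); M=np.eye(3)-np.outer(r,r); A.append(M); b.append(M@CP[c]['position'])
    x,res,_,_=np.linalg.lstsq(np.vstack(A),np.hstack(b),rcond=None); return x,np.sqrt(res)
def dark(p,box,thr=60,bright=False):
    x0,y0,x1,y1=box; g=p[y0:y1,x0:x1].max(2); m=(g<thr) if not bright else (p[y0:y1,x0:x1].min(2)>thr)
    v,u=np.nonzero(m); return np.array([u.mean()+x0,v.mean()+y0]),m.sum()
E
python3 - <<'E'
from h import *
pt=np.load('top_p.npy');ps=np.load('side_p.npy')
ut,n=dark(pt,(184,206,200,222)); us,n2=dark(ps,(242,222,257,236)); print(ut,n,us,n2)
x,e=tri(ut,us); print(x.round(1),e,w2t(x).round(1))
d=np.load('top_d.npy');u,v=ut.round().astype(int); print(atd('top',[ut],d[v,u]))
E
```

```text
[191.41935484 214.16129032] 31 [249.07692308 228.87179487] 39
[511.6 199.4  41.3] [1.29000905] [[-39.6  57.4  41.3]]
[[512.17983041 199.05419884  46.13053826]]
```

```bash
cat >> h.py <<'E'
def got(tx,ty,z,dyaw=np.pi/2):
    w=t2w([[tx,ty,z]])[0]; print('world',w.round(1)); go(*w,TY+dyaw)
E
python3 - <<'E'
from h import *
got(-39.6,57.2,80);got(-39.6,57.2,55)
E
```

```text
world [511.7 199.3  80. ]
d [-0.0006, 0.0264, 0.0704] rv [-0.0, 0.001, 0.009] yaw -0.19 j6~ 0.56 rows>= 1.5
world [511.7 199.3  55. ]
d [-0.0006, 0.0264, 0.0954] rv [-0.0, 0.001, 0.009] yaw -0.19 j6~ 0.56 rows>= 2.0
```

```bash
python3 -m handwheel '[[[0,0.026,0.02],[0,0,0.009],0.45],[[-0.001,0.026,0.045],[0,0,0.009],0.45],[[-0.001,0.026,0.065],[0,0,0.009],0.45],[[-0.001,0.026,0.08],[0,0,0.009],0.45],[[-0.001,0.026,0.08],[0,0,0.009],0.45],[[-0.001,0.026,0.08],[0,0,0.009],0.45]]'
python3 - <<'E'
from h import *
st(); p,d=snap('side'); crop(p,'g2.png',180,150,330,270,5)
pp,r,s=pose(); print((proj('side',pp-[0,0,25])-[180,150])*5)
E
```

```text
time_s: 3.2
tool_pos: [511.6, 200.4, 71.1]
eef_rot: [-3.141, -0.0, -0.189]
contact_force: [0.3, -0.2, 0.2]
grip_width: 38.4
t 3.2 tcp [511.6 200.4  71.1] rpy [-3.141 -0.    -0.189] F [ 0.3 -0.2  0.2] w 38.4
[[340.47990544 385.54655284]]
```

View pics/g2.png

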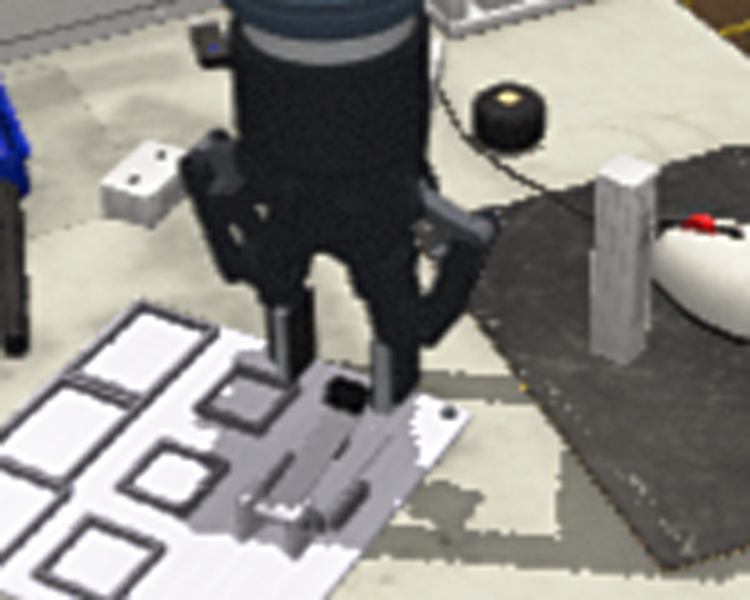

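```bash
python3 -m handwheel '[[[0,0,0.008],[0,0,0],0.45],[[0,0,0.016],[0,0,0],0.45],[[0,0,0.016],[0,0,0],0.0],[[0,0,0.016],[0,0,0],0.0],[[0,0,0.016],[0,0,0],0.0],[[0,0,0.016],[0,0,0],0.0],[[0,0,0.016],[0,0,0],0.0],[[0,0,0.016],[0,0,0],0.0]]' 25
python3 - <<'E'
from h import *
st(); p,d=snap('side'); crop(p,'g3.png',180,150,330,270,5)
E
```

```text
time_s: 4.05
tool_pos: [511.8, 199.3, 54.2]
eef_rot: [3.141, 0.001, -0.191]
contact_force: [-1.3, 0.2, -2.2]
grip_width: 15.1
t 4.05 tcp [511.8 199.3  54.2] rpy [ 3.141e+00  1.000e-03 -1.910e-01] F [-1.3  0.2 -2.2] w 15.1
```

View pics/g3.png

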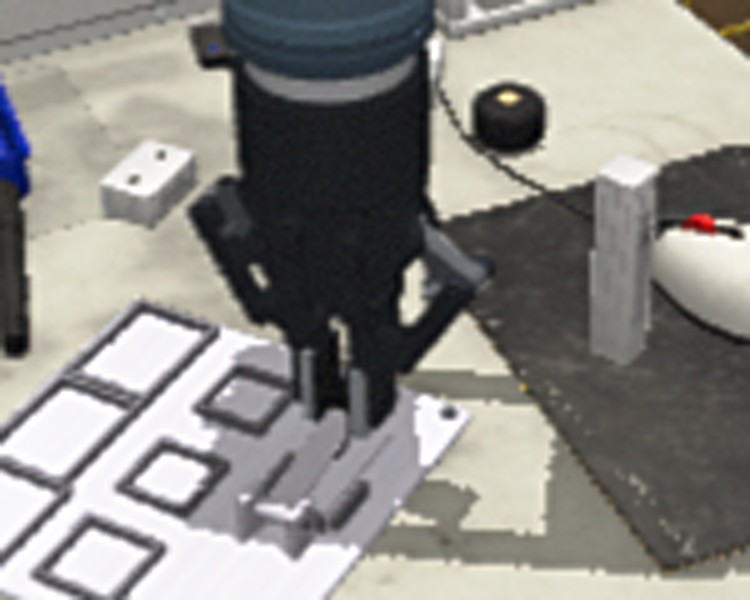

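```bash
python3 -m handwheel '[[[0,-0.0044,-0.0101],[0,0,0],0],[[0,-0.0112,-0.0201],[0,0,0],0],[[0,-0.0199,-0.0286],[0,0,0],0],[[0,-0.0301,-0.0351],[0,0,0],0],[[0,-0.0414,-0.0395],[0,0,0],0],[[0,-0.0504,-0.0413],[0,0,0],0],[[0,-0.0564,-0.0417],[0,0,0],0],[[0,-0.0631,-0.0415],[0,0,0],0]]' 25
python3 -m handwheel '[[[0,-0.000,0],[0,0,0],0]]'
python3 - <<'E'
from h import *
st(); p,d=snap('side'); crop(p,'g4.png',180,150,330,270,5)
E
```

```text
time_s: 4.9
tool_pos: [524.0, 262.1, 96.7]
eef_rot: [3.142, -0.0, -0.19]
contact_force: [-5.0, -3.4, 3.2]
grip_width: 15.3
time_s: 5.0
tool_pos: [524.1, 262.7, 96.6]
eef_rot: [-3.141, -0.0, -0.19]
contact_force: [-4.7, -0.9, 5.6]
grip_width: 15.0
t 5.0 tcp [524.1 262.7  96.6] rpy [-3.141 -0.    -0.19 ] F [-4.7 -0.9  5.6] w 15.0
```

View pics/g4.png

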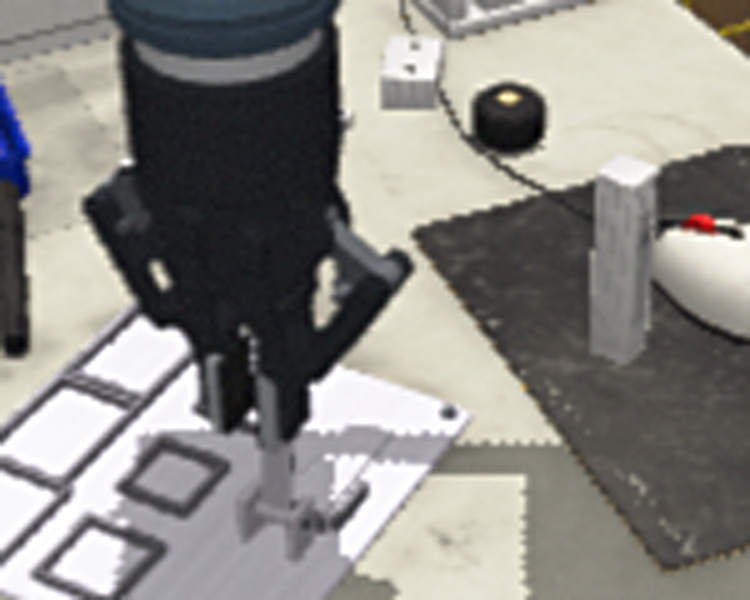

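```bash
python3 -m handwheel '[[[0,0,0],[0,0,0],0.4],[[0,0,0],[0,0,0],0.4],[[0,0,0],[0,0,0],0.4],[[0,0,-0.02],[0,0,0],0.4],[[0,0,-0.05],[0,0,0],0.4],[[0,0.0,-0.09],[0,0,0],0.4]]'
python3 - <<'E'
from h import *
st(); p,d=snap('side'); crop(p,'g5.png',180,150,330,270,5)
go(623,-42,180,0)
E
```

```text
time_s: 5.65
tool_pos: [523.3, 260.8, 185.0]
eef_rot: [3.14, 0.003, -0.192]
contact_force: [0.4, 1.0, -0.2]
grip_width: 34.4
t 5.65 tcp [523.3 260.8 185. ] rpy [ 3.14e+00  3.00e-03 -1.92e-01] F [ 0.4  1.  -0.2] w 34.4
d [0.1518, 0.2804, 0.0136] rv [-0.004, -0.009, -0.191] yaw 0.0 j6~ -0.07 rows>= 6.4
```

View pics/g5.png

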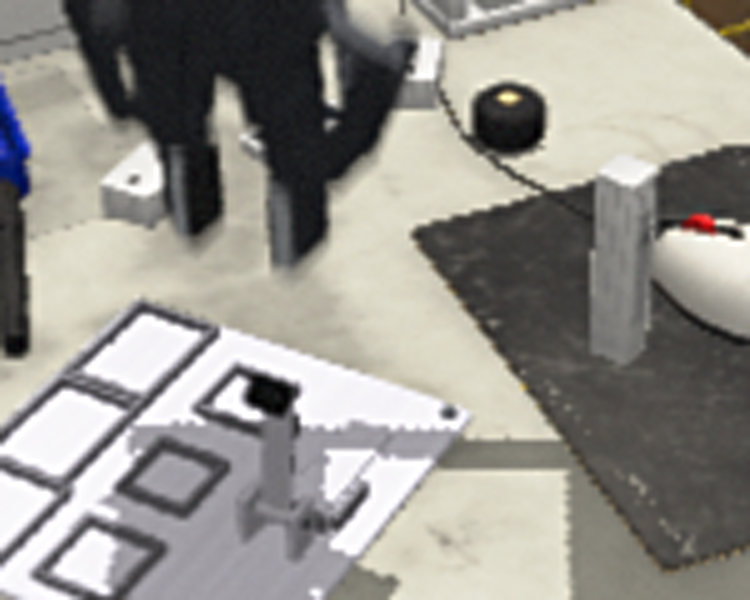

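```bash
cat >> h.py <<'E'
def maskrect(name,c,z,near=None,fn=None):
    ms=models.masks_of(name,c)
    for m in ms[:4]:
        v,u=np.nonzero(m['region']); 
        if len(u)<5: continue
        mm=m['region'].astype(np.uint8)
        cs,_=cv2.findContours(cv2.resize(mm,None,fx=4,fy=4,interpolation=cv2.INTER_LINEAR) if 0 else mm,cv2.RETR_EXTERNAL,cv2.CHAIN_APPROX_NONE)
        k=max(cs,key=cv2.contourArea)[:,0,:]
        W=onz(c,k,z)[:,:2].astype(np.float32); (cx,cy),(w,h),a=cv2.minAreaRect(W)
        M=onz(c,np.c_[u,v],z)[:,:2].mean(0)
        C=np.cov(onz(c,np.c_[u,v],z)[:,:2].T); ev,V=np.linalg.eigh(C); ang=np.arctan2(V[1,1],V[0,1])%np.pi
        print(c,name,round(m['confidence'],2),'n',len(u),'rect',np.round([cx,cy,w,h,a],1),'mean',M.round(1),'long axis rad',ang.round(3),'px',[u.mean().round(1),v.mean().round(1)])
E
python3 - <<'E'
from h import *
print('bead up',w2t(onz('side',[[234,228.6]],82)))
snap('top'); 
maskrect('plate','top',9)
p,d=snap('side')
maskrect('plate','side',9)
E
```

```text
bead up [[14.75915183 58.03450463 82.        ]]
top plate 0.6 n 342 rect [625.4 -42.   59.4  27.3  59.3] mean [625.3 -41.6] long axis rad 1.007 px [np.float64(307.9), np.float64(164.5)]
top plate 0.17 n 6269 rect [575.2 225.8 185.3 180.3  79.6] mean [576.9 213.3] long axis rad 0.333 px [np.float64(187.8), np.float64(184.7)]
```

Run:
```python
from h import *
p,d=snap('side'); us,n=dark(p,(228,222,240,236),45); print(us,n)
q,e=snap('top'); crop(q,'t6.png',120,120,320,260,4)
u,v=us.round().astype(int); P=atd('side',[us],d[v,u]); print(P,w2t(P))
# strip/hinge depth pts
m=np.zeros_like(d,bool); m[222:262,222:256]=1; vv,uu=np.nonzero(m&(d>0)); P=w2t(atd('side',np.c_[uu,vv],d[vv,uu]))
k=(P[:,2]>20)&(abs(P[:,1]-57)<12); 
for z in range(20,92,6):
    w=P[k&(P[:,2]>=z)&(P[:,2]<z+6)]; print(z,len(w),np.median(w,0).round(1) if len(w) else '')
```

```text
[233.5        228.54166667] 48
[[518.6267285  261.07778254  89.27466481]] [[22.33462506 62.1173238  89.27466481]]
20 28 [20.7 54.5 23.8]
26 34 [18.3 54.8 29.1]
32 17 [17.3 56.6 35.8]
38 14 [16.  56.9 41.6]
44 14 [15.5 59.  47.1]
50 17 [14.3 58.8 52.2]
56 21 [13.9 58.9 59.3]
62 22 [12.4 59.2 65.2]
68 6 [11.2 62.9 70. ]
74 9 [15.  63.6 78.8]
80 30 [22.2 59.9 83.8]
86 37 [20.1 58.2 88.5]
```

View pics/t6.png

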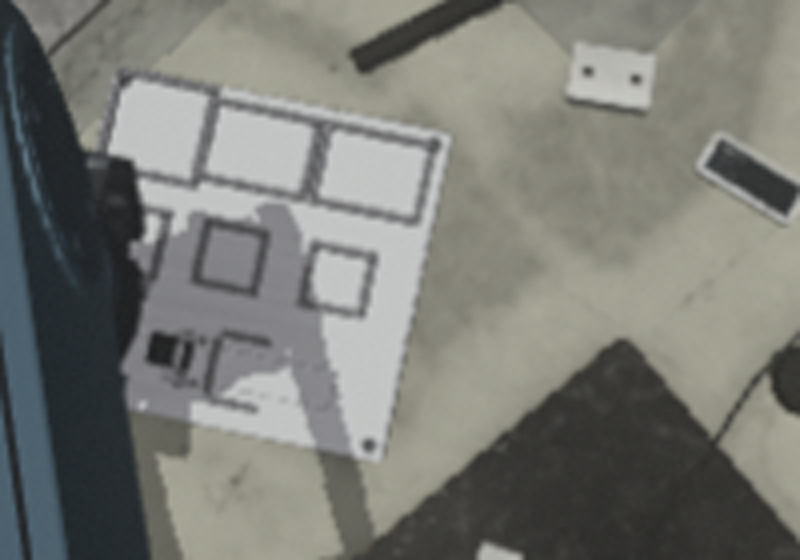

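Run:
```python
from h import *
x,e=tri((160.5,207.7),(233.5,228.5)); print(x,e,w2t(x))
p,d=snap('side'); maskrect('plate','side',9); maskrect('plate','top',9)
go(625.3,-41.8,150,1.02+np.pi/2)
```

```text
[521.32890653 255.1768592   84.05976654] [0.14149115] [[17.05113153 58.34805883 84.05976654]]
side plate 0.66 n 229 rect [544.1 201.4  22.6  98.3  26.5] mean [545.2 200.3] long axis rad 1.959 px [np.float64(234.2), np.float64(238.0)]
top plate 0.64 n 312 rect [625.6 -41.5  57.4  26.8  59.8] mean [625.7 -40.8] long axis rad 1.028 px [np.float64(307.5), np.float64(164.3)]
d [0.1575, 0.278, 0.0345] rv [0.001, 0.002, 0.36] yaw -0.551 j6~ 0.48 rows>= 6.4
```

Run:
```python
from h import *
st();got(-14,58,170);got(-14,58,100);got(7,58,100)
```

```text
t 6.15 tcp [523.5 261.1 184.5] rpy [ 3.141e+00  2.000e-03 -1.910e-01] F [-0.3  0.9  0. ] w 34.3
world [515.8 224.6 170. ]
d [-0.0006, 0.0372, 0.0146] rv [0.001, 0.002, -0.001] yaw -0.19 j6~ 0.6 rows>= 0.8
world [515.8 224.6 100. ]
d [-0.0005, 0.0371, 0.0846] rv [0.001, 0.002, -0.001] yaw -0.19 j6~ 0.6 rows>= 1.8
world [519.8 245.2 100. ]
d [-0.0005, 0.0161, 0.0845] rv [0.001, 0.002, -0.001] yaw -0.19 j6~ 0.63 rows>= 1.7
```

```bash
python3 -m handwheel '[[[0,0.037,0],[0,0,0],0],[[0,0.037,0.02],[0,0,0],0],[[0,0.037,0.055],[0,0,0],0],[[0,0.037,0.085],[0,0,0],0],[[0,0.037,0.085],[0,0,0],0],[[0,0.03,0.085],[0,0,0],0],[[0,0.022,0.085],[0,0,0],0],[[0,0.015,0.085],[0,0,0],0]]'
python3 -m handwheel '[[[0,0,0],[0,0,0],0],[[0,0.015,0],[0,0,0],0],[[0,0.015,-0.04],[0,0,0],0.3],[[0,0.02,-0.08],[0,0,0],0.5]]'
python3 - <<'E'
from h import *
st(); go(625.5,-41.4,150,1.02+np.pi/2)
q,e=snap('top'); crop(q,'t7.png',120,120,320,260,4)
p,d=snap('side');crop(p,'s7.png',200,200,300,280,6)
us,n=dark(p,(228,222,240,236),45); print(us,n)
E
```

```text
time_s: 6.95
tool_pos: [521.9, 246.0, 102.3]
eef_rot: [3.139, -0.002, -0.19]
contact_force: [-2.4, -26.3, 8.3]
grip_width: 0.1
time_s: 7.35
tool_pos: [516.9, 227.0, 181.7]
eef_rot: [-3.141, 0.001, -0.191]
contact_force: [1.2, 0.2, 0.2]
grip_width: 28.4
t 7.35 tcp [516.9 227.  181.7] rpy [-3.141e+00  1.000e-03 -1.910e-01] F [1.2 0.2 0.2] w 28.4
d [0.1576, 0.2429, 0.0314] rv [-0.0, 0.001, 0.36] yaw -0.551 j6~ 0.48 rows>= 5.8
[230.66666667 232.30952381] 42
```

View pics/t7.png

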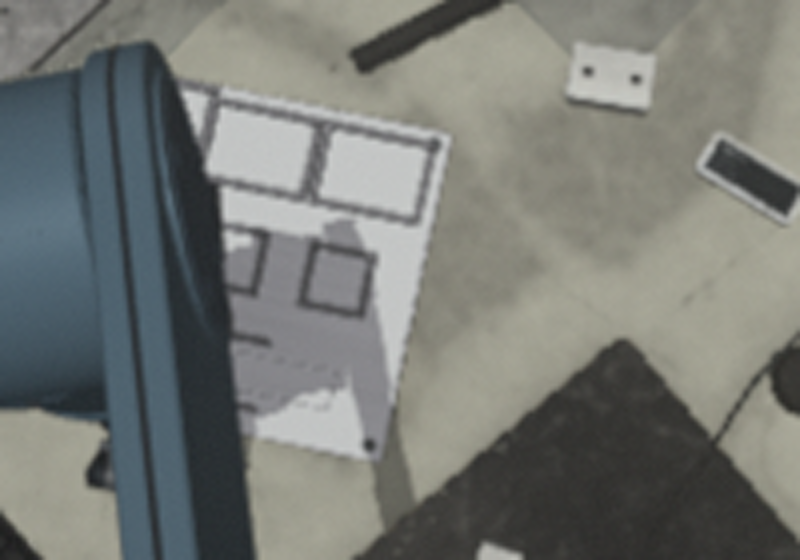

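View pics/s7.png

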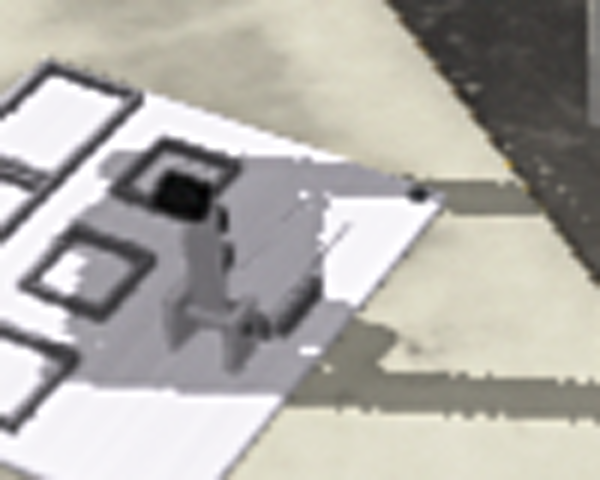

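Run:
```python
from h import *
go(618.2,-53.3,90,1.02+np.pi/2)
```

```text
d [0.1474, 0.258, 0.0982] rv [-0.008, -0.011, 0.36] yaw -0.551 j6~ 0.46 rows>= 6.3
```

```bash
python3 -m handwheel '[[[0.02,0.04,0],[0,0,0.06],0.55],[[0.05,0.08,0.01],[0,0,0.12],0.55],[[0.07,0.12,0.02],[0,0,0.18],0.55],[[0.09,0.16,0.03],[0,0,0.24],0.55],[[0.115,0.2,0.05],[0,0,0.3],0.55],[[0.135,0.235,0.07],[0,0,0.36],0.55],[[0.147,0.258,0.09],[0,0,0.36],0.55],[[0.147,0.258,0.098],[0,0,0.36],0.55]]'
python3 - <<'E'
from h import *
st(); go(618.2,-53.3,28,1.02+np.pi/2)
p,d=snap('side'); crop(p,'s8.png',190,110,320,210,6)
q,e=snap('top'); crop(q,'t8.png',220,90,370,210,5)
E
```

```text
time_s: 8.25
tool_pos: [613.2, -58.0, 81.2]
eef_rot: [3.141, -0.0, -0.555]
contact_force: [0.1, 0.7, -0.0]
grip_width: 47.1
t 8.25 tcp [613.2 -58.   81.2] rpy [ 3.141 -0.    -0.555] F [ 0.1  0.7 -0. ] w 47.1
d [0.0018, -0.0066, 0.0531] rv [0.0, -0.0, -0.004] yaw -0.551 j6~ 0.46 rows>= 1.1
```

View pics/s8.png

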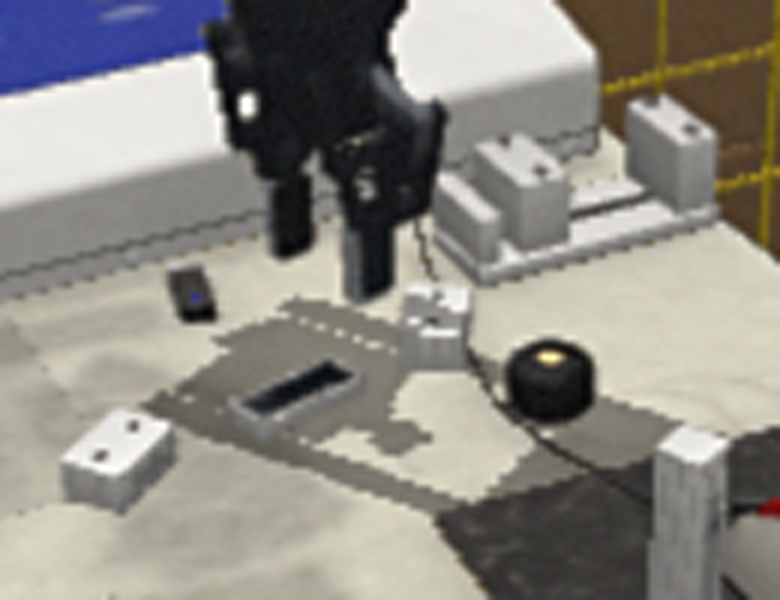

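View pics/t8.png

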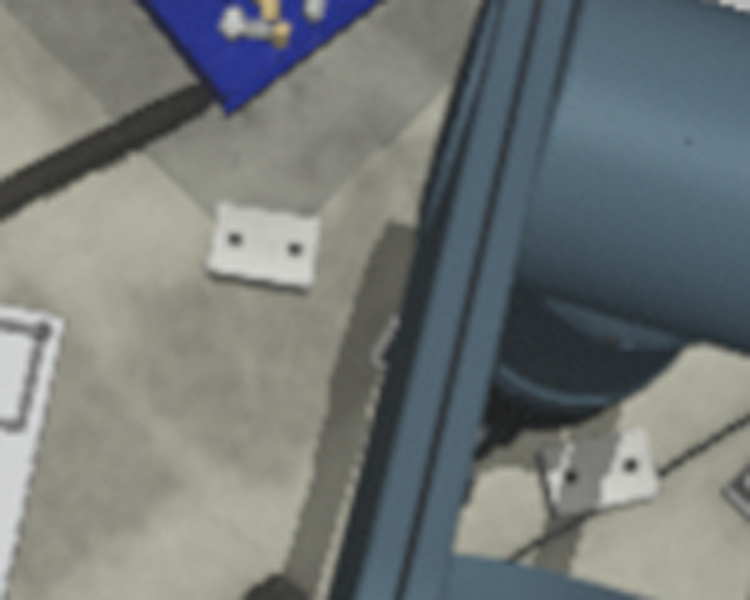

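Run:
```python
from h import *
c=np.array([[232,400],[335,362],[362,375],[262,420]])/6+[190,110]
P=onz('side',c,9); print(P.round(1),P.mean(0).round(1))
t=np.array([[542,190],[607,231],[587,257],[523,215]])/3+[120,90]; P=onz('top',t,9);print(P.round(1),P.mean(0).round(1))
for P in(P,onz('side',c,9)):
  for a,b in((0,1),(3,2)): e=P[b]-P[a]; print(np.arctan2(e[1],e[0])%np.pi,np.linalg.norm(e))
```

```text
[[647.7 -24.2   9. ]
 [615.  -67.    9. ]
 [599.7 -60.1   9. ]
 [629.1 -12.8   9. ]] [622.9 -41.    9. ]
[[649.1 -25.9   9. ]
 [620.5 -72.5   9. ]
 [601.5 -58.3   9. ]
 [630.8 -12.5   9. ]] [625.5 -42.3   9. ]
1.0196284882343791 54.722197453372296
1.002247258609466 54.39173848931048
0.9194259659654236 53.901278335505204
1.0134258490911998 55.64916252462848
```

Run:
```python
from h import *
st(); go(617.3,-53.5,28,1.015+np.pi/2)
```

```text
t 8.35 tcp [611.9 -54.4  81.5] rpy [ 3.141e+00  3.000e-03 -5.530e-01] F [-0.   0.2  0. ] w 46.6
d [0.0043, -0.0037, 0.0535] rv [0.0, 0.003, 0.003] yaw -0.556 j6~ 0.47 rows>= 1.1
```

```bash
python3 -m handwheel '[[[0,0,0],[0,0,0],0.55],[[0,0,0],[0,0,0],0.55]]'
python3 - <<'E'
from h import *
st(); go(617.3,-53.5,28,1.015+np.pi/2)
E
```

```text
time_s: 8.55
tool_pos: [613.2, -53.1, 84.1]
eef_rot: [-3.141, -0.002, -0.549]
contact_force: [0.5, 0.6, 0.6]
grip_width: 46.9
t 8.55 tcp [613.2 -53.1  84.1] rpy [-3.141e+00 -2.000e-03 -5.490e-01] F [0.5 0.6 0.6] w 46.9
d [0.0036, -0.0017, 0.0561] rv [-0.001, -0.002, 0.006] yaw -0.556 j6~ 0.47 rows>= 1.1
```

```bash
python3 -m handwheel '[[[0.003,-0.002,0.015],[0,0,0.005],0.55],[[0.0035,-0.002,0.035],[0,0,0.005],0.55],[[0.0035,-0.002,0.05],[0,0,0.005],0.55],[[0.0035,-0.002,0.05],[0,0,0.005],0.55],[[0.0035,-0.002,0.05],[0,0,0.005],0.55]]'
python3 - <<'E'
from h import *
st(); go(617.3,-53.5,28,1.015+np.pi/2)
E
```

```text
time_s: 9.05
tool_pos: [616.6, -54.1, 32.3]
eef_rot: [3.141, 0.001, -0.556]
contact_force: [-0.2, -0.9, 1.1]
grip_width: 47.1
t 9.05 tcp [616.6 -54.1  32.3] rpy [ 3.141e+00  1.000e-03 -5.560e-01] F [-0.2 -0.9  1.1] w 47.1
d [0.0003, -0.0009, 0.0043] rv [0.0, 0.001, 0.0] yaw -0.556 j6~ 0.47 rows>= 0.1
```

```bash
python3 -m handwheel '[[[0,-0.001,0.004],[0,0,0],0.55],[[0,-0.001,0.004],[0,0,0],0.3],[[0,-0.001,0.004],[0,0,0],0],[[0,-0.001,0.004],[0,0,0],0],[[0,-0.001,0.004],[0,0,0],0],[[0,-0.001,0.004],[0,0,0],0]]' 40
python3 - <<'E'
from h import *
st(); p,d=snap('side'); crop(p,'s9.png',190,110,320,210,6)
E
```

```text
time_s: 9.65
tool_pos: [617.8, -53.7, 29.5]
eef_rot: [-3.141, -0.001, -0.556]
contact_force: [0.7, 0.3, 4.5]
grip_width: 23.0
t 9.65 tcp [617.8 -53.7  29.5] rpy [-3.141e+00 -1.000e-03 -5.560e-01] F [0.7 0.3 4.5] w 23.0
```

View pics/s9.png

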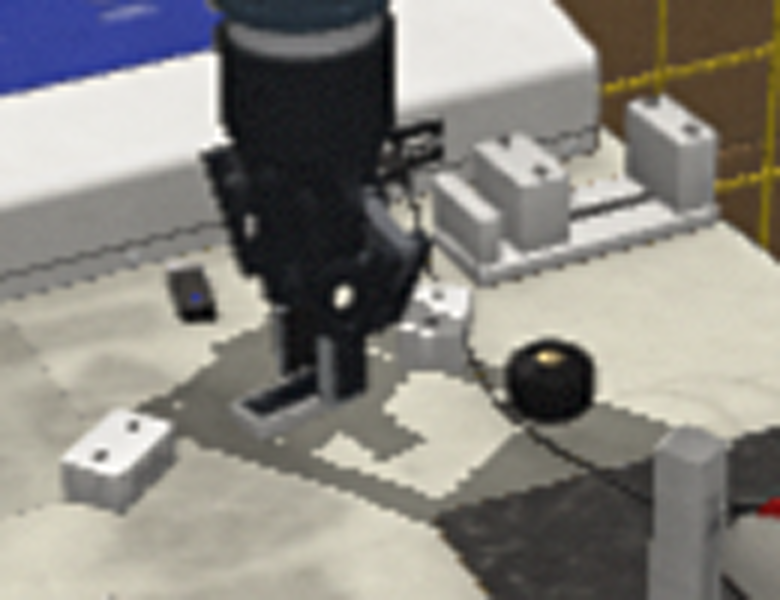

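```bash
python3 -m handwheel '[[[0,0,-0.01],[0,0,0],0],[[0,0,-0.03],[0,0,0],0],[[0,0,-0.065],[0,0,0],0],[[0,0,-0.065],[0,0,0],0],[[0,0,-0.065],[0,0,0],0]]'
python3 - <<'E'
from h import *
st(); got(-72,57,80)
E
```

```text
time_s: 10.2
tool_pos: [617.8, -53.7, 94.9]
eef_rot: [-3.141, -0.002, -0.556]
contact_force: [0.3, 0.3, -0.3]
grip_width: 23.2
t 10.2 tcp [617.8 -53.7  94.9] rpy [-3.141e+00 -2.000e-03 -5.560e-01] F [ 0.3  0.3 -0.3] w 23.2
world [505.8 167.5  80. ]
d [-0.2119, -0.1288, 0.0146] rv [-0.0, -0.002, -0.366] yaw -0.19 j6~ 0.51 rows>= 5.0
```

```bash
python3 -m handwheel '[[[-0.03,-0.018,0],[0,0,-0.05],0],[[-0.07,-0.042,0],[0,0,-0.12],0],[[-0.11,-0.066,0],[0,0,-0.19],0],[[-0.15,-0.09,0.0],[0,0,-0.26],0],[[-0.185,-0.112,0.007],[0,0,-0.32],0],[[-0.212,-0.129,0.014],[0,0,-0.366],0],[[-0.212,-0.129,0.014],[0,0,-0.366],0],[[-0.212,-0.129,0.014],[0,0,-0.366],0]]'
python3 -m handwheel '[[[0,0,0],[0,0,0],0],[[0,0,0],[0,0,0],0]]'
python3 - <<'E'
from h import *
st(); got(-72,57,41)
p,d=snap('side'); crop(p,'s10.png',190,170,320,270,6)
q,e=snap('top'); crop(q,'t10.png',120,120,280,250,5)
E
```

```text
time_s: 11.0
tool_pos: [504.2, 168.3, 78.8]
eef_rot: [3.141, 0.002, -0.188]
contact_force: [0.9, -0.1, 0.4]
grip_width: 23.0
time_s: 11.2
tool_pos: [506.1, 166.8, 79.8]
eef_rot: [3.141, -0.0, -0.192]
contact_force: [0.6, 0.4, 0.6]
grip_width: 23.8
t 11.2 tcp [506.1 166.8  79.8] rpy [ 3.141 -0.    -0.192] F [0.6 0.4 0.6] w 23.8
world [505.8 167.5  41. ]
d [-0.0004, -0.0006, 0.0388] rv [0.0, -0.0, -0.002] yaw -0.19 j6~ 0.51 rows>= 0.8
```

View pics/s10.png

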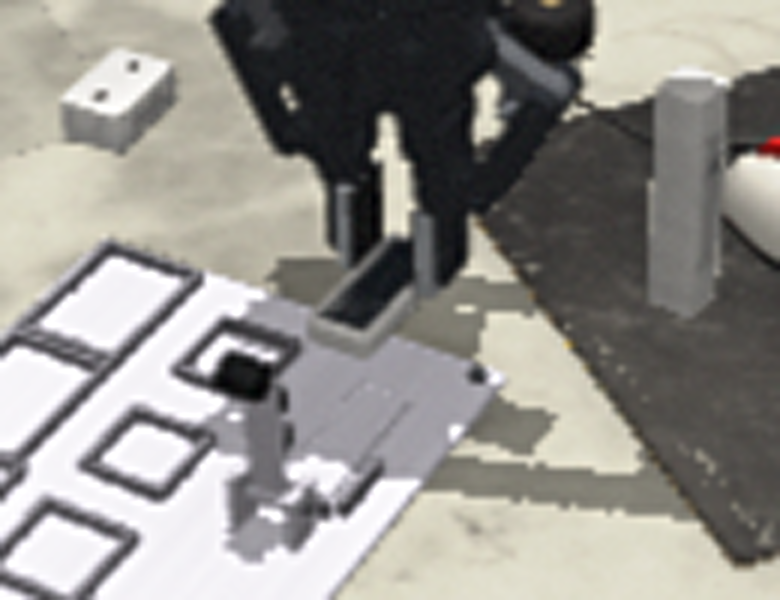

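View pics/t10.png

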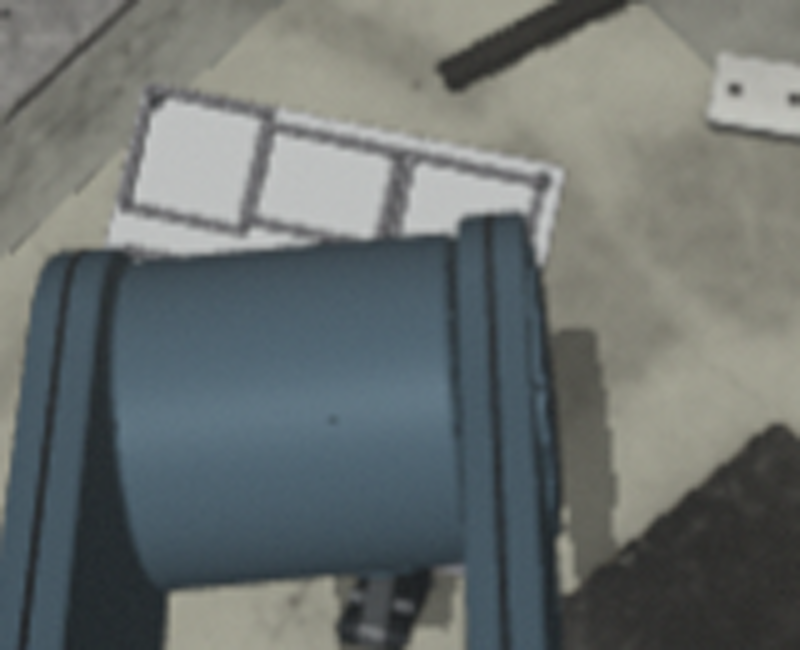

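```bash
python3 -m handwheel '[[[0,0,0.01],[0,0,0],0],[[0,0,0.025],[0,0,0],0],[[0,0,0.038],[0,0,0],0],[[0,0,0.038],[0,0,0],0],[[0,0,0.038],[0,0,0],0]]'
python3 - <<'E'
from h import *
st(); got(-72,57,40)
p,d=snap('side'); np.save('s11.npy',p); crop(p,'s11.png',210,200,290,260,10)
E
```

```text
time_s: 11.8
tool_pos: [505.0, 167.7, 41.3]
eef_rot: [3.141, 0.001, -0.19]
contact_force: [0.5, -0.1, -0.6]
grip_width: 23.4
t 11.8 tcp [505.  167.7  41.3] rpy [ 3.141e+00  1.000e-03 -1.900e-01] F [ 0.5 -0.1 -0.6] w 23.4
world [505.8 167.5  40. ]
d [0.0008, 0.0001, 0.0013] rv [0.0, 0.001, -0.0] yaw -0.19 j6~ 0.51 rows>= 0.0
```

View pics/s11.png

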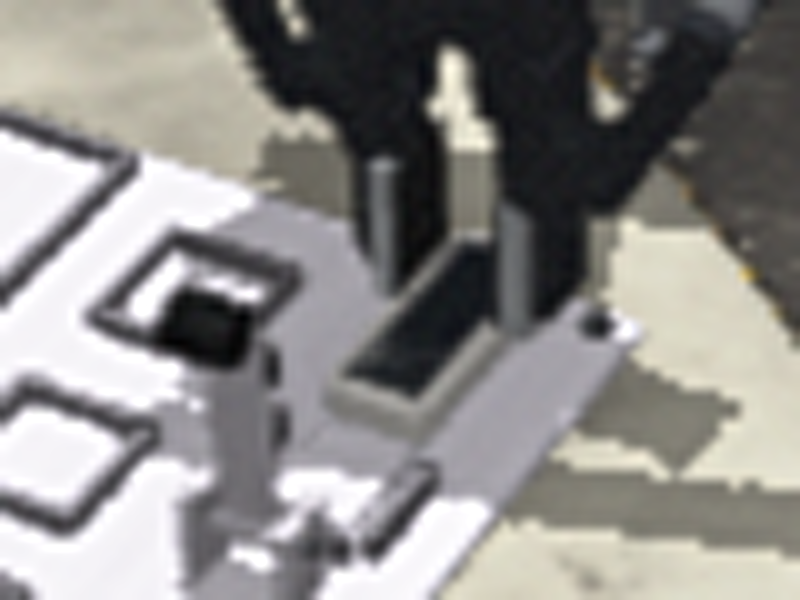

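Run:
```python
from h import *
p=np.load('s11.npy'); k=10; im=cv2.resize(p[200:260,210:290,::-1],None,fx=k,fy=k,interpolation=cv2.INTER_CUBIC)
def box(x0,x1,y0,y1,z,col,c='side'):
    P=t2w([[x0,y0,z],[x1,y0,z],[x1,y1,z],[x0,y1,z]]); q=(proj(c,P)-[210,200]+.5)*k; cv2.polylines(im,[q.astype(np.int32)],True,col,1)
sx,sy=-28,57
box(sx+5,sx+31,sy+15.5,sy+19,15,(0,0,255)); box(sx+5,sx+31,sy-15.5,sy-19,15,(0,0,255))
t=w2t([[505.4,167.7,0]])[0]; print(t)
box(t[0]+14-30,t[0]+14+30,t[1]-12.5,t[1]+12.5,21,(0,255,0))
box(-93,93,-90,90,6,(255,0,0))
cv2.imwrite('pics/o11.png',im)
```

```text
[-71.85961616  57.44811194   0.        ]
```

View pics/o11.png

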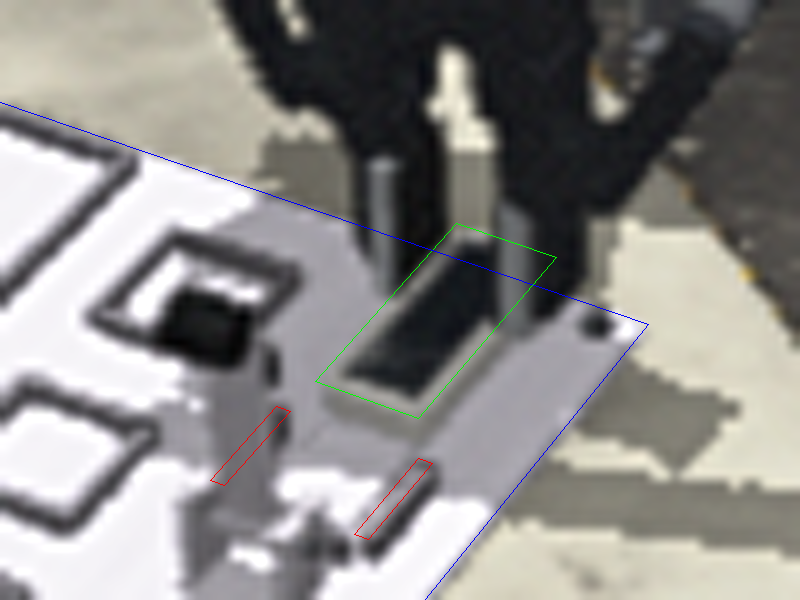

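```bash
python3 -m handwheel '[[[0,0,0.001],[0,0,0],0],[[0,0,0.0015],[0,0,0],0],[[0,-0.006,0.0015],[0,0,0],0],[[0,-0.012,0.0015],[0,0,0],0],[[0,-0.018,0.0015],[0,0,0],0],[[0,-0.022,0.0015],[0,0,0],0],[[0,-0.022,0.0015],[0,0,0],0]]'
python3 - <<'E'
from h import *
st(); print(w2t(pose()[0][None])); p,d=snap('side');crop(p,'s12.png',210,200,290,260,10)
E
```

```text
time_s: 12.55
tool_pos: [509.6, 190.2, 40.3]
eef_rot: [-3.141, -0.0, -0.189]
contact_force: [0.5, 0.2, -0.9]
grip_width: 23.5
t 12.55 tcp [509.6 190.2  40.3] rpy [-3.141 -0.    -0.189] F [ 0.5  0.2 -0.9] w 23.5
[[-48.92992681  57.55508308  40.31418134]]
```

View pics/s12.png

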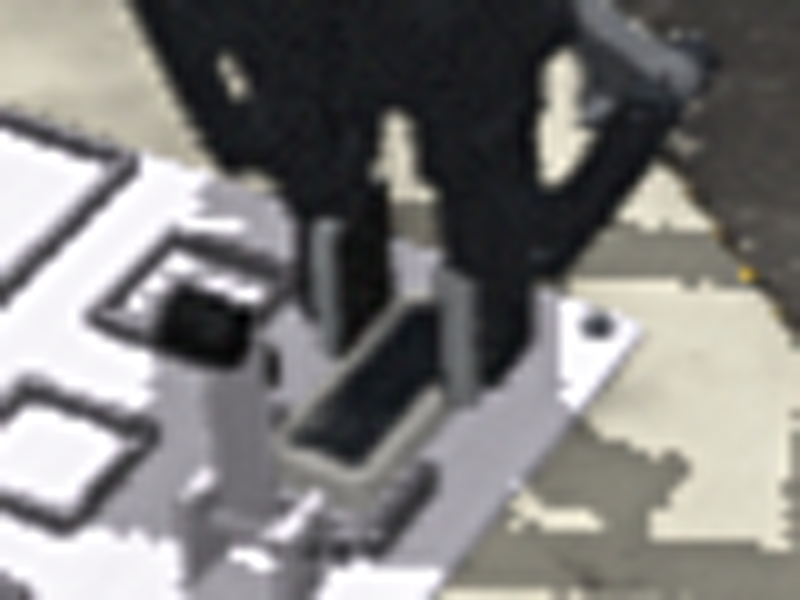

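```bash
python3 -m handwheel '[[[0,-0.003,0.001],[0,0,0],0],[[0,-0.005,0.0015],[0,0,0],0],[[0,-0.007,0.0015],[0,0,0],0],[[0,-0.007,0.0015],[0,0,0],0]]'
python3 - <<'E'
from h import *
st(); print(w2t(pose()[0][None]))
E
python3 -m handwheel '[[[0,-0.001,0],[0,0,0],0],[[0,-0.002,0],[0,0,0],0],[[0,-0.002,0],[0,0,0],0]]'
python3 - <<'E'
from h import *
st(); print(w2t(pose()[0][None])); p,d=snap('side');crop(p,'s13.png',210,200,290,260,10)
E
```

```text
time_s: 13.0
tool_pos: [511.2, 196.0, 39.4]
eef_rot: [3.141, -0.001, -0.19]
contact_force: [-0.7, -2.6, 4.8]
grip_width: 23.4
t 13.0 tcp [511.2 196.   39.4] rpy [ 3.141e+00 -1.000e-03 -1.900e-01] F [-0.7 -2.6  4.8] w 23.4
[[-42.9690161   57.05632584  39.41006713]]
time_s: 13.3
tool_pos: [511.6, 197.2, 39.5]
eef_rot: [3.14, -0.001, -0.19]
contact_force: [-1.9, -5.9, 6.4]
grip_width: 23.2
t 13.3 tcp [511.6 197.2  39.5] rpy [ 3.14e+00 -1.00e-03 -1.90e-01] F [-1.9 -5.9  6.4] w 23.2
[[-41.71270572  56.94210546  39.45377752]]
```

View pics/s13.png

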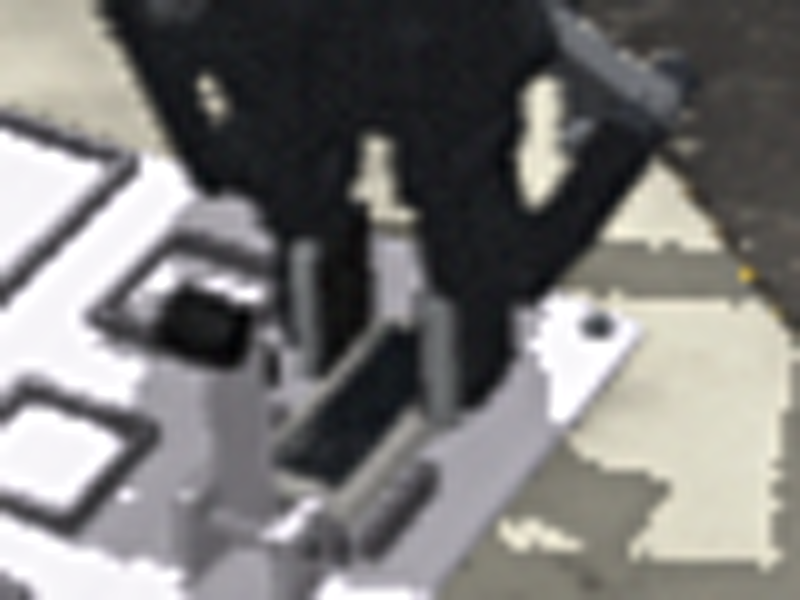

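```bash
python3 -m handwheel '[[[0,-0.0015,-0.0005],[0,0,0],0],[[0,-0.003,-0.0005],[0,0,0],0],[[0,-0.003,-0.0005],[0,0,0],0]]'
python3 - <<'E'
from h import *
st(); print(w2t(pose()[0][None])); p,d=snap('side');crop(p,'s14.png',210,200,290,260,10)
E
```

```text
time_s: 13.65
tool_pos: [511.6, 197.6, 39.4]
eef_rot: [3.135, 0.0, -0.189]
contact_force: [-1.5, -17.0, 5.5]
grip_width: 23.2
t 13.65 tcp [511.6 197.6  39.4] rpy [ 3.135  0.    -0.189] F [ -1.5 -17.    5.5] w 23.2
[[-41.36407531  57.03082542  39.42606006]]
```

View pics/s14.png

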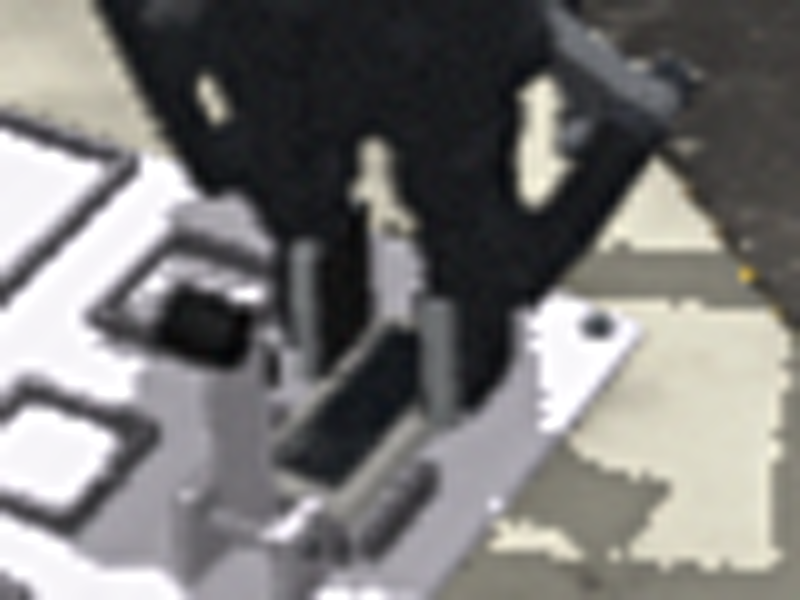

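```bash
python3 -m handwheel '[[[0,0.003,0],[0,0,0],0],[[0,0.003,0],[0,0,0],0.45],[[0,0.003,0],[0,0,0],0.45],[[0,0.003,0],[0,0,0],0.45],[[0,0.003,-0.02],[0,0,0],0.45],[[0,0.003,-0.05],[0,0,0],0.45],[[0,0.003,-0.09],[0,0,0],0.45],[[0,0.003,-0.09],[0,0,0],0.45]]'
python3 -m handwheel '[[[0,0,0],[0,0,0],0.45]]'
python3 - <<'E'
from h import *
st(); p,d=snap('side');crop(p,'s15.png',210,200,290,260,10)
us,n=dark(p,(224,226,238,238),45); print(us,n); P=onz('side',us[None],82.5); print(w2t(P))
E
```

```text
time_s: 14.5
tool_pos: [514.6, 199.4, 134.5]
eef_rot: [-3.138, -0.009, -0.189]
contact_force: [1.1, 0.5, 0.3]
grip_width: 38.1
time_s: 14.6
tool_pos: [511.7, 198.8, 130.2]
eef_rot: [-3.141, -0.002, -0.19]
contact_force: [0.3, 1.1, 0.9]
grip_width: 38.8
t 14.6 tcp [511.7 198.8 130.2] rpy [-3.141e+00 -2.000e-03 -1.900e-01] F [0.3 1.1 0.9] w 38.8
[230.13461538 232.59615385] 52
[[28.83995806 58.18461643 82.5       ]]
```

View pics/s15.png

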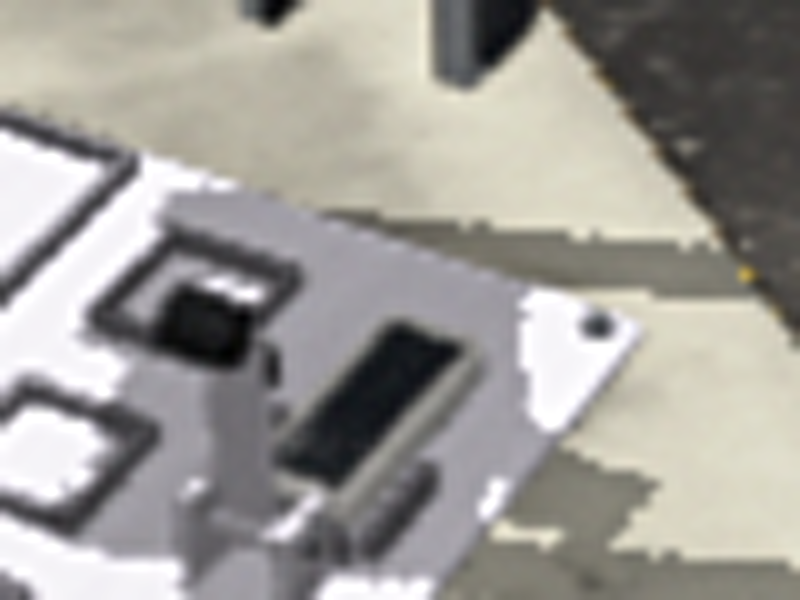

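Run:
```python
from h import *
st(); got(28,57.8,130);got(28,57.8,96)
```

```text
t 14.65 tcp [510.8 198.5 129. ] rpy [ 3.142  0.    -0.19 ] F [ 0.2  0.5 -0.2] w 38.8
world [523.9 265.8 130. ]
d [0.0002, -0.0686, -0.001] rv [0.0, 0.0, 0.001] yaw -0.19 j6~ 0.66 rows>= 1.4
world [523.9 265.8  96. ]
d [0.0002, -0.0686, 0.033] rv [0.0, 0.0, 0.001] yaw -0.19 j6~ 0.66 rows>= 1.5
```

```bash
python3 -m handwheel '[[[0,-0.03,0],[0,0,0],0.45],[[0,-0.06,0],[0,0,0],0.45],[[0,-0.0686,0],[0,0,0],0.45],[[0,-0.0686,0.01],[0,0,0],0.45],[[0,-0.0686,0.02],[0,0,0],0.45],[[0,-0.0686,0.033],[0,0,0],0.45],[[0,-0.0686,0.033],[0,0,0],0.45]]'
python3 - <<'E'
from h import *
st(); p,d=snap('side');crop(p,'s16.png',190,180,290,260,8); got(28,57.8,96)
E
```

```text
time_s: 15.35
tool_pos: [522.2, 264.2, 93.3]
eef_rot: [3.139, 0.005, -0.191]
contact_force: [0.2, 0.1, 0.3]
grip_width: 38.1
t 15.35 tcp [522.2 264.2  93.3] rpy [ 3.139  0.005 -0.191] F [0.2 0.1 0.3] w 38.1
world [523.9 265.8  96. ]
d [0.0007, -0.0015, -0.0015] rv [0.002, 0.003, -0.001] yaw -0.19 j6~ 0.66 rows>= 0.0
```

View pics/s16.png

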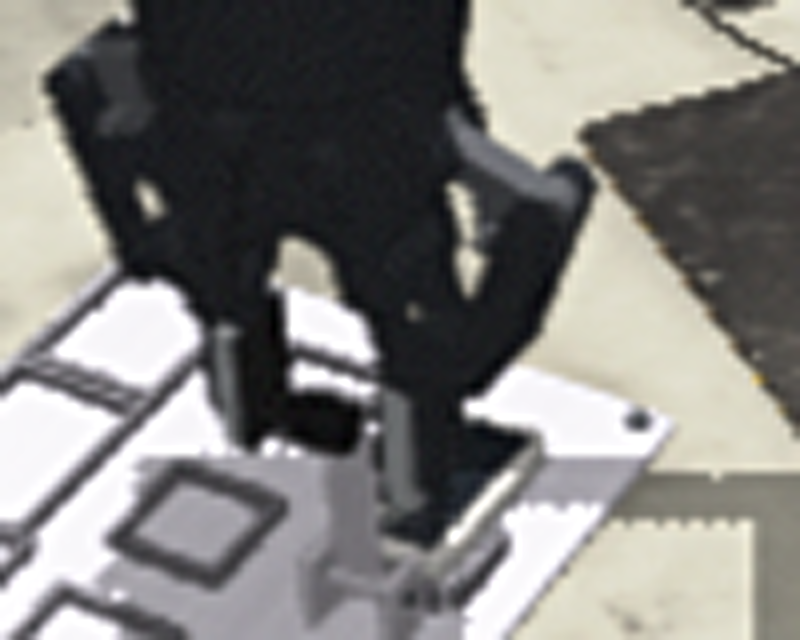

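```bash
python3 -m handwheel '[[[0,-0.001,0],[0,0,0],0.2],[[0,-0.001,0],[0,0,0],0],[[0,-0.001,0],[0,0,0],0],[[0,-0.001,0],[0,0,0],0],[[0,-0.001,0],[0,0,0],0]]' 25
python3 - <<'E'
from h import *
st(); print(w2t(pose()[0][None])); p,d=snap('side');crop(p,'s17.png',190,180,290,260,8)
E
```

```text
time_s: 15.9
tool_pos: [524.7, 266.5, 96.8]
eef_rot: [-3.142, -0.001, -0.19]
contact_force: [-0.5, -1.4, 1.9]
grip_width: 15.1
t 15.9 tcp [524.7 266.5  96.8] rpy [-3.142e+00 -1.000e-03 -1.900e-01] F [-0.5 -1.4  1.9] w 15.1
[[28.82353619 57.23271099 96.76800387]]
```

View pics/s17.png

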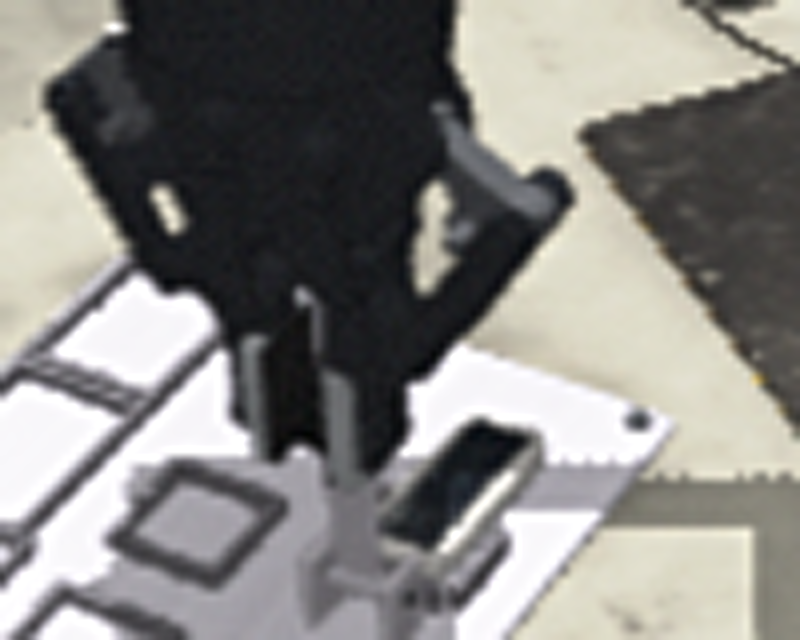

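```bash
python3 -m handwheel '[[[0,0.0115,-0.0009],[0,0,0],0],[[0,0.0235,0.0006],[0,0,0],0],[[0,0.035,0.0044],[0,0,0],0],[[0,0.0455,0.0104],[0,0,0],0],[[0,0.0546,0.0184],[0,0,0],0],[[0,0.0619,0.0281],[0,0,0],0],[[0,0.0672,0.039],[0,0,0],0],[[0,0.0694,0.0466],[0,0,0],0]]' 25
python3 -m handwheel '[[[0,0,0],[0,0,0],0],[[0,0,0],[0,0,0],0]]'
python3 - <<'E'
from h import *
st(); print(w2t(pose()[0][None])); p,d=snap('side');crop(p,'s18.png',200,180,300,260,8)
E
```

```text
time_s: 16.75
tool_pos: [511.1, 195.6, 49.8]
eef_rot: [3.139, -0.001, -0.19]
contact_force: [-1.1, -4.4, 6.9]
grip_width: 15.1
time_s: 16.95
tool_pos: [511.0, 195.6, 49.6]
eef_rot: [3.139, 0.0, -0.19]
contact_force: [-0.8, -6.8, 3.7]
grip_width: 15.3
t 16.95 tcp [511.  195.6  49.6] rpy [ 3.139  0.    -0.19 ] F [-0.8 -6.8  3.7] w 15.3
[[-43.43056977  57.20448039  49.57112666]]
```

View pics/s18.png

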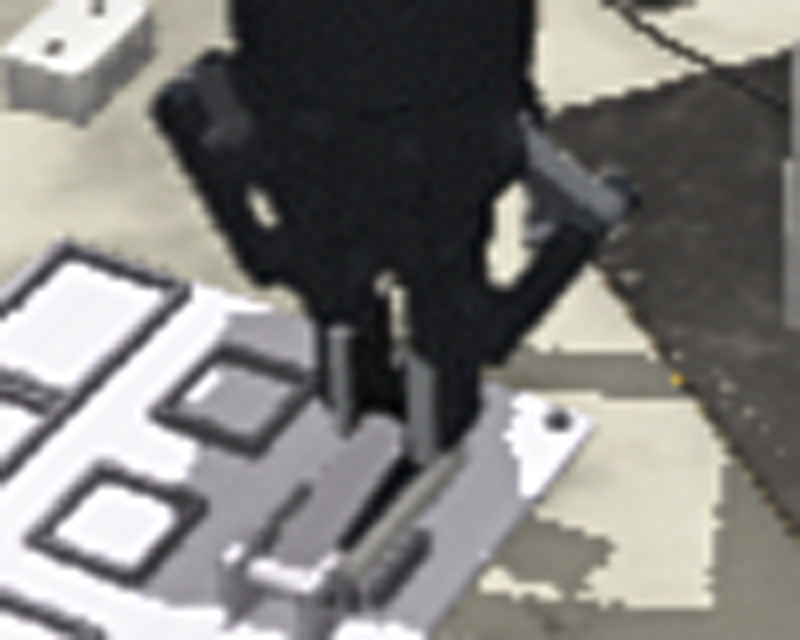

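```bash
python3 -m handwheel '[[[0,-0.0,0.0012],[0,0,0],0],[[0,-0.0,0.0025],[0,0,0],0],[[0,0,0.0025],[0,0,0],0]]'
python3 - <<'E'
from h import *
st(); print(w2t(pose()[0][None]))
E
python3 -m handwheel '[[[0,0,0.001],[0,0,0],0],[[0,0,0.002],[0,0,0],0],[[0,0,0.002],[0,0,0],0]]'
python3 - <<'E'
from h import *
st(); print(w2t(pose()[0][None])); p,d=snap('side');crop(p,'s19.png',200,180,300,260,8)
E
```

```text
time_s: 17.3
tool_pos: [511.0, 195.1, 47.4]
eef_rot: [3.138, -0.0, -0.19]
contact_force: [-0.7, -10.1, 5.7]
grip_width: 15.2
t 17.3 tcp [511.  195.1  47.4] rpy [ 3.138 -0.    -0.19 ] F [ -0.7 -10.1   5.7] w 15.2
[[-43.85087942  57.13883118  47.43245613]]
time_s: 17.6
tool_pos: [511.0, 195.0, 45.5]
eef_rot: [3.138, -0.0, -0.19]
contact_force: [-0.8, -10.1, 6.1]
grip_width: 15.2
t 17.6 tcp [511.  195.   45.5] rpy [ 3.138 -0.    -0.19 ] F [ -0.8 -10.1   6.1] w 15.2
[[-43.99745689  57.15493413  45.46763441]]
```

View pics/s19.png

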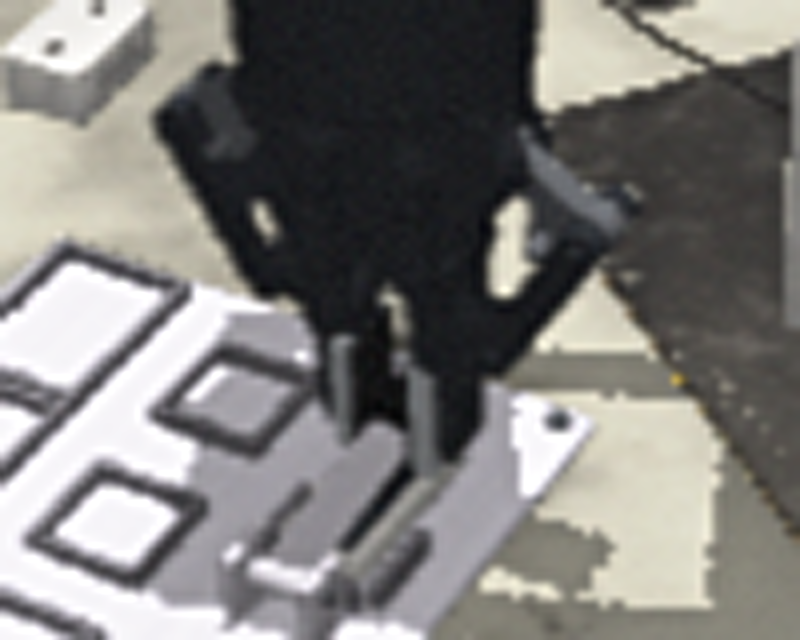

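```bash
python3 -m handwheel '[[[0,0.0,0],[0,0,0],0.3],[[0,0,0],[0,0,0],0.3],[[0,0,-0.02],[0,0,0],0.3],[[0,0,-0.04],[0,0,0],0.3],[[0,0,-0.04],[0,0,0],0.0],[[0,0,-0.04],[0,0,0],0.0],[[0,0,-0.04],[0,0,0],0.0],[[0,0,-0.04],[0,0,0],0.0]]'
python3 - <<'E'
from h import *
st(); print(w2t(pose()[0][None])); p,d=snap('side');crop(p,'s20.png',200,180,300,260,8); got(-41,57.3,78)
E
```

```text
time_s: 18.45
tool_pos: [510.5, 198.3, 84.1]
eef_rot: [3.141, 0.002, -0.19]
contact_force: [-0.1, -0.1, 0.2]
grip_width: 0.2
t 18.45 tcp [510.5 198.3  84.1] rpy [ 3.141e+00  2.000e-03 -1.900e-01] F [-0.1 -0.1  0.2] w 0.2
[[-40.81319312  58.27147581  84.13854492]]
world [511.4 198.   78. ]
d [0.0009, 0.0003, 0.0063] rv [0.001, 0.002, 0.0] yaw -0.19 j6~ 0.56 rows>= 0.1
```

View pics/s20.png

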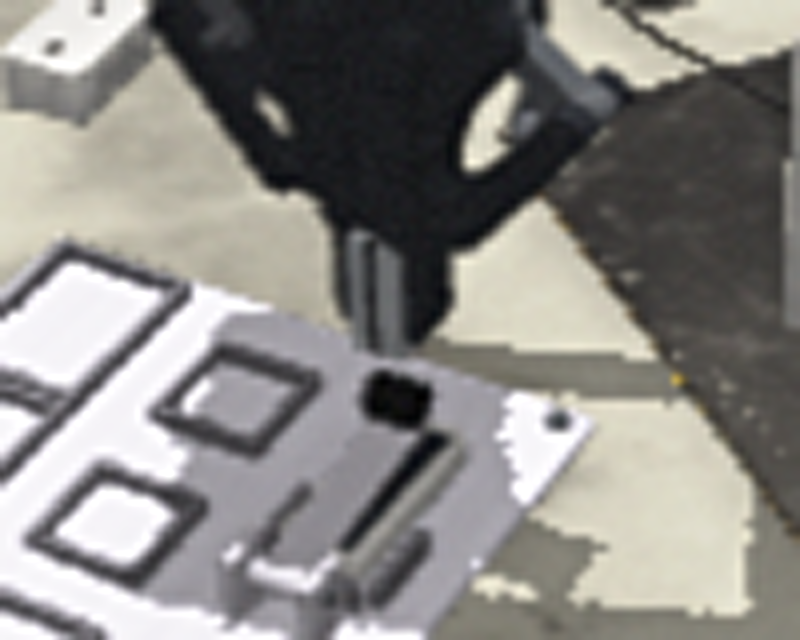

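```bash
python3 -m handwheel '[[[0,0.0,0.006],[0,0,0],0],[[0,0,0.011],[0,0,0],0],[[0,0,0.014],[0,0,0],0],[[0,0,0.014],[0,0,0],0]]'
python3 -m handwheel '[[[0,0,0.002],[0,0,0],0],[[0,0,0.004],[0,0,0],0],[[0,0,0.004],[0,0,0],0]]'
python3 -m handwheel '[[[0,0,0.002],[0,0,0],0],[[0,0,0.003],[0,0,0],0],[[0,0,0.003],[0,0,0],0]]'
```

```text
time_s: 18.9
tool_pos: [510.7, 198.4, 70.3]
eef_rot: [3.141, 0.002, -0.19]
contact_force: [-0.3, 0.0, -0.2]
grip_width: 0.2
time_s: 19.2
tool_pos: [511.3, 198.5, 67.1]
eef_rot: [-3.142, -0.0, -0.19]
contact_force: [0.4, 0.5, -0.1]
grip_width: -0.4
time_s: 19.5
tool_pos: [511.6, 198.4, 65.6]
eef_rot: [-3.142, -0.001, -0.19]
contact_force: [-3.4, -0.9, 11.5]
grip_width: -0.0
```

```bash
python3 -m handwheel '[[[0,0.0,-0.005],[0,0,0],0],[[0,0,-0.03],[0,0,0],0.3],[[0,0,-0.065],[0,0,0],0.6],[[0,0,-0.065],[0,0,0],0.6],[[0,0,-0.065],[0,0,0],0.6]]'
python3 - <<'E'
from h import *
st(); q,e=snap('top'); p,d=snap('side'); np.save('tq.npy',q);np.save('sp.npy',p);np.save('sd.npy',d);np.save('td.npy',e)
crop(p,'s21.png',190,140,320,270,6); crop(q,'t21.png',230,110,370,240,5)
maskrect('block_a','top',20); maskrect('block_a','side',20); maskrect('knob','top',26);maskrect('knob','side',26)
E
```

```text
time_s: 20.0
tool_pos: [511.8, 198.7, 130.1]
eef_rot: [-3.141, -0.002, -0.19]
contact_force: [-0.2, 0.4, 0.4]
grip_width: 51.7
t 20.0 tcp [511.8 198.7 130.1] rpy [-3.141e+00 -2.000e-03 -1.900e-01] F [-0.2  0.4  0.4] w 51.7
top block_a 0.84 n 343 rect [ 582.1 -104.    32.7   49.6   10.6] mean [ 582.3 -104. ] long axis rad 1.772 px [np.float64(338.0), np.float64(184.4)]
top block_a 0.6 n 352 rect [674.6  34.5  46.5  35.6  81.6] mean [674.8  34.4] long axis rad 1.358 px [np.float64(273.0), np.float64(139.9)]
side block_a 0.76 n 209 rect [672.2  47.6  62.6  41.9  82.5] mean [671.3  48.4] long axis rad 1.722 px [np.float64(208.9), np.float64(186.5)]
side block_a 0.19 n 5232 rect [569.2 242.  188.7 182.4  78.8] mean [567.  251.1] long axis rad 1.588 px [np.float64(215.1), np.float64(248.1)]
top knob 0.72 n 285 rect [516.8 -68.5  36.6  40.1  45.7] mean [516.7 -68.5] long axis rad 2.474 px [np.float64(321.5), np.float64(215.0)]
side knob 0.26 n 108 rect [501.2 221.4  59.7  12.8  80.1] mean [501.2 221.7] long axis rad 1.427 px [np.float64(250.0), np.float64(242.3)]
```

View pics/s21.png

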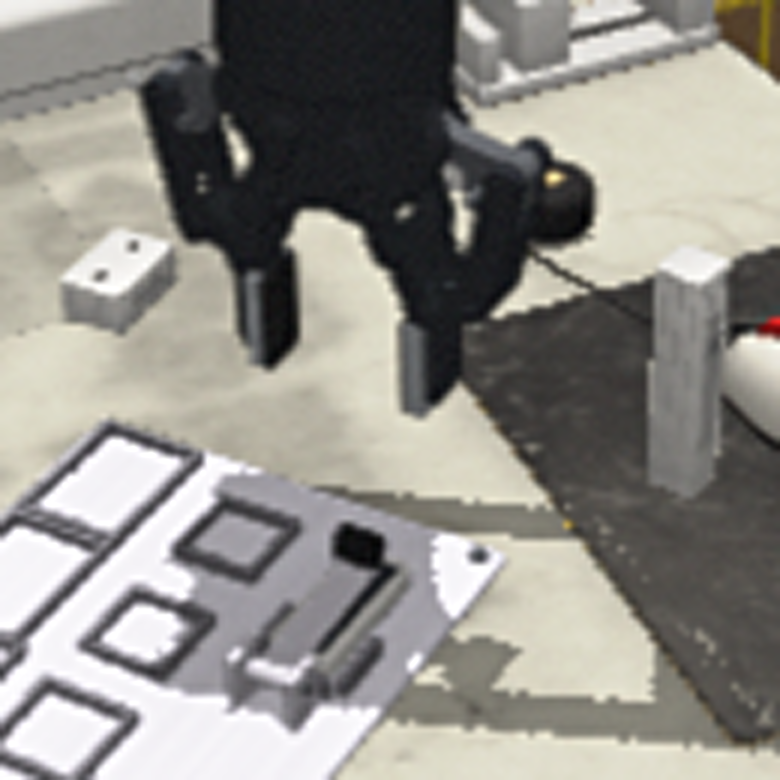

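View pics/t21.png

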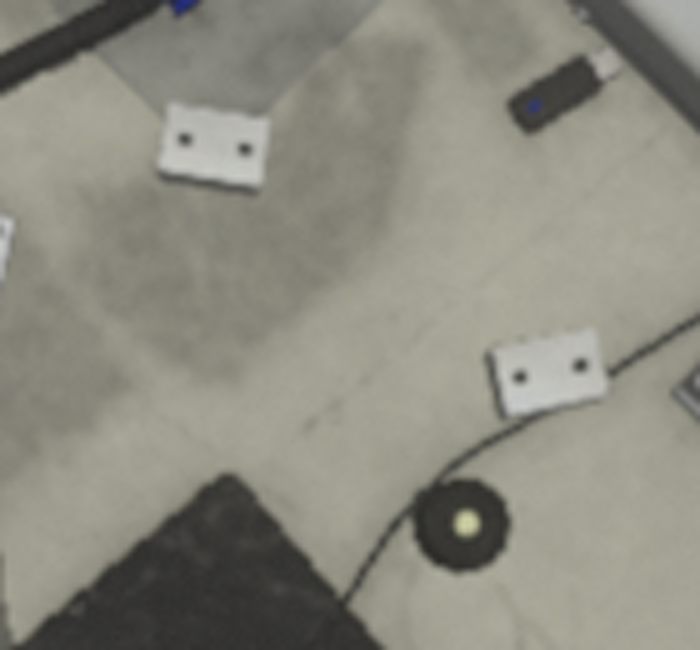

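Run:
```python
from h import *
def rep(c,a,b,s,o):
    P=onz(c,np.array([a,b])/s+o,20); e=P[1]-P[0]; print(c,P.mean(0).round(1),'ang',np.arctan2(e[1],e[0])%np.pi,'len',np.linalg.norm(e).round(1))
rep('top',(184,139),(245,149),5,[230,110]); rep('side',(101,275),(133,246),6,[190,140])
rep('top',(519,376),(580,366),5,[230,110])
# from s1 initial for block 2
rep('side',(451,75),(448,95),4,[150,140])
# top face (bright) rect
q=np.load('tq.npy')
for b in((258,126,290,152),(324,172,356,198)):
    x0,y0,x1,y1=b; g=q[y0:y1,x0:x1].min(2); m=(g>175).astype(np.uint8); m=cv2.morphologyEx(m,cv2.MORPH_CLOSE,np.ones((5,5)))
    n,l,s_,_=cv2.connectedComponentsWithStats(m); i=1+np.argmax(s_[1:,4]); v,u=np.nonzero(l==i)
    W=onz('top',np.c_[u+x0,v+y0],20)[:,:2]; print(len(u),W.mean(0),cv2.minAreaRect(W.astype(np.float32)))
P=onz('side',[[558/6+190,176/6+140]],26);print('knob disc side',P,'top',onz('top',[[466/5+230,523/5+110]],26))
```

```text
top [677.1  34.6  20. ] ang 1.4264348180751347 len 26.3
side [675.4  35.1  20. ] ang 1.4110535298218632 len 24.7
top [ 582.8 -108.1   20. ] ang 1.7531846590283209 len 26.3
side [ 581.2 -107.9   20. ] ang 1.8075163869296418 len 27.1
214 [676.62450784  34.99483194] ((677.8294067382812, 35.978172302246094), (41.15179443359375, 25.987619400024414), 81.57640838623047)
233 [ 583.12302021 -107.7337448 ] ((583.386474609375, -107.4571304321289), (25.93065643310547, 41.67292022705078), 13.618990898132324)
knob disc side [[513.26150463 -73.528387    26.        ]] top [[517.62736405 -72.00626472  26.        ]]
```

Run:
```python
from h import *
a=grid(rect('top',np.load('top_p.npy'),12,2.2,105),2.2,105); b=grid(rect('side',np.load('side_p.npy'),12,2.2,105),2.2,105)
for n,c in(('top',a),('side',b)): cv2.imwrite(f'pics/rr_{n}.png',c[:,:,::-1])
# wall centre search: dark min along profiles
for n in('top','side'):
    k=4;h=105; g=cv2.cvtColor(rect(n,np.load(n+'_p.npy'),12,k,h),cv2.COLOR_RGB2GRAY).astype(float)
    def band(ax,lo,hi): # mean profile along ax over band [lo,hi] of other
        i0,i1=int((h-hi)*k),int((h-lo)*k)
        return g[:,i0:i1].mean(1) if ax=='x' else g[i0:i1,:].mean(0)
    def walls(pr,lo,hi,nm):
        i0,i1=int((h-hi)*k),int((h-lo)*k); s=cv2.GaussianBlur(pr[None],(0,0),2)[0]; seg=s[i0:i1]; j=np.argmin(seg); w=np.clip(seg.max()-seg-0.4*(seg.max()-seg.min()),0,None)
        lo2,hi2=max(0,j-14),j+15; jj=np.arange(len(seg))[lo2:hi2]; c=(jj*w[lo2:hi2]).sum()/w[lo2:hi2].sum(); return h-(i0+c)/k
    pr=band('x',-75,-48); xs=[walls(pr,a,b,'') for a,b in((78,100),(28,48),(-34,-14),(-95,-75))]
    py=[[walls(band('y',lo,hi),a,b,'') for a,b in((-50,-28),(-100,-75))] for lo,hi in((40,80),(-15,20),(-70,-40))]
    print(n,'right col x walls',np.round(xs,1),'y walls knob/mid/near',np.round(py,1))
    pr=band('x',-8,8); print('   mid col x walls',np.round([walls(pr,a,b,'') for a,b in((75,95),(35,55),(15,35),(-20,0),(-45,-22),(-78,-57))],1))
    print('   y walls bush/far/near',np.round([[walls(band('y',lo,hi),a,b,'') for a,b in((8,28),(-28,-8))] for lo,hi in((55,75),(0,16),(-58,-42))],1))
```

```text
top right col x walls [ 88.2  35.2 -24.2 -83.7] y walls knob/mid/near [[-34.4 -87. ]
 [-39.5 -81.4]
 [-39.6 -81.4]]
   mid col x walls [ 81.9  45.9  24.   -7.8 -33.7 -65.6]
   y walls bush/far/near [[ 19.3 -16.3]
 [ 15.1 -16.6]
 [ 15.  -16.5]]
side right col x walls [ 89.7  37.9 -20.1 -81.5] y walls knob/mid/near [[-31.7 -83.6]
 [-36.9 -78.7]
 [-37.  -78.4]]
   mid col x walls [ 83.7  48.   26.2  -5.8 -31.2 -63.2]
   y walls bush/far/near [[ 21.7 -13.8]
 [ 17.9 -14.2]
 [ 17.7 -14.1]]
```

View pics/rr_top.png

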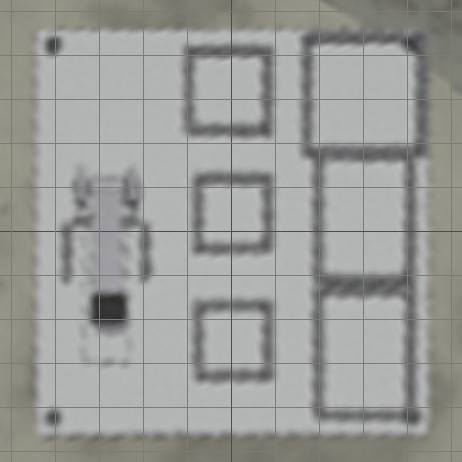

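View pics/rr_side.png

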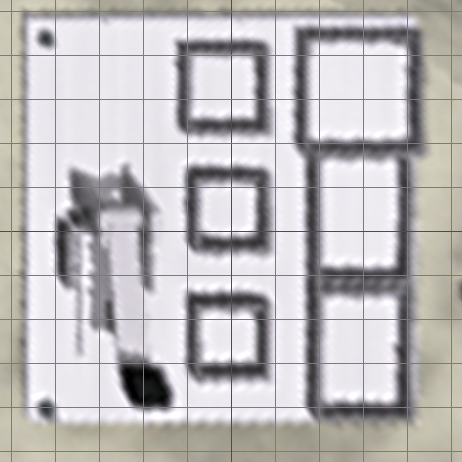

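Run:
```python
from h import *
st(); go(676.5,34.9,110,1.42+np.pi/2)
```

```text
t 20.3 tcp [510.6 198.4 128.2] rpy [ 3.141e+00  2.000e-03 -1.900e-01] F [ 0.7  0.3 -0.9] w 51.3
d [0.1938, 0.1292, 0.0179] rv [0.001, 0.002, -0.039] yaw -0.151 j6~ 0.2 rows>= 4.7
```

```bash
python3 -m handwheel '[[[0.03,0.02,0],[0,0,-0.01],0.5],[[0.07,0.047,0],[0,0,-0.02],0.5],[[0.11,0.075,0.0],[0,0,-0.03],0.5],[[0.15,0.1,0.01],[0,0,-0.039],0.5],[[0.18,0.12,0.018],[0,0,-0.039],0.5],[[0.194,0.129,0.018],[0,0,-0.039],0.5],[[0.194,0.129,0.018],[0,0,-0.039],0.5],[[0.194,0.129,0.018],[0,0,-0.039],0.5]]'
python3 -m handwheel '[[[0,0,0],[0,0,0],0.5]]'
python3 - <<'E'
from h import *
st(); p,d=snap('side');crop(p,'s22.png',160,120,260,200,8); go(676.5,34.9,33,1.42+np.pi/2)
E
```

```text
time_s: 21.1
tool_pos: [676.6, 35.4, 110.3]
eef_rot: [-3.141, 0.002, -0.152]
contact_force: [-0.6, -0.1, -0.1]
grip_width: 42.8
time_s: 21.2
tool_pos: [676.3, 36.4, 111.0]
eef_rot: [-3.141, 0.001, -0.15]
contact_force: [-0.6, -0.1, -0.4]
grip_width: 42.7
t 21.2 tcp [676.3  36.4 111. ] rpy [-3.141e+00  1.000e-03 -1.500e-01] F [-0.6 -0.1 -0.4] w 42.7
d [0.0003, 0.0016, 0.0783] rv [-0.0, 0.001, 0.001] yaw -0.151 j6~ 0.2 rows>= 1.6
```

View pics/s22.png

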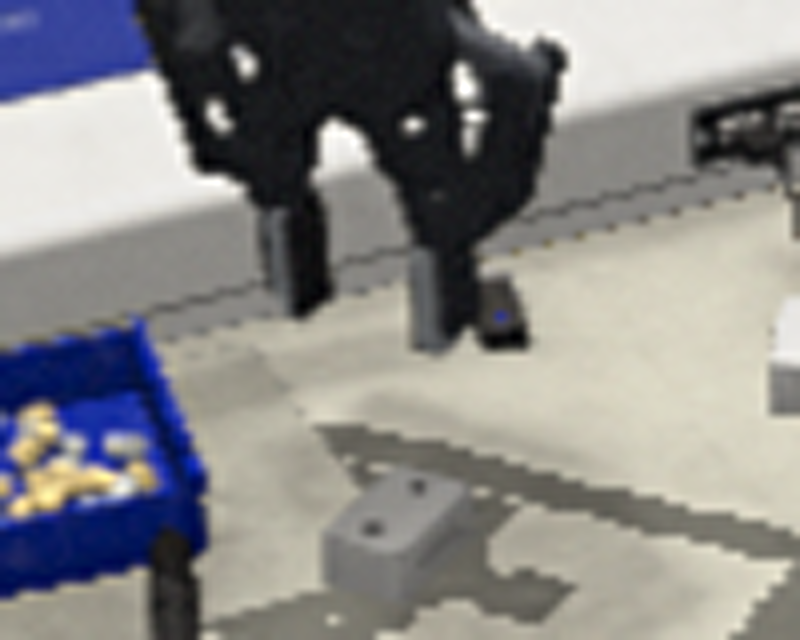

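```bash
python3 -m handwheel '[[[0,0.001,0.015],[0,0,0],0.5],[[0,0.001,0.04],[0,0,0],0.5],[[0,0.001,0.055],[0,0,0],0.5],[[0,0.001,0.055],[0,0,0],0.5]]'
python3 - <<'E'
from h import *
st(); p,d=snap('side');crop(p,'s23.png',160,120,260,200,8); go(676.5,34.9,33,1.42+np.pi/2)
E
```

```text
time_s: 21.65
tool_pos: [674.6, 34.9, 52.7]
eef_rot: [3.141, 0.006, -0.15]
contact_force: [-0.8, -0.5, -0.0]
grip_width: 42.1
t 21.65 tcp [674.6  34.9  52.7] rpy [ 3.141  0.006 -0.15 ] F [-0.8 -0.5 -0. ] w 42.1
d [0.0007, -0.0003, 0.0214] rv [0.0, 0.004, 0.0] yaw -0.151 j6~ 0.2 rows>= 0.4
```

View pics/s23.png

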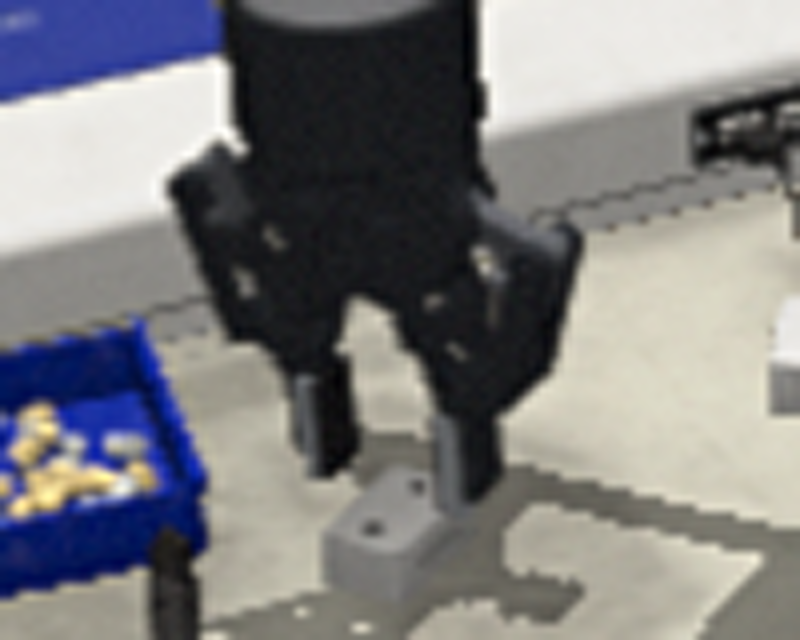

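```bash
python3 -m handwheel '[[[0,0,0.012],[0,0,0],0.5],[[0,0,0.0215],[0,0,0],0.5],[[0,0,0.0215],[0,0,0],0.5],[[0,0,0.0215],[0,0,0],0.2],[[0,0,0.0215],[0,0,0],0],[[0,0,0.0215],[0,0,0],0],[[0,0,0.0215],[0,0,0],0]]' 40
python3 - <<'E'
from h import *
st()
E
```

```text
time_s: 22.4
tool_pos: [677.4, 34.1, 35.0]
eef_rot: [-3.142, -0.0, -0.151]
contact_force: [-0.5, -0.2, -1.1]
grip_width: 28.7
t 22.4 tcp [677.4  34.1  35. ] rpy [-3.142 -0.    -0.151] F [-0.5 -0.2 -1.1] w 28.7
```

```bash
python3 -m handwheel '[[[0,0,-0.015],[0,0,0],0],[[0,0,-0.045],[0,0,0],0],[[0,0,-0.06],[0,0,0],0],[[0,0,-0.06],[0,0,0],0],[[0,0,-0.06],[0,0,0],0]]'
python3 - <<'E'
from h import *
st(); got(6.3,-60.3,90)
E
```

```text
time_s: 22.9
tool_pos: [677.3, 34.2, 95.1]
eef_rot: [-3.142, -0.001, -0.151]
contact_force: [0.6, 0.7, -1.7]
grip_width: 28.8
t 22.9 tcp [677.3  34.2  95.1] rpy [-3.142e+00 -1.000e-03 -1.510e-01] F [ 0.6  0.7 -1.7] w 28.8
world [635.8 222.2  90. ]
d [-0.0693, -0.1796, 0.0051] rv [-0.0, -0.001, 0.039] yaw -0.19 j6~ 0.53 rows>= 3.9
```

```bash
python3 -m handwheel '[[[-0.012,-0.03,0],[0,0,0.01],0],[[-0.025,-0.065,0],[0,0,0.02],0],[[-0.04,-0.105,0],[0,0,0.03],0],[[-0.055,-0.145,0.002],[0,0,0.039],0],[[-0.065,-0.17,0.005],[0,0,0.039],0],[[-0.0693,-0.1796,0.005],[0,0,0.039],0],[[-0.0693,-0.1796,0.005],[0,0,0.039],0],[[-0.0693,-0.1796,0.005],[0,0,0.039],0]]'
python3 -m handwheel '[[[0,0,0],[0,0,0],0],[[0,0,0],[0,0,0],0]]'
python3 - <<'E'
from h import *
st(); got(6.3,-60.3,60); p,d=snap('side');crop(p,'s24.png',150,170,250,250,8)
E
```

```text
time_s: 23.7
tool_pos: [635.8, 221.1, 89.1]
eef_rot: [3.141, 0.001, -0.19]
contact_force: [0.3, -0.6, -0.9]
grip_width: 28.6
time_s: 23.9
tool_pos: [636.3, 220.5, 89.7]
eef_rot: [3.141, -0.0, -0.192]
contact_force: [0.6, -0.1, -0.2]
grip_width: 28.7
t 23.9 tcp [636.3 220.5  89.7] rpy [ 3.141 -0.    -0.192] F [ 0.6 -0.1 -0.2] w 28.7
world [635.8 222.2  60. ]
d [-0.0008, -0.0015, 0.0297] rv [0.0, -0.0, -0.002] yaw -0.19 j6~ 0.53 rows>= 0.6
```

View pics/s24.png

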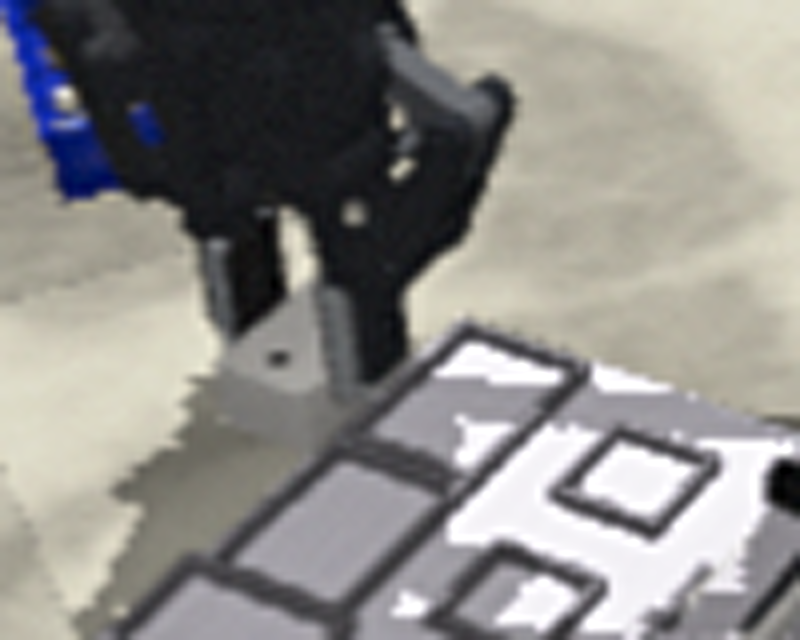

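```bash
python3 -m handwheel '[[[-0.0005,-0.0015,0.012],[0,0,0],0],[[-0.0005,-0.0015,0.028],[0,0,0],0],[[-0.0005,-0.0015,0.035],[0,0,0],0],[[-0.0005,-0.0015,0.035],[0,0,0],0],[[-0.0005,-0.0015,0.035],[0,0,0],0]]'
cat >> h.py <<'E'
def overlay(p,fn,c,boxes,org,size,k):
    im=cv2.resize(p[org[1]:org[1]+size[1],org[0]:org[0]+size[0],::-1],None,fx=k,fy=k,interpolation=cv2.INTER_CUBIC)
    for cx,cy,lx,ly,z,col in boxes:
        P=t2w([[cx-lx/2,cy-ly/2,z],[cx+lx/2,cy-ly/2,z],[cx+lx/2,cy+ly/2,z],[cx-lx/2,cy+ly/2,z]]); q=(proj(c,P)-org+.5)*k
        cv2.polylines(im,[q.astype(np.int32)],True,col,1)
    cv2.imwrite('pics/'+fn,im)
E
python3 - <<'E'
from h import *
st(); got(6.3,-60.3,41.5); t=w2t(pose()[0][None])[0]; print(t); p,d=snap('side')
overlay(p,'o25.png','side',[(6.8,-60.3,53,38,12,(0,0,255)),(t[0]+.7,t[1],45,30,t[2]-15,(0,255,0)),(t[0]+.7,t[1],45,30,t[2]-35,(0,255,0)),(0,0,186,180,6,(255,0,0))],[160,180],[90,75],8)
E
```

```text
time_s: 24.45
tool_pos: [635.3, 223.7, 54.0]
eef_rot: [3.141, 0.001, -0.19]
contact_force: [0.5, 0.2, -1.2]
grip_width: 29.1
t 24.45 tcp [635.3 223.7  54. ] rpy [ 3.141e+00  1.000e-03 -1.900e-01] F [ 0.5  0.2 -1.2] w 29.1
world [635.8 222.2  41.5]
d [0.0008, 0.0014, 0.0125] rv [0.0, 0.001, 0.0] yaw -0.19 j6~ 0.53 rows>= 0.3
[  7.71857599 -59.49876102  54.04395858]
```

View pics/o25.png

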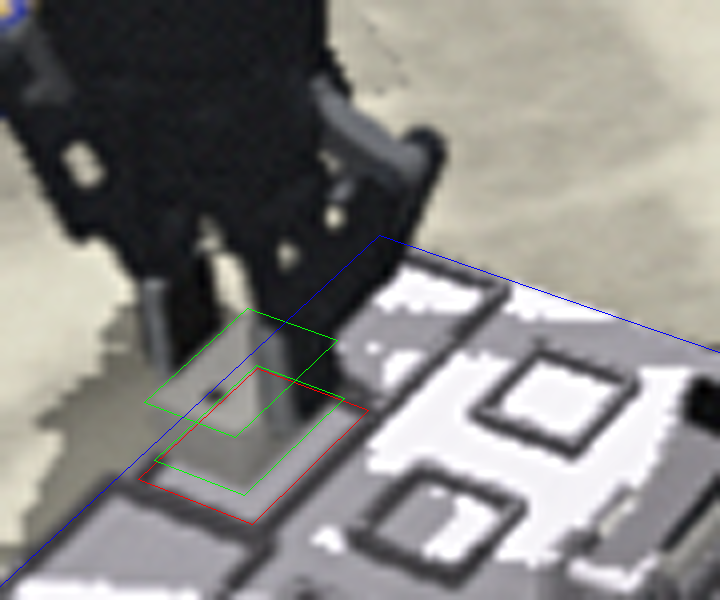

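```bash
python3 -m handwheel '[[[0.0005,0.001,0.004],[0,0,0],0],[[0.0005,0.001,0.008],[0,0,0],0],[[0.0005,0.001,0.012],[0,0,0],0],[[0.0005,0.001,0.0125],[0,0,0],0],[[0.0005,0.001,0.0125],[0,0,0],0]]'
python3 - <<'E'
from h import *
st();  t=w2t(pose()[0][None])[0]; print(t); p,d=snap('side')
overlay(p,'o26.png','side',[(6.8,-60.3,53,38,12,(0,0,255))],[160,180],[90,75],8)
E
```

```text
time_s: 25.0
tool_pos: [635.7, 222.6, 41.9]
eef_rot: [3.141, 0.001, -0.19]
contact_force: [-0.7, -0.6, -0.2]
grip_width: 28.6
t 25.0 tcp [635.7 222.6  41.9] rpy [ 3.141e+00  1.000e-03 -1.900e-01] F [-0.7 -0.6 -0.2] w 28.6
[  6.72024384 -60.06550079  41.9376356 ]
```

View pics/o26.png

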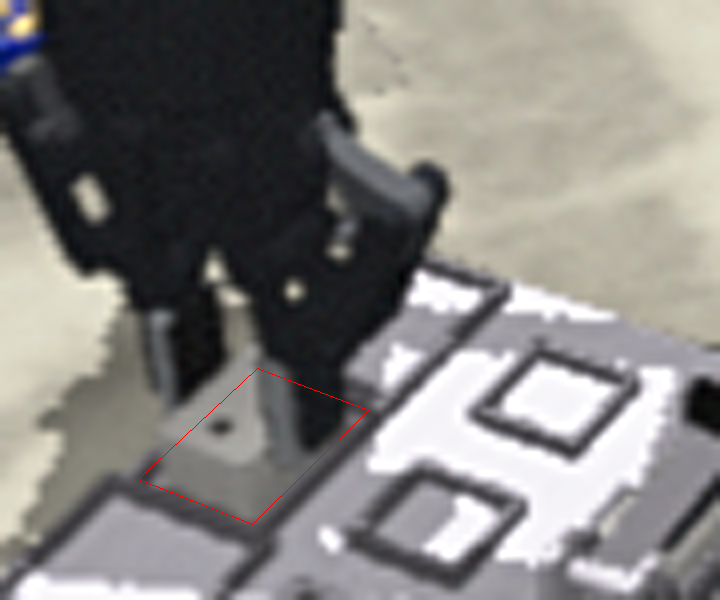

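```bash
python3 -m handwheel '[[[0,0,0.0008],[0,0,0],0],[[0,0,0.0008],[0,0,0],0.42],[[0,0,0.0008],[0,0,0],0.42],[[0,0,0.0],[0,0,0],0.42],[[0,0,-0.02],[0,0,0],0.42],[[0,0,-0.06],[0,0,0],0.5],[[0,0,-0.07],[0,0,0],0.5],[[0,0,-0.07],[0,0,0],0.5]]'
python3 -m handwheel '[[[0,0,0],[0,0,0],0.5]]'
python3 - <<'E'
from h import *
st(); p,d=snap('side'); crop(p,'s27.png',150,140,310,260,5)
q,e=snap('top'); crop(q,'t27.png',120,100,370,240,3); np.save('tq.npy',q)
E
```

```text
time_s: 25.85
tool_pos: [637.5, 223.0, 115.1]
eef_rot: [-3.14, -0.005, -0.19]
contact_force: [-0.3, 0.4, 0.3]
grip_width: 43.0
time_s: 25.95
tool_pos: [635.4, 222.6, 111.6]
eef_rot: [3.141, 0.001, -0.19]
contact_force: [-0.4, -1.4, -0.3]
grip_width: 42.4
t 25.95 tcp [635.4 222.6 111.6] rpy [ 3.141e+00  1.000e-03 -1.900e-01] F [-0.4 -1.4 -0.3] w 42.4
```

View pics/s27.png

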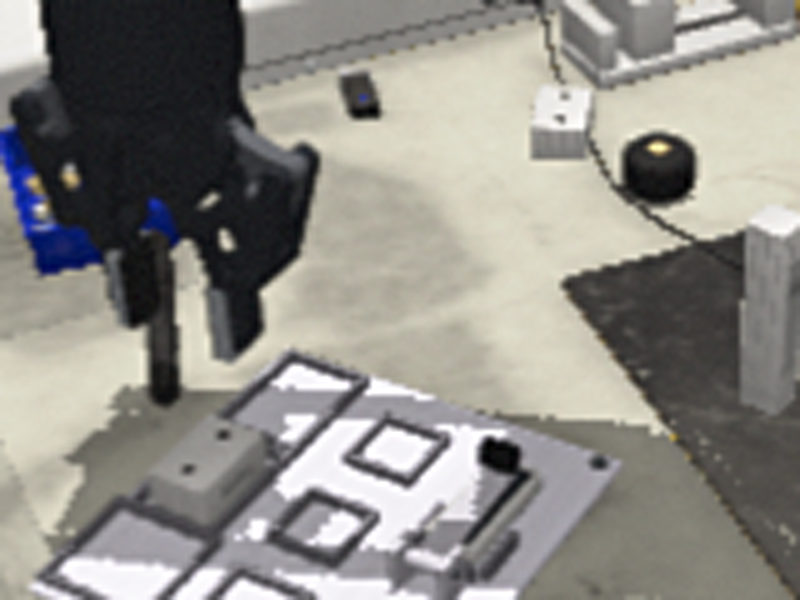

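View pics/t27.png

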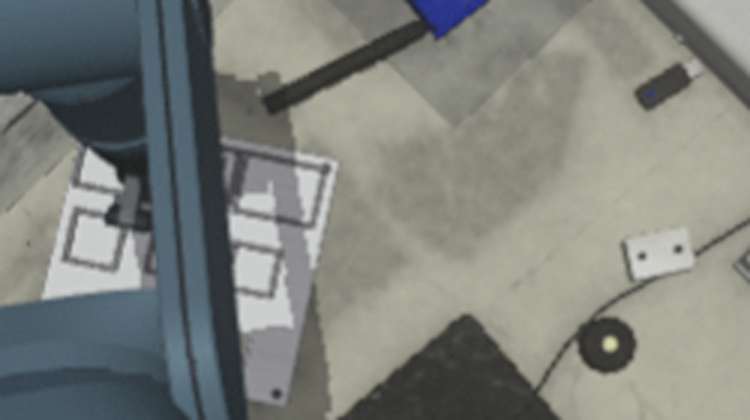

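Run:
```python
from h import *
go(582.5,-107.9,110,1.775+np.pi/2)
```

```text
d [0.0111, 0.3342, 0.0007] rv [0.001, 0.003, -0.394] yaw 0.204 j6~ -0.39 rows>= 6.7
```

```bash
python3 -m handwheel '[[[0,0.03,0],[0,0,-0.04],0.5],[[0.003,0.075,0],[0,0,-0.1],0.5],[[0.005,0.12,0],[0,0,-0.16],0.5],[[0.006,0.165,0],[0,0,-0.22],0.5],[[0.007,0.21,0],[0,0,-0.28],0.5],[[0.009,0.255,0],[0,0,-0.34],0.5],[[0.01,0.3,0],[0,0,-0.394],0.5],[[0.011,0.334,0],[0,0,-0.394],0.5]]'
python3 -m handwheel '[[[0,0,0],[0,0,0],0.5],[[0,0,0],[0,0,0],0.5],[[0,0,0],[0,0,0],0.5]]'
python3 - <<'E'
from h import *
st(); p,d=snap('side'); crop(p,'s28.png',210,110,310,190,8); go(582.5,-107.9,55,1.775+np.pi/2)
E
```

```text
time_s: 26.85
tool_pos: [582.1, -109.7, 110.7]
eef_rot: [-3.141, 0.002, 0.204]
contact_force: [1.0, 0.0, 0.8]
grip_width: 42.7
time_s: 27.15
tool_pos: [583.1, -106.3, 111.3]
eef_rot: [-3.14, 0.001, 0.204]
contact_force: [-0.2, -0.1, 0.3]
grip_width: 42.5
t 27.15 tcp [ 583.1 -106.3  111.3] rpy [-3.14e+00  1.00e-03  2.04e-01] F [-0.2 -0.1  0.3] w 42.5
d [-0.0012, 0.0018, 0.0565] rv [-0.001, 0.001, 0.001] yaw 0.204 j6~ -0.39 rows>= 1.1
```

View pics/s28.png

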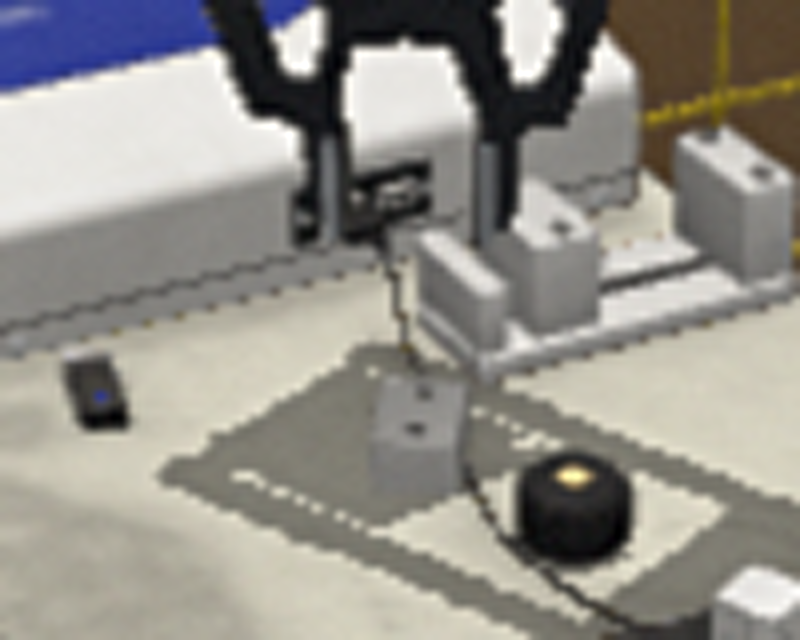

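```bash
python3 -m handwheel '[[[-0.001,0.0015,0.015],[0,0,0],0.5],[[-0.001,0.0015,0.04],[0,0,0],0.5],[[-0.001,0.0015,0.056],[0,0,0],0.5],[[-0.001,0.0015,0.056],[0,0,0],0.5],[[-0.001,0.0015,0.056],[0,0,0],0.5]]'
python3 - <<'E'
from h import *
st(); p,d=snap('side'); crop(p,'s29.png',210,110,310,190,8); go(582.5,-107.9,34,1.775+np.pi/2)
E
```

```text
time_s: 27.7
tool_pos: [583.0, -107.9, 56.2]
eef_rot: [-3.141, 0.001, 0.206]
contact_force: [0.1, -0.1, 1.3]
grip_width: 42.5
t 27.7 tcp [ 583.  -107.9   56.2] rpy [-3.141e+00  1.000e-03  2.060e-01] F [ 0.1 -0.1  1.3] w 42.5
d [-0.001, -0.0007, 0.0229] rv [0.001, -0.001, 0.001] yaw 0.204 j6~ -0.39 rows>= 0.5
```

View pics/s29.png

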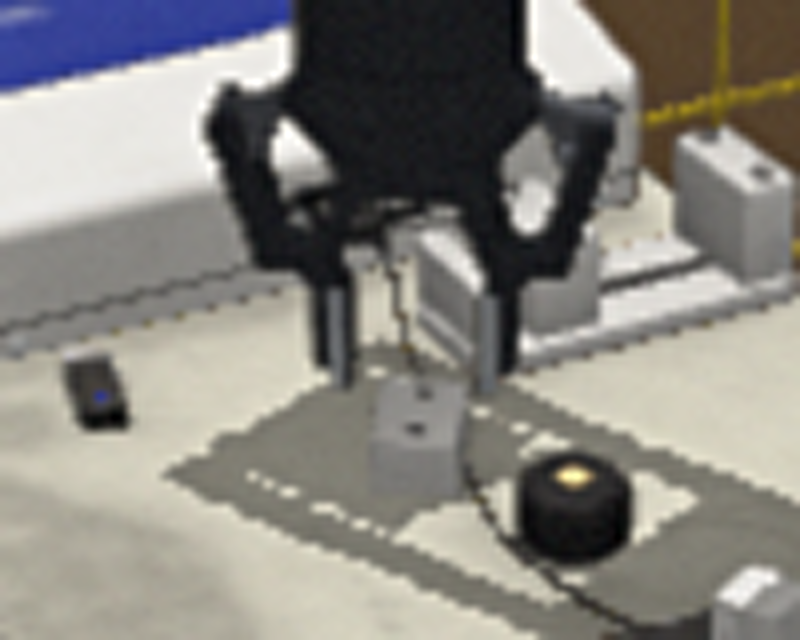

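```bash
python3 -m handwheel '[[[-0.0005,0,0.012],[0,0,0],0.5],[[-0.0005,0,0.022],[0,0,0],0.5],[[-0.0005,0,0.022],[0,0,0],0.5],[[-0.0005,0,0.022],[0,0,0],0.2],[[-0.0005,0,0.022],[0,0,0],0],[[-0.0005,0,0.022],[0,0,0],0],[[-0.0005,0,0.022],[0,0,0],0]]' 40
python3 - <<'E'
from h import *
st()
E
python3 -m handwheel '[[[0,0,-0.015],[0,0,0],0],[[0,0,-0.045],[0,0,0],0],[[0,0,-0.06],[0,0,0],0],[[0,0,-0.06],[0,0,0],0],[[0,0,-0.06],[0,0,0],0]]'
python3 - <<'E'
from h import *
st(); got(-55,-60.3,90); p,d=snap('side'); crop(p,'s30.png',210,110,310,190,8);
E
```

```text
time_s: 28.45
tool_pos: [582.5, -109.3, 34.4]
eef_rot: [3.141, -0.0, 0.204]
contact_force: [0.2, 0.0, -0.9]
grip_width: 29.2
t 28.45 tcp [ 582.5 -109.3   34.4] rpy [ 3.141 -0.     0.204] F [ 0.2  0.  -0.9] w 29.2
time_s: 28.95
tool_pos: [582.3, -109.2, 94.1]
eef_rot: [3.141, -0.0, 0.204]
contact_force: [-0.5, -0.4, -0.9]
grip_width: 28.9
t 28.95 tcp [ 582.3 -109.2   94.1] rpy [ 3.141 -0.     0.204] F [-0.5 -0.4 -0.9] w 28.9
world [624.2 162.   90. ]
d [0.096, -0.257, 0.004] rv [0.0, -0.0, 0.394] yaw -0.19 j6~ 0.44 rows>= 5.5
```

View pics/s30.png

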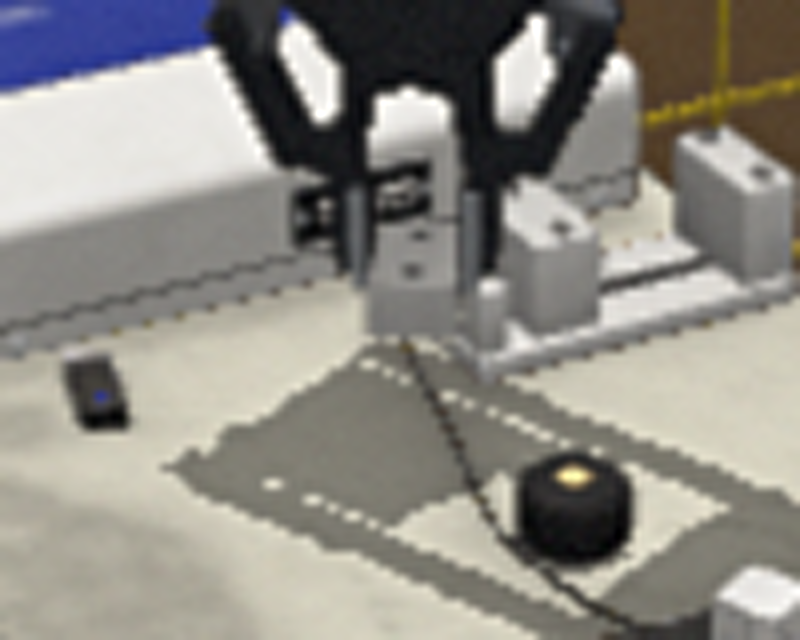

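```bash
python3 -m handwheel '[[[0.011,-0.03,0],[0,0,0.05],0],[[0.027,-0.07,0],[0,0,0.11],0],[[0.043,-0.115,0],[0,0,0.18],0],[[0.06,-0.16,0],[0,0,0.25],0],[[0.076,-0.205,0],[0,0,0.32],0],[[0.09,-0.24,0.003],[0,0,0.394],0],[[0.096,-0.256,0.004],[0,0,0.394],0],[[0.096,-0.256,0.004],[0,0,0.394],0]]'
python3 -m handwheel '[[[0,0,0],[0,0,0],0],[[0,0,0],[0,0,0],0],[[0,0,0],[0,0,0],0]]'
python3 - <<'E'
from h import *
st(); got(-56,-60.3,54)
E
```

```text
time_s: 29.8
tool_pos: [623.6, 163.2, 88.4]
eef_rot: [3.141, 0.003, -0.185]
contact_force: [0.0, 0.0, -1.3]
grip_width: 28.5
time_s: 30.1
tool_pos: [624.6, 159.2, 90.2]
eef_rot: [3.141, 0.0, -0.192]
contact_force: [0.5, -0.1, -0.8]
grip_width: 28.7
t 30.1 tcp [624.6 159.2  90.2] rpy [ 3.141  0.    -0.192] F [ 0.5 -0.1 -0.8] w 28.7
world [624. 161.  54.]
d [-0.0009, -0.0017, 0.0362] rv [0.0, 0.0, -0.001] yaw -0.19 j6~ 0.44 rows>= 0.7
```

```bash
python3 -m handwheel '[[[-0.0005,-0.001,0.012],[0,0,0],0],[[-0.0005,-0.001,0.028],[0,0,0],0],[[-0.0005,-0.001,0.036],[0,0,0],0],[[-0.0005,-0.001,0.036],[0,0,0],0],[[-0.0005,-0.001,0.036],[0,0,0],0]]'
python3 - <<'E'
from h import *
st(); got(-56,-60.3,41); t=w2t(pose()[0][None])[0]; print(t); p,d=snap('side')
overlay(p,'o31.png','side',[(-55,-60.3,53,38,12,(0,0,255)),(t[0]+1,t[1],45,30,t[2]-14.5,(0,255,0)),(t[0]+1,t[1],45,30,t[2]-34.5,(0,255,0)),(0,0,186,180,6,(255,0,0))],[170,170],[90,75],8)
E
```

```text
time_s: 30.6
tool_pos: [624.2, 161.8, 54.0]
eef_rot: [3.141, 0.0, -0.19]
contact_force: [-0.8, 0.0, -0.1]
grip_width: 29.0
t 30.6 tcp [624.2 161.8  54. ] rpy [ 3.141  0.    -0.19 ] F [-0.8  0.  -0.1] w 29.0
world [624. 161.  41.]
d [-0.0, 0.0008, 0.013] rv [0.0, 0.0, -0.0] yaw -0.19 j6~ 0.44 rows>= 0.3
[-55.18052957 -60.35161357  54.01429984]
```

View pics/o31.png

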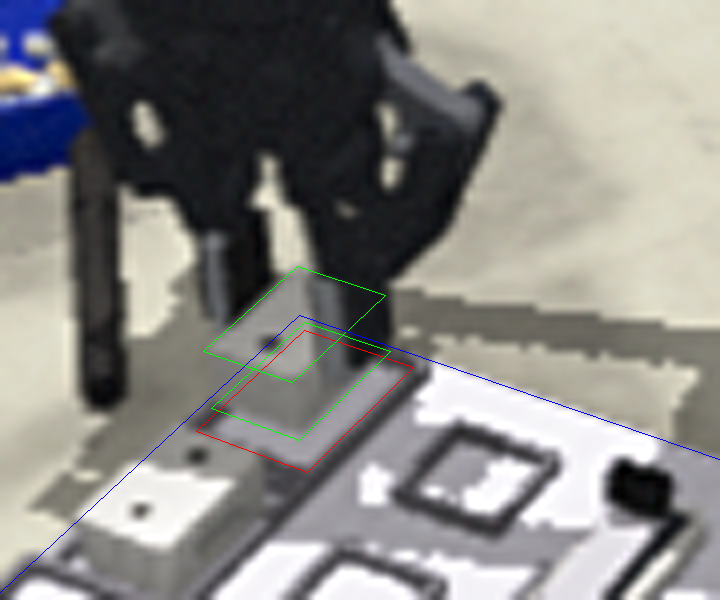

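Aligned; lower and release.

```bash
python3 -m handwheel '[[[0,0.0005,0.004],[0,0,0],0],[[0,0.0005,0.008],[0,0,0],0],[[0,0.0005,0.012],[0,0,0],0],[[0,0.0005,0.013],[0,0,0],0],[[0,0.0005,0.013],[0,0,0],0]]'
python3 - <<'E'
from h import *
st();p,d=snap('side'); crop(p,'s32.png',170,170,260,245,8)
E
```

```text
time_s: 31.15
tool_pos: [623.9, 161.6, 40.8]
eef_rot: [3.141, 0.001, -0.19]
contact_force: [-1.0, -0.5, -0.5]
grip_width: 28.9
t 31.15 tcp [623.9 161.6  40.8] rpy [ 3.141e+00  1.000e-03 -1.900e-01] F [-1.  -0.5 -0.5] w 28.9
```

View pics/s32.png

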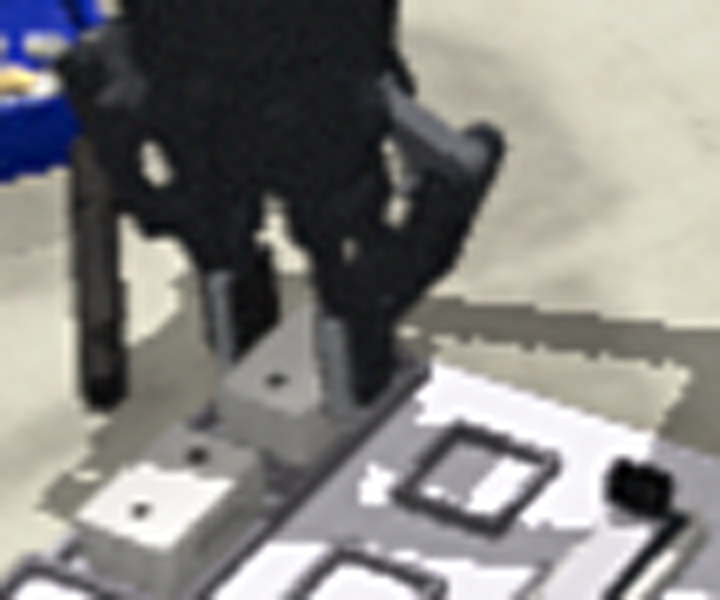

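```bash
python3 -m handwheel '[[[0,0,0.0005],[0,0,0],0],[[0,0,0.0005],[0,0,0],0.42],[[0,0,0.0005],[0,0,0],0.42],[[0,0,0.0],[0,0,0],0.42],[[0,0,-0.02],[0,0,0],0.42],[[0,0,-0.06],[0,0,0],0.6],[[0,0,-0.07],[0,0,0],0.65],[[0,0,-0.07],[0,0,0],0.65]]'
python3 -m handwheel '[[[0,0,0],[0,0,0],0.65],[[0,0,0],[0,0,0],0.65]]'
python3 - <<'E'
from h import *
st(); p,d=snap('side'); crop(p,'s33.png',150,140,310,260,5)
q,e=snap('top'); crop(q,'t33.png',120,100,370,240,3); np.save('tq.npy',q)
go(516,-72.5,110,0)
maskrect('knob','top',26)
E
```

```text
time_s: 32.0
tool_pos: [625.8, 161.7, 113.9]
eef_rot: [-3.14, -0.005, -0.19]
contact_force: [-0.6, -0.5, -0.5]
grip_width: 55.4
time_s: 32.2
tool_pos: [623.0, 161.4, 109.5]
eef_rot: [3.141, 0.003, -0.19]
contact_force: [-0.3, -0.2, -0.8]
grip_width: 56.0
t 32.2 tcp [623.  161.4 109.5] rpy [ 3.141e+00  3.000e-03 -1.900e-01] F [-0.3 -0.2 -0.8] w 56.0
d [-0.0611, 0.25, -0.0001] rv [0.001, 0.003, -0.19] yaw 0.0 j6~ -0.14 rows>= 5.1
top knob 0.56 n 270 rect [ 5.168e+02 -6.850e+01  3.760e+01  3.550e+01  3.000e-01] mean [516.8 -69. ] long axis rad 2.625 px [np.float64(321.7), np.float64(215.0)]
top knob 0.29 n 208 rect [726.4  84.8  16.5  60.3  28.4] mean [726.3  84.8] long axis rad 2.096 px [np.float64(249.7), np.float64(115.0)]
```

View pics/s33.png

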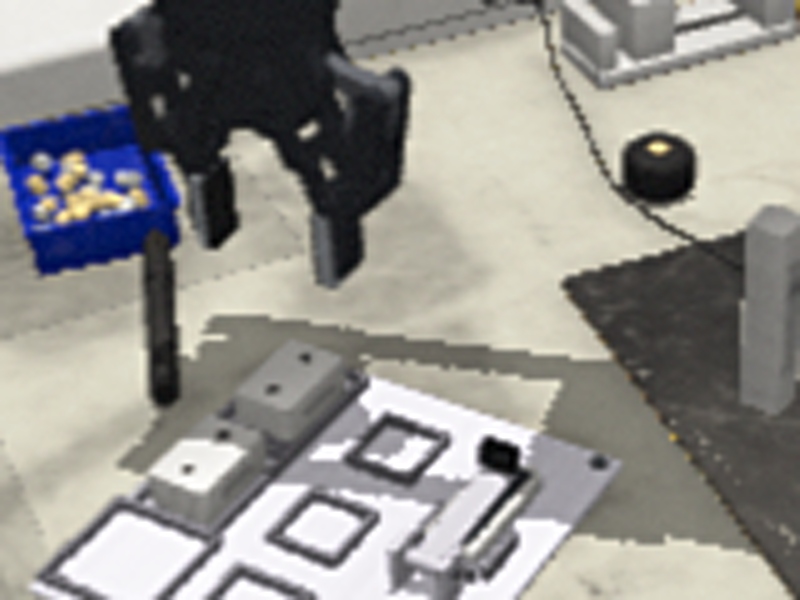

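View pics/t33.png

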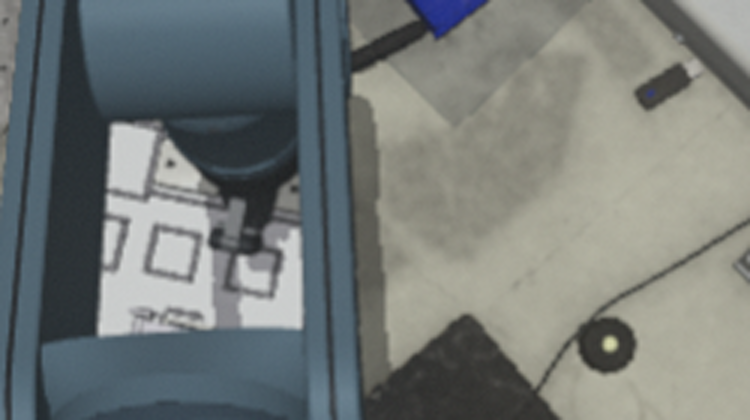

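Run:
```python
from h import *
go(515.8,-72.6,110,-0.1); spots('bush','top'); snap('side'); spots('bush','side')
```

```text
d [-0.0615, 0.2502, 0.0001] rv [0.001, 0.002, -0.09] yaw -0.1 j6~ -0.04 rows>= 5.2
side bush 0.55 [512.3 219.6  21.7] [245. 242.]
```

```bash
python3 -m handwheel '[[[-0.007,0.03,0],[0,0,-0.01],0.65],[[-0.018,0.075,0],[0,0,-0.03],0.65],[[-0.03,0.12,0],[0,0,-0.05],0.65],[[-0.041,0.165,0],[0,0,-0.07],0.65],[[-0.052,0.21,0],[0,0,-0.09],0.65],[[-0.06,0.24,0],[0,0,-0.09],0.65],[[-0.0615,0.2502,0],[0,0,-0.09],0.65],[[-0.0615,0.2502,0],[0,0,-0.09],0.65]]'
python3 -m handwheel '[[[0,0,0],[0,0,0],0.65],[[0,0,0],[0,0,0],0.65],[[0,0,0],[0,0,0],0.65]]'
python3 - <<'E'
from h import *
st(); p,d=snap('side'); crop(p,'s34.png',230,110,330,190,8); go(515.8,-72.6,60,-.1)
E
```

```text
time_s: 33.3
tool_pos: [516.5, -73.7, 111.4]
eef_rot: [3.142, -0.0, -0.103]
contact_force: [-0.5, -0.3, 0.0]
grip_width: 55.6
time_s: 33.6
tool_pos: [516.9, -71.3, 111.1]
eef_rot: [-3.141, 0.0, -0.098]
contact_force: [0.5, 0.4, -0.1]
grip_width: 55.3
t 33.6 tcp [516.9 -71.3 111.1] rpy [-3.141  0.    -0.098] F [ 0.5  0.4 -0.1] w 55.3
d [-0.001, 0.0013, 0.0511] rv [-0.0, -0.0, 0.002] yaw -0.1 j6~ -0.04 rows>= 1.0
```

View pics/s34.png

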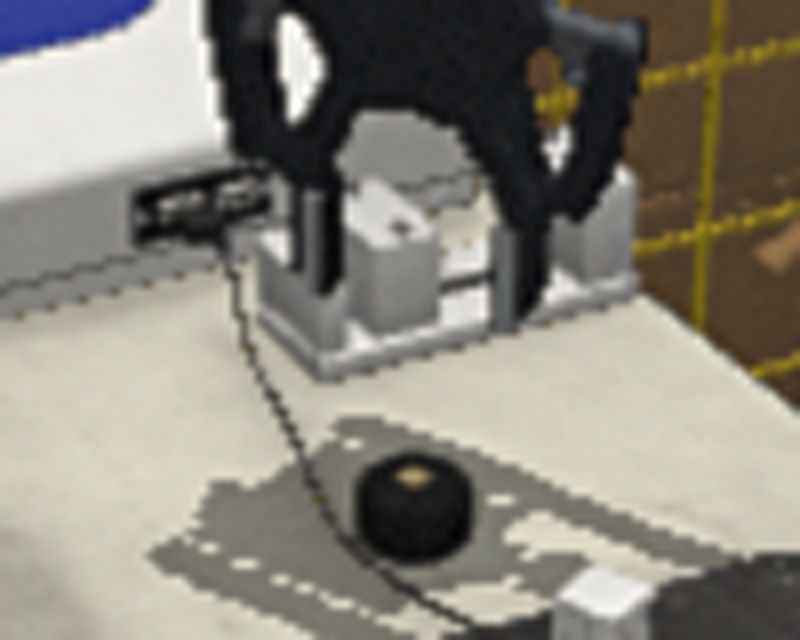

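```bash
python3 -m handwheel '[[[-0.0005,0.001,0.015],[0,0,0],0.65],[[-0.0005,0.001,0.04],[0,0,0],0.65],[[-0.0005,0.001,0.055],[0,0,0],0.65],[[-0.0005,0.001,0.055],[0,0,0],0.65],[[-0.0005,0.001,0.055],[0,0,0],0.65]]'
python3 - <<'E'
from h import *
st(); p,d=snap('side'); crop(p,'s35.png',230,110,330,190,8); go(515.8,-72.6,36,-.1)
E
```

```text
time_s: 34.15
tool_pos: [516.1, -73.0, 56.3]
eef_rot: [-3.141, 0.0, -0.099]
contact_force: [-0.7, -0.4, 0.5]
grip_width: 55.5
t 34.15 tcp [516.1 -73.   56.3] rpy [-3.141  0.    -0.099] F [-0.7 -0.4  0.5] w 55.5
d [-0.0008, -0.0006, 0.0208] rv [0.0, -0.001, 0.001] yaw -0.1 j6~ -0.04 rows>= 0.4
```

View pics/s35.png

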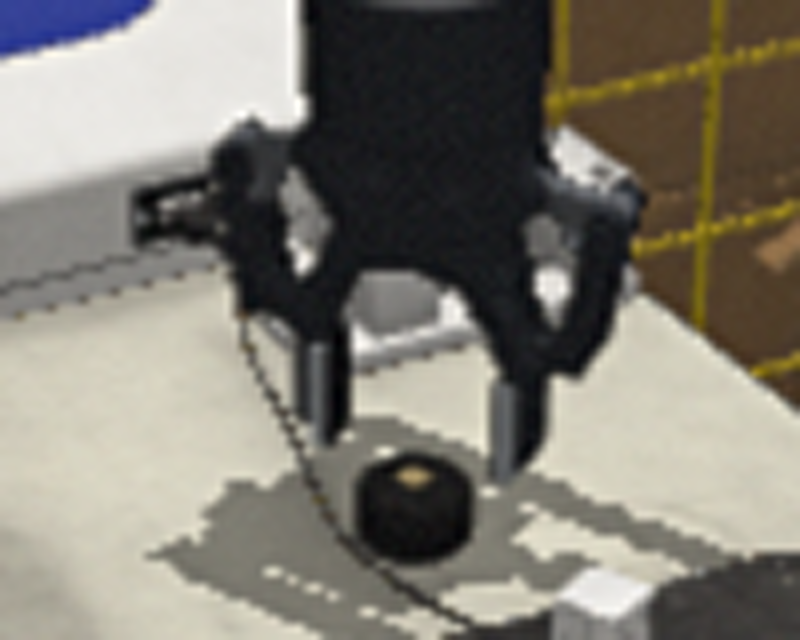

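```bash
python3 -m handwheel '[[[-0.0005,0,0.012],[0,0,0],0.65],[[-0.0005,0,0.0205],[0,0,0],0.65],[[-0.0005,0,0.0205],[0,0,0],0.65],[[-0.0005,0,0.0205],[0,0,0],0.2],[[-0.0005,0,0.0205],[0,0,0],0],[[-0.0005,0,0.0205],[0,0,0],0],[[-0.0005,0,0.0205],[0,0,0],0]]' 40
python3 - <<'E'
from h import *
st()
E
python3 -m handwheel '[[[0,0,-0.015],[0,0,0],0],[[0,0,-0.045],[0,0,0],0],[[0,0,-0.06],[0,0,0],0],[[0,0,-0.06],[0,0,0],0],[[0,0,-0.06],[0,0,0],0]]'
python3 - <<'E'
from h import *
st(); got(62,-60.5,95); p,d=snap('side'); crop(p,'s36.png',230,110,330,190,8);
E
```

```text
time_s: 34.9
tool_pos: [515.7, -73.5, 36.0]
eef_rot: [3.141, -0.001, -0.1]
contact_force: [0.3, 0.2, 0.9]
grip_width: 37.0
t 34.9 tcp [515.7 -73.5  36. ] rpy [ 3.141e+00 -1.000e-03 -1.000e-01] F [0.3 0.2 0.9] w 37.0
time_s: 35.4
tool_pos: [515.3, -73.4, 95.6]
eef_rot: [3.141, -0.0, -0.1]
contact_force: [0.0, -0.5, -0.4]
grip_width: 36.8
t 35.4 tcp [515.3 -73.4  95.6] rpy [ 3.141 -0.    -0.1  ] F [ 0.  -0.5 -0.4] w 36.8
world [646.5 276.8  95. ]
d [0.0956, -0.3616, 0.0006] rv [0.0, -0.0, 0.09] yaw -0.19 j6~ 0.59 rows>= 7.5
```

View pics/s36.png

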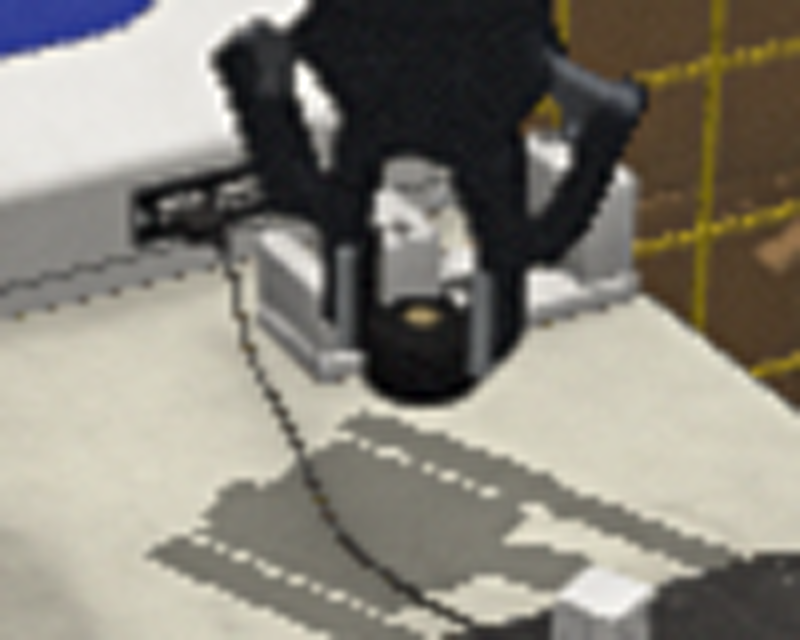

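Run:
```python
from h import *
print(onz('side',[[422/8+230,316/8+110]],85.6))
print(onz('side',[[413/8+230,472/8+110]],26))
```

```text
[[514.29285617 -71.83615348  85.6       ]]
[[517.16004065 -74.11675619  26.        ]]
```

```bash
python3 -m handwheel '[[[0.008,-0.03,0],[0,0,0.01],0],[[0.02,-0.075,0],[0,0,0.02],0],[[0.032,-0.12,0],[0,0,0.04],0],[[0.044,-0.165,0],[0,0,0.06],0],[[0.056,-0.21,0],[0,0,0.09],0],[[0.068,-0.255,0],[0,0,0.09],0],[[0.079,-0.3,0],[0,0,0.09],0],[[0.09,-0.34,0],[0,0,0.09],0]]'
python3 -m handwheel '[[[0,0,0],[0,0,0],0],[[0,0,0],[0,0,0],0],[[0,0,0],[0,0,0],0]]'
python3 - <<'E'
from h import *
st(); got(61.5,-60.5,62)
E
```

```text
time_s: 36.25
tool_pos: [638.3, 258.1, 93.6]
eef_rot: [3.141, 0.003, -0.189]
contact_force: [0.6, -0.0, -0.1]
grip_width: 36.8
time_s: 36.55
tool_pos: [637.9, 254.8, 94.2]
eef_rot: [3.14, 0.003, -0.19]
contact_force: [-0.1, -0.2, 0.3]
grip_width: 37.0
t 36.55 tcp [637.9 254.8  94.2] rpy [ 3.14e+00  3.00e-03 -1.90e-01] F [-0.1 -0.2  0.3] w 37.0
world [646.4 276.4  62. ]
d [0.0044, -0.0228, 0.0322] rv [0.002, 0.003, -0.0] yaw -0.19 j6~ 0.59 rows>= 0.8
```

```bash
python3 -m handwheel '[[[0.002,-0.012,0],[0,0,0],0],[[0.0044,-0.0228,0],[0,0,0],0],[[0.0044,-0.0228,0.01],[0,0,0],0],[[0.0044,-0.0228,0.025],[0,0,0],0],[[0.0044,-0.0228,0.035],[0,0,0],0],[[0.0044,-0.0228,0.037],[0,0,0],0],[[0.0044,-0.0228,0.037],[0,0,0],0]]'
python3 - <<'E'
from h import *
st(); got(61.5,-60.5,42.5);t=w2t(pose()[0][None])[0]; print(t); p,d=snap('side')
overlay(p,'o37.png','side',[(62,-60.5,48,48,12,(0,0,255)),(t[0],t[1],40,40,t[2]-36,(0,255,0)),(0,0,186,180,6,(255,0,0))],[140,190],[90,75],8)
E
```

```text
time_s: 37.25
tool_pos: [646.9, 277.0, 57.4]
eef_rot: [3.141, 0.002, -0.19]
contact_force: [0.6, -0.4, -0.2]
grip_width: 37.0
t 37.25 tcp [646.9 277.   57.4] rpy [ 3.141e+00  2.000e-03 -1.900e-01] F [ 0.6 -0.4 -0.2] w 37.0
world [646.4 276.4  42.5]
d [-0.0003, 0.0007, 0.0149] rv [0.001, 0.002, -0.0] yaw -0.19 j6~ 0.59 rows>= 0.3
[ 62.23266729 -60.78533743  57.40340652]
```

View pics/o37.png

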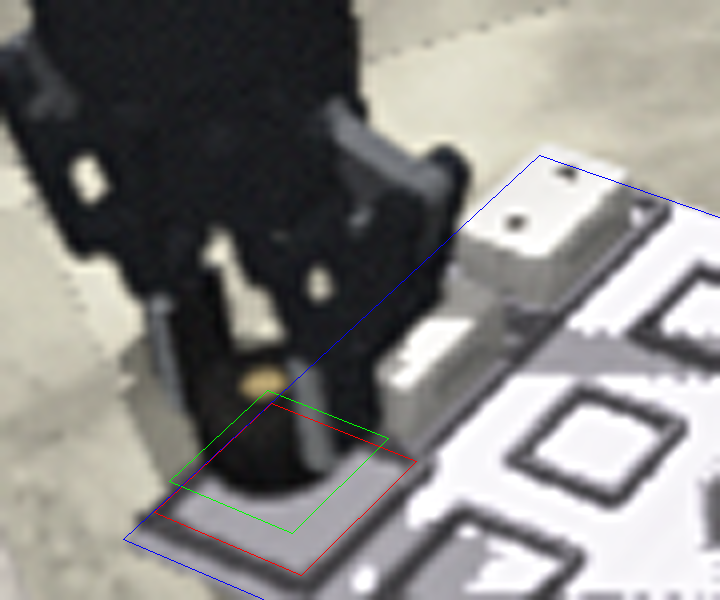

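Run:
```python
from h import *
P=onz('side',[[265/8+140,384/8+190]],47.4);print(P,w2t(P))
```

```text
[[645.12634411 278.35053559  47.4       ]] [[ 63.21625627 -58.83387701  47.4       ]]
```

```bash
python3 -m handwheel '[[[0,0.0005,0.005],[0,0,0],0],[[0,0.0005,0.009],[0,0,0],0],[[0,0.0005,0.012],[0,0,0],0],[[0,0.0005,0.0145],[0,0,0],0],[[0,0.0005,0.0145],[0,0,0],0]]'
python3 - <<'E'
from h import *
st();p,d=snap('side'); crop(p,'s38.png',140,190,230,265,8)
E
```

```text
time_s: 37.8
tool_pos: [647.2, 276.9, 43.7]
eef_rot: [3.141, 0.001, -0.19]
contact_force: [0.0, -0.6, -0.3]
grip_width: 36.9
t 37.8 tcp [647.2 276.9  43.7] rpy [ 3.141e+00  1.000e-03 -1.900e-01] F [ 0.  -0.6 -0.3] w 36.9
```

View pics/s38.png

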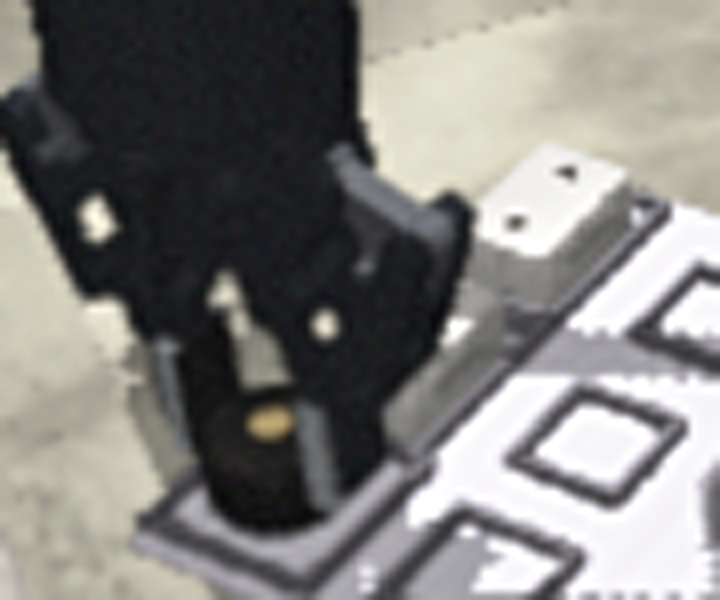

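```bash
python3 -m handwheel '[[[0,0,0.0012],[0,0,0],0],[[0,0,0.0012],[0,0,0],0.55],[[0,0,0.0012],[0,0,0],0.55],[[0,0,0.0012],[0,0,0],0.55],[[0,0,-0.02],[0,0,0],0.55],[[0,0,-0.06],[0,0,0],0.55],[[0,0,-0.09],[0,0,0],0.55],[[0,0,-0.12],[0,0,0],0.55]]'
python3 -m handwheel '[[[0,0,0],[0,0,0],0.55],[[0,0,0],[0,0,0],0.55]]'
python3 - <<'E'
from h import *
st(); p,d=snap('side'); crop(p,'s39.png',140,140,340,290,4)
q,e=snap('top'); crop(q,'t39.png',120,90,370,320,3); np.save('tq.npy',q);np.save('sp.npy',p)
maskrect('gauge_a','top',102);maskrect('gauge_a','side',52)
E
```

```text
time_s: 38.65
tool_pos: [647.5, 277.0, 165.9]
eef_rot: [-3.141, -0.001, -0.19]
contact_force: [0.3, -0.6, -0.3]
grip_width: 47.2
time_s: 38.85
tool_pos: [647.8, 277.1, 165.2]
eef_rot: [-3.141, -0.002, -0.19]
contact_force: [-0.0, 0.6, 0.4]
grip_width: 47.0
t 38.85 tcp [647.8 277.1 165.2] rpy [-3.141e+00 -2.000e-03 -1.900e-01] F [-0.   0.6  0.4] w 47.0
```

View pics/s39.png

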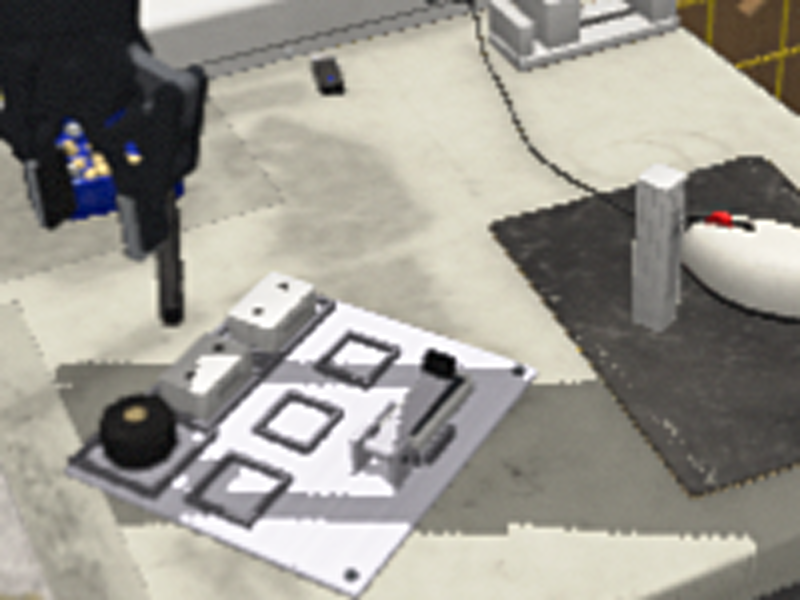

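View pics/t39.png

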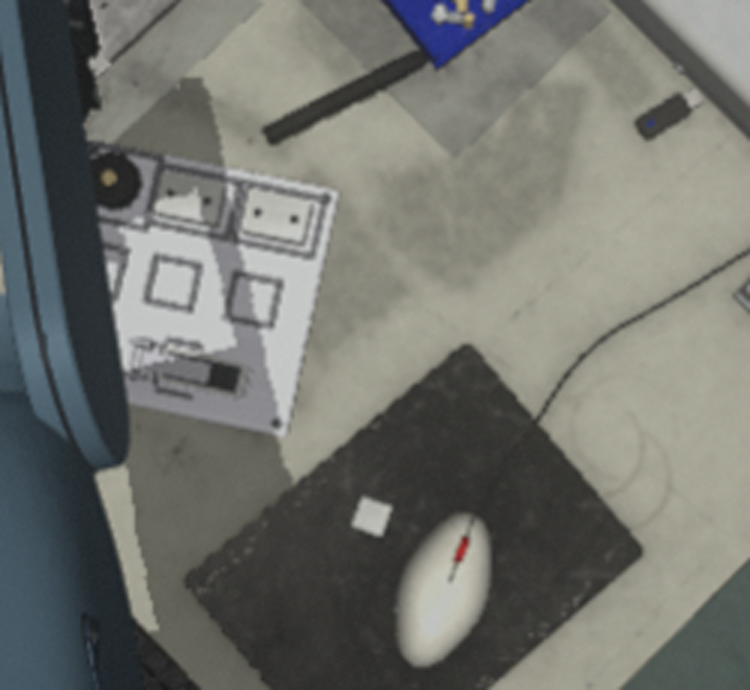

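Run:
```python
from h import *
p=np.load('sp.npy');q=np.load('tq.npy')
m=(q[250:275,230:258].min(2)>140); v,u=np.nonzero(m); W=onz('top',np.c_[u+230,v+250],102)[:,:2]
print('top',len(u),W.mean(0),cv2.minAreaRect(W.astype(np.float32)))
print('side',onz('side',[[305.5,184.2]],102))
c=np.array([[362,497],[392,503],[385,537],[352,530]])/3+[120,90]; P=onz('top',c,102); print(P.round(1),P.mean(0))
for a,b in((0,1),(3,2),(1,2),(0,3)): e=P[b]-P[a]; print(np.rad2deg(np.arctan2(e[1],e[0]))%90)
print('knob',w2t(onz('top',[[108/3+120,178/3+90]],32)),'mid holes',w2t(onz('top',np.array([[172,193],[209,200]])/3+[120,90],26)),'near',w2t(onz('top',np.array([[257,213],[294,219]])/3+[120,90],26)))
crop(q,'t40.png',225,240,285,300,10); crop(p,'s40.png',285,170,335,230,10)
```

```text
top 99 [420.78485083  90.72912058] ((420.7302551269531, 90.65751647949219), (18.576114654541016, 18.44107437133789), 72.63937377929688)
side [[418.49813619  91.63478025 102.        ]]
[[432.   96.5 102. ]
 [428.5  77.4 102. ]
 [407.2  81.4 102. ]
 [411.2 102.3 102. ]] [419.72024663  89.40941995 102.        ]
79.81303933361819
79.16556897024155
79.37158168476816
74.22448158964019
knob [[ 64.42402156 -60.59629723  32.        ]] mid holes [[ 19.53299814 -60.45439787  26.        ]
 [ -6.90587849 -61.00168327  26.        ]] near [[-41.75696883 -59.00536811  26.        ]
 [-67.95880664 -60.24938699  26.        ]]
```

View pics/t40.png

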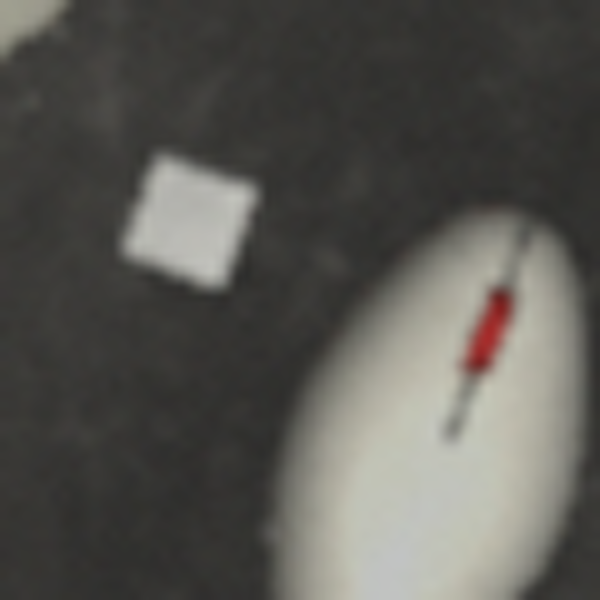

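View pics/s40.png

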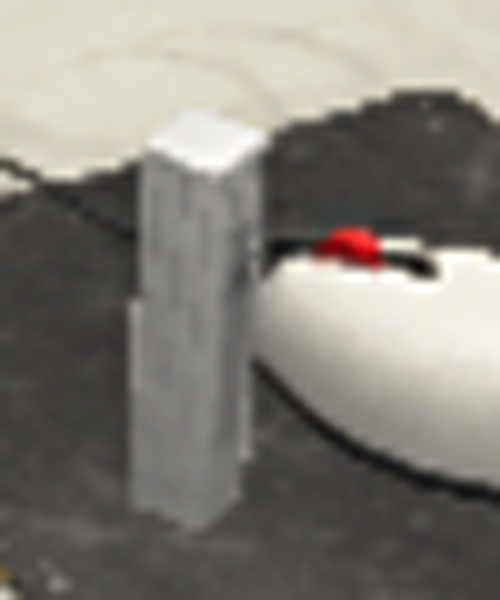

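Run:
```python
from h import *
st(); go(419.6,91.0,160,-.309)
```

```text
t 39.05 tcp [646.5 276.7 162.3] rpy [ 3.14e+00  3.00e-03 -1.90e-01] F [ 0.3 -0.6  0.3] w 46.7
d [-0.1878, 0.2252, 0.0031] rv [0.002, 0.003, 0.119] yaw -0.309 j6~ 0.52 rows>= 5.9
```

```bash
python3 -m handwheel '[[[-0.02,0.023,0],[0,0,0.02],0.5],[[-0.05,0.06,0],[0,0,0.05],0.5],[[-0.08,0.096,0],[0,0,0.08],0.5],[[-0.11,0.132,0],[0,0,0.119],0.5],[[-0.14,0.168,0],[0,0,0.119],0.5],[[-0.165,0.198,0],[0,0,0.119],0.5],[[-0.183,0.219,0],[0,0,0.119],0.5],[[-0.188,0.225,0],[0,0,0.119],0.5]]'
python3 -m handwheel '[[[0,0,0],[0,0,0],0.5],[[0,0,0],[0,0,0],0.5],[[0,0,0],[0,0,0],0.5]]'
python3 - <<'E'
from h import *
st(); p,d=snap('side'); crop(p,'s41.png',260,130,350,230,6); go(419.6,91.0,110,-.309)
E
```

```text
time_s: 39.85
tool_pos: [417.4, 90.5, 163.3]
eef_rot: [3.14, 0.003, -0.31]
contact_force: [0.5, 0.4, -0.2]
grip_width: 42.7
time_s: 40.15
tool_pos: [421.5, 92.0, 164.2]
eef_rot: [-3.141, -0.0, -0.308]
contact_force: [-0.4, -0.2, 0.3]
grip_width: 43.0
t 40.15 tcp [421.5  92.  164.2] rpy [-3.141 -0.    -0.308] F [-0.4 -0.2  0.3] w 43.0
d [-0.0013, 0.0015, 0.0541] rv [-0.0, -0.0, 0.001] yaw -0.309 j6~ 0.52 rows>= 1.1
```

View pics/s41.png

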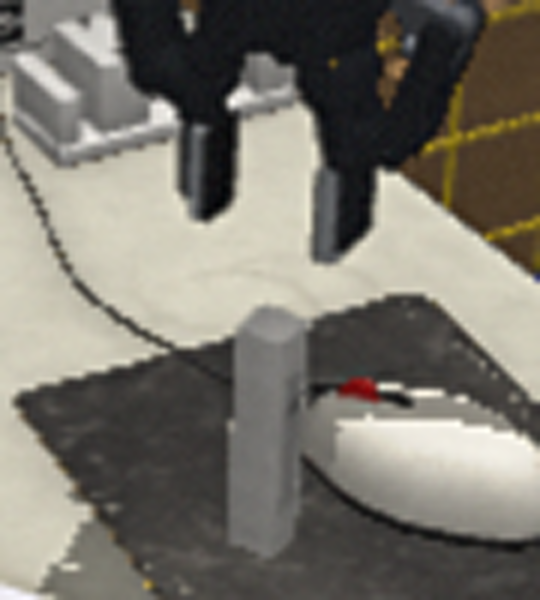

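```bash
python3 -m handwheel '[[[-0.001,0.001,0.015],[0,0,0],0.5],[[-0.001,0.001,0.035],[0,0,0],0.5],[[-0.001,0.001,0.04],[0,0,0],0.5],[[-0.001,0.001,0.04],[0,0,0],0.5],[[-0.001,0.001,0.04],[0,0,0],0.5]]'
python3 - <<'E'
from h import *
st(); p,d=snap('side'); crop(p,'s42.png',260,130,350,230,6); go(419.6,91.0,85,-.309)
E
```

```text
time_s: 40.7
tool_pos: [419.7, 91.1, 124.6]
eef_rot: [-3.141, -0.0, -0.309]
contact_force: [-0.4, -0.0, -0.3]
grip_width: 42.8
t 40.7 tcp [419.7  91.1 124.6] rpy [-3.141 -0.    -0.309] F [-0.4 -0.  -0.3] w 42.8
d [-0.0003, 0.0001, 0.0399] rv [-0.0, -0.001, 0.0] yaw -0.309 j6~ 0.52 rows>= 0.8
```

View pics/s42.png

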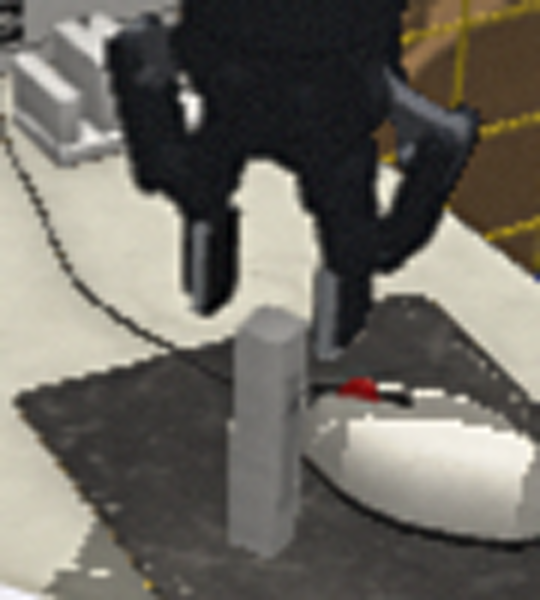

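```bash
python3 -m handwheel '[[[0,0,0.01],[0,0,0],0.5],[[0,0,0.025],[0,0,0],0.5],[[0,0,0.038],[0,0,0],0.5],[[0,0,0.038],[0,0,0],0.5],[[0,0,0.038],[0,0,0],0.3],[[0,0,0.038],[0,0,0],0],[[0,0,0.038],[0,0,0],0],[[0,0,0.038],[0,0,0],0]]' 40
python3 -m handwheel '[[[0,0,0],[0,0,0],0],[[0,0,0],[0,0,0],0]]'
python3 - <<'E'
from h import *
st(); p,d=snap('side'); crop(p,'s43.png',260,130,350,230,6)
E
```

```text
time_s: 41.55
tool_pos: [419.5, 90.9, 86.7]
eef_rot: [-3.141, -0.001, -0.309]
contact_force: [-0.3, 0.5, 1.3]
grip_width: 19.4
time_s: 41.75
tool_pos: [419.4, 90.9, 86.6]
eef_rot: [-3.141, -0.001, -0.309]
contact_force: [0.3, -0.1, 2.9]
grip_width: 19.5
t 41.75 tcp [419.4  90.9  86.6] rpy [-3.141e+00 -1.000e-03 -3.090e-01] F [ 0.3 -0.1  2.9] w 19.5
```

View pics/s43.png

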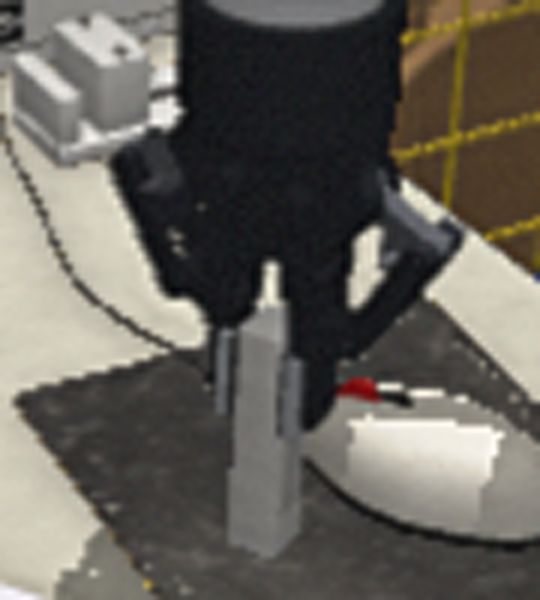

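```bash
python3 -m handwheel '[[[0,0,-0.012],[0,0,0],0],[[0,0,-0.035],[0,0,0],0],[[0,0,-0.06],[0,0,0],0],[[0,0,-0.075],[0,0,0],0],[[0,0,-0.075],[0,0,0],0],[[0,0,-0.075],[0,0,0],0]]'
python3 - <<'E'
from h import *
st(); got(-49.4,-.4,160)
E
```

```text
time_s: 42.4
tool_pos: [418.8, 90.9, 160.8]
eef_rot: [3.142, 0.0, -0.309]
contact_force: [0.3, 0.2, -1.4]
grip_width: 19.8
t 42.4 tcp [418.8  90.9 160.8] rpy [ 3.142  0.    -0.309] F [ 0.3  0.2 -1.4] w 19.8
world [566.5 178.8 160. ]
d [0.1139, -0.1287, 0.0008] rv [0.0, 0.0, -0.119] yaw -0.19 j6~ 0.5 rows>= 3.4
```

```bash
python3 -m handwheel '[[[0.02,-0.023,0],[0,0,-0.02],0],[[0.045,-0.05,0],[0,0,-0.05],0],[[0.07,-0.079,0],[0,0,-0.08],0],[[0.095,-0.107,0],[0,0,-0.119],0],[[0.11,-0.124,0],[0,0,-0.119],0],[[0.1139,-0.1287,0],[0,0,-0.119],0],[[0.1139,-0.1287,0],[0,0,-0.119],0],[[0.1139,-0.1287,0],[0,0,-0.119],0]]'
python3 -m handwheel '[[[0,0,0.01],[0,0,0],0],[[0,0,0.03],[0,0,0],0],[[0,0,0.045],[0,0,0],0],[[0,0,0.051],[0,0,0],0],[[0,0,0.051],[0,0,0],0],[[0,0,0.051],[0,0,0],0]]'
python3 - <<'E'
from h import *
st(); got(-49.4,-.4,89); t=w2t(pose()[0][None])[0]; print(t); p,d=snap('side')
overlay(p,'o44.png','side',[(-49.4,-.4,28,28,12,(0,0,255)),(t[0],t[1],20,20,t[2]-82.7,(0,255,0)),(0,0,186,180,6,(255,0,0))],[190,150],[90,100],7)
E
```

```text
time_s: 43.2
tool_pos: [565.2, 178.3, 160.0]
eef_rot: [3.14, 0.003, -0.19]
contact_force: [-0.0, 0.3, -1.3]
grip_width: 19.7
time_s: 43.8
tool_pos: [566.9, 178.7, 110.7]
eef_rot: [-3.141, -0.001, -0.19]
contact_force: [1.0, 0.6, -0.6]
grip_width: 19.7
t 43.8 tcp [566.9 178.7 110.7] rpy [-3.141e+00 -1.000e-03 -1.900e-01] F [ 1.   0.6 -0.6] w 19.7
world [566.5 178.8  89. ]
d [-0.0004, -0.0001, 0.0217] rv [-0.0, -0.001, -0.0] yaw -0.19 j6~ 0.5 rows>= 0.4
[-49.47229733  -0.82177202 110.69607952]
```

View pics/o44.png

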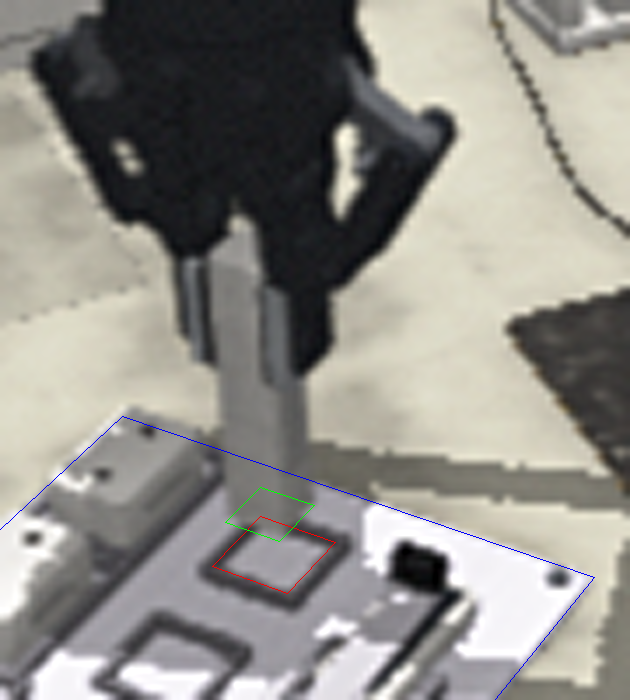

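```bash
python3 -m handwheel '[[[-0.0005,0,0.006],[0,0,0],0],[[-0.0005,0,0.011],[0,0,0],0],[[-0.0005,0,0.015],[0,0,0],0],[[-0.0005,0,0.018],[0,0,0],0],[[-0.0005,0,0.02],[0,0,0],0],[[-0.0005,0,0.02],[0,0,0],0]]'
python3 - <<'E'
from h import *
st(); p,d=snap('side'); crop(p,'s45.png',190,150,280,250,7)
E
```

```text
time_s: 44.45
tool_pos: [566.0, 178.9, 89.8]
eef_rot: [3.141, 0.001, -0.19]
contact_force: [-0.5, 0.3, -0.9]
grip_width: 19.5
t 44.45 tcp [566.  178.9  89.8] rpy [ 3.141e+00  1.000e-03 -1.900e-01] F [-0.5  0.3 -0.9] w 19.5
```

View pics/s45.png

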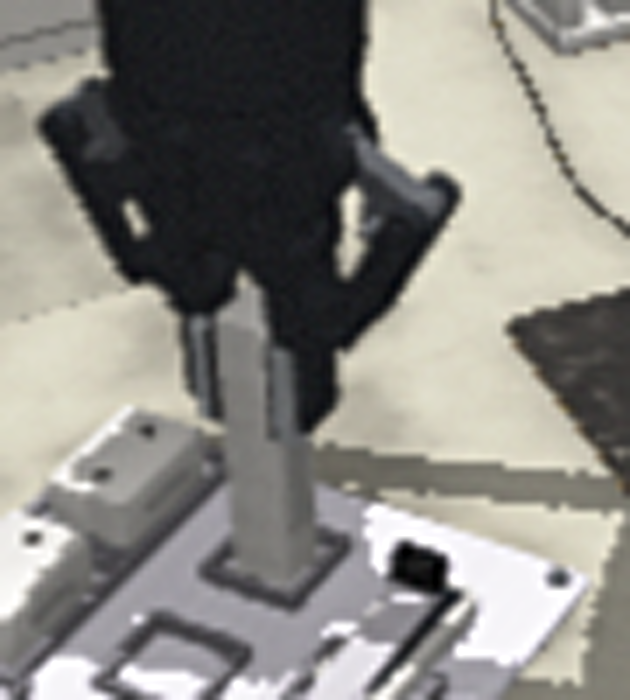

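Inside the bay, no contact. Lower to touch, release gently, and rise.

```bash
python3 -m handwheel '[[[0,0,0.0008],[0,0,0],0],[[0,0,0.0016],[0,0,0],0],[[0,0,0.0016],[0,0,0],0]]'
python3 -m handwheel '[[[0,0,0],[0,0,0],0.26],[[0,0,0],[0,0,0],0.3],[[0,0,0],[0,0,0],0.45],[[0,0,0],[0,0,0],0.45],[[0,0,-0.02],[0,0,0],0.45],[[0,0,-0.05],[0,0,0],0.45],[[0,0,-0.09],[0,0,0],0.45],[[0,0,-0.13],[0,0,0],0.45]]'
python3 -m handwheel '[[[0,0.0,0],[0,0,0],0.45],[[-0.05,0,0],[0,0,0],0.45],[[-0.09,0.0,0],[0,0,0],0.45],[[-0.13,0.0,0],[0,0,0],0.45],[[-0.17,0.0,0],[0,0,0],0.45],[[-0.2,0.0,0],[0,0,0],0.45],[[-0.2,0.0,0],[0,0,0],0.45],[[-0.2,0,0],[0,0,0],0.45]]'
python3 - <<'E'
from h import *
st(); p,d=snap('side'); crop(p,'s46.png',140,140,340,290,4); np.save('sp.npy',p)
q,e=snap('top'); crop(q,'t46.png',120,90,370,320,3)
crop(q,'t47.png',125,130,240,245,6)
spots('bush','top'); spots('gauge_a','top')
E
```

```text
time_s: 44.8
tool_pos: [566.2, 178.9, 88.6]
eef_rot: [-3.142, -0.0, -0.19]
contact_force: [1.1, 0.1, -0.9]
grip_width: 19.7
time_s: 45.6
tool_pos: [565.8, 178.9, 219.6]
eef_rot: [3.141, 0.001, -0.19]
contact_force: [1.7, 0.2, 0.7]
grip_width: 38.5
time_s: 46.4
tool_pos: [369.7, 216.9, 218.7]
eef_rot: [-3.141, -0.001, -0.189]
contact_force: [0.8, 1.1, -0.6]
grip_width: 38.2
t 46.4 tcp [369.7 216.9 218.7] rpy [-3.141e+00 -1.000e-03 -1.890e-01] F [ 0.8  1.1 -0.6] w 38.2
top gauge_a 0.64 [558.3 174.6 100.6] [202. 189.]
```

View pics/s46.png

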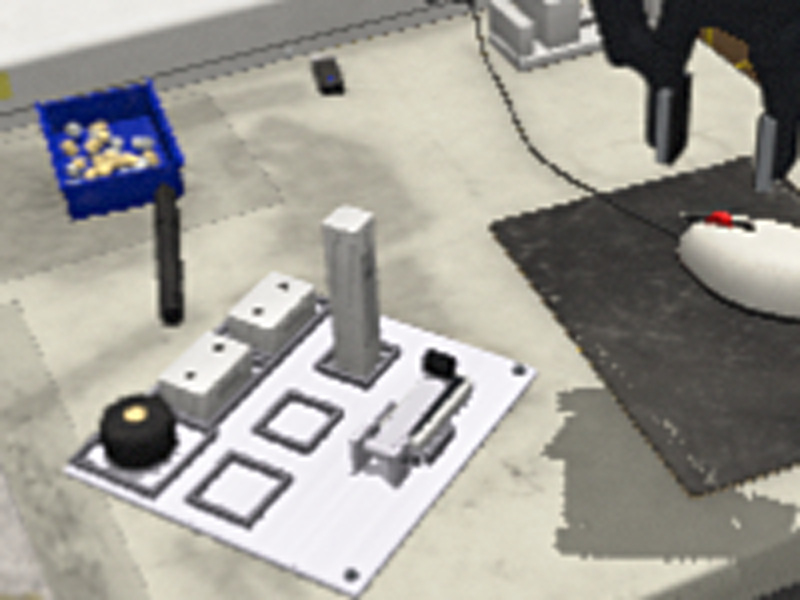

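View pics/t47.png

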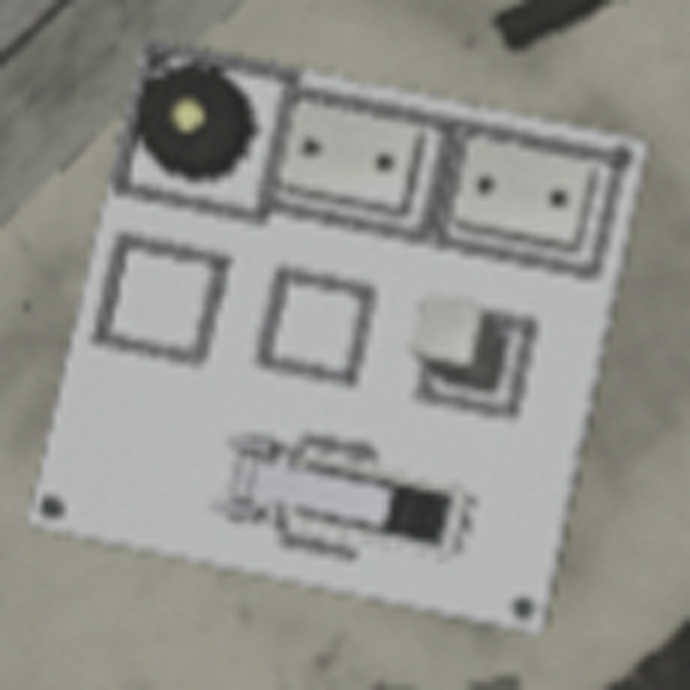

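View pics/t46.png

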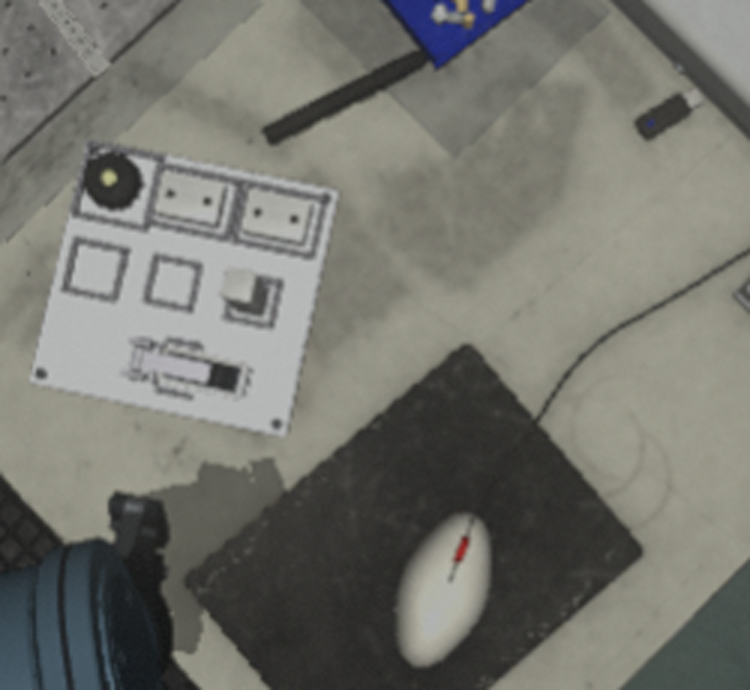

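Run:
```python
from h import *
q,e=snap('top'); 
def hz(c,d,uv):
    u,v=np.round(uv).astype(int); w=d[v-1:v+2,u-1:u+2]; return w2t(atd(c,[uv],np.median(w)))[0].round(1)
f=lambda x,y:(x/6+125-.0,y/6+130)
for n,p in dict(knobL=(165,125),knobR=(235,125),knobT=(200,85),knobB=(200,165),mid1=(290,135),mid2=(405,165),near1=(465,165),near2=(580,205),gauge=(445,330),clip=(330,490)).items(): print(n,hz('top',e,f(*p)))
P=onz('side',[[134/4+140,414/4+140]],32);print('knob side',w2t(P))
print('knob dark ctr top',w2t(onz('top',[f(195,122)],26)))
print('gauge top: top cam',w2t(onz('top',[f(447,331)],104)),'side',w2t(onz('side',[[350/4+140,218/4+140]],104)))
```

```text
knobL [ 71.1 -56.1  31. ]
knobR [ 47.2 -61.2  31.1]
knobT [ 62.3 -72.4  31.6]
knobB [ 56.1 -45.   30.1]
mid1 [ 28.8 -62.7  25.1]
mid2 [-12.8 -60.8  24.1]
near1 [-33.3 -65.3  23.4]
near2 [-75.9 -59.6  25.2]
gauge [-49.6   1.  104.4]
clip [-12.8  55.9  25.7]
knob side [[ 63.32820449 -60.52253468  32.        ]]
knob dark ctr top [[ 62.25801271 -60.09343353  26.        ]]
gauge top: top cam [[-50.23738148   1.09920532 104.        ]] side [[-50.52835251   2.71864591 104.        ]]
```

```bash
python3 -c "
from bench import manip,status
print(manip.hand_in()); print(status.state()['time_s'])"
```

```text
the job is handed in; nothing more can be done
None
the job is handed in; nothing more can be done
```

The tray is loaded in the order you asked, and I handed the job in at about 46 s of the 210 s.

**What I did**
1. Swung the clip up. The first swing only reached about 1.4 rad, so I pushed it on to about 1.6.
2. Slid the plate along the seat until it met the end stop, which I felt as a push of about 17 N.
3. Lowered the clip onto the plate and pressed it down with about 11 N.
4. Laid one block in the farther block bay, the other block in the nearer one, and the knob in its bay.
5. Stood the one gauge pillar in the nearer gauge bay.

**Parts not there:** I could see no bush in either camera view. The network reported "bush" only in the side camera, first at the knob and later at the clip bead. I also saw no second gauge pillar, so the bush bay and the farther gauge bay are empty.

**Last checks**
- **Parts:** the top camera's depth put the knob top at 30–32 mm, the block tops at 23–25 mm and the gauge top at 104 mm, within about 3 mm of parts lying flat or standing upright in their bays.
- **Clip:** the bead met the finger at the height expected for a closed clip.
- **Bystanders:** the mouse, memory stick and marker pen look unmoved in the pictures, and the gripper was clear of everything.

**Disagreement:** the two cameras differed by a few millimetres at the start. I corrected them against the gripper's known position and the worktop height. In the last check they agreed to within 1–2 mm on the knob and the gauge.

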